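# Set the lower stop of an electrode lift with a setting block

### The arm

A 6-joint arm with a two-finger parallel gripper is mounted at the origin on the work surface. World frame = base frame: x ahead of the robot, y to its left, z up, the work surface at z = 0. Lengths are in mm, angles in rad, forces in N, time in s.
With the tool pointing down it reaches from about 250 to 775 mm from the base axis. Payload 4 kg.
Tool frame: the origin (TCP) lies on the centre line of the jaws, within the pads' length; the fingertips stand 11 mm ahead of it and the grasp point (between the pads) lies 8 mm behind it; x points along the fingers, z is the direction in which the jaws open and shut, and the axes are right-handed (so a half turn about x gives the same grasp; the last joint's range is limited). The gripper opens to 94 mm and grips with 3 to 60 N. Pads are 16 mm wide; open, the fingers measure 119 mm over their backs; the gripper's body (75 mm by 177 mm) begins 78 mm behind the grasp point.
Start: joints at [1.092, 0.087, 1.371, -0, 1.684, -0.103], TCP at [201.87, 511.632, 216.506] pointing down, gripper open.
Joint ranges: [-3.1, 3.1], [-0.76, 2.03], [0.27, 2.55], [-1.08, 4.22], [0.17, 2.65], [-2.57, 2.57]. Speed limits (rad/s): [2.79, 2.79, 3.14, 3.14, 3.14, 3.14].

### API

Orientations are given as a unit quaternion [x, y, z, w].
In Python, from cell import manip gives the robot as it stands.
- The arm moves only by the shell command python3 -m handwheel 'ROWS'. ROWS is JSON, a list of rows, each an object of numbers: "x", "y", "z": the shift along the world's x, y, z as a fraction of full scale; "ax", "ay", "az": the turn, a rotation vector about the world's x, y, z as a fraction of full scale; "claw": the opening in per cent of the stroke, from 0 (shut) to 100 (fully open). In form: [{"x": .., "y": .., "z": .., "ax": .., "ay": .., "az": .., "claw": ..}, ...]. A call has 1 to 5 rows; each row is the pose to reach, as a shift and turn from the pose measured when the call began; what a row does not reach only later rows make up. Full scale, the value 1, is 0.2 m for a shift and 1.5 rad for a turn. A row lasts 1/10 s, in which the tool goes at most 50 mm and 8.59 degrees, less where a joint would pass 70% of its speed; a pose out of reach is approached as far as the arm can. A call with a number of a shift or a turn outside -1 to 1 is refused whole. A call with a gripper value outside its range is refused whole. The fingers move at their own pace and stop on an object; the grip force is fixed at half the most. Time passes only in rows, so rows that repeat a pose let the fingers close. It gives the time, the measured TCP pose, the force and the opening at its end, in the units of the state.
- manip.sense(): the state, without advancing time (a new reading comes with each control period).
- manip.snapshot(name): name is "side" or "top" or "wrist"; returns the picture (384x512x3 uint8, red, green, blue); there is no depth.
- manip.camera_params(name): a dict with "vertical_fov" (degrees; the focal length in pixels is half the picture's height over the tangent of half this angle, whatever the lens; pixels are square), "cx", "cy" (the principal point, pixels), "distortion" ([k1, k2, p1, p2, k3] as OpenCV has them; the pictures are not rectified), "pose" (4x4, takes a point from camera to world coordinates). Camera axes: x right, y down, z forward; pixel columns grow to the right and rows downward; lengths in mm; the calibration is good to about 2 mm. A picture is of the moment at which its call begins: read the wrist's pose just before it. camera_params takes no time and is no camera call; for the wrist camera it gives the pose at the moment of the call.
- manip.hand_in(): hands the job in, once; it reports no verdict.
Trained networks look in the newest picture that a camera, given by its name, has taken for a name from the list of things; names that differ only in an ending like _2 or _b are one class to them, and where a whole thing is asked for, a point or a joint stands for the part that bears it (a point fixed in the world has none). Each returns a list of dicts, best first, with "score" (0 to 1); they miss things now and then, are a little off and sometimes report something else, mostly with a low value. They report only what shows in the picture. A call takes as long as a camera call. They do not tell look-alikes from the thing itself.
- manip.search_frame(camera, name): "centre" ([column, row] in pixels, amid what is visible of it).
- manip.cut_out(camera, name): "pixels" (384x512 bool, what is visible of it) and "centre" ([column, row] in pixels, amid what is visible of it).
- manip.landmark_of(camera, name): "centre" ([column, row] in pixels: a listed point, or the origin of a listed thing).
The state is a dict: "t": time; "joint_pos": joint angles; "qvel": joint speeds; "effort": joint torques, N m; "tcp_pos": TCP position; "tool_rot": TCP orientation; "ft_force": force on the tool from outside, world axes, zero at the start; "ft_torque": the same for the moment, N m; "gripper_width": finger opening in mm.
Only numpy, scipy, OpenCV 4.12 (cv2) and the standard library are available. Lean on these libraries where they do the work, as an engineer would, in place of code of your own. Each camera call takes 0.05 s, during which the arm holds its last target.

### The job

Set the stop of the electrode lift: fetch the steel setting block from its mat, lay it on the landing pad beneath the stop screw and let go, then, with the driver and not with the fingers, screw the stop down until the block just drags as you draw it out from under it, in touch but never pinched hard. At the end the driver stands back in its rack and the block lies flat on its mat; leave the beaker, the meter and the bottle where they are.

Things in the scene. Friction and masses are not known exactly. Their poses are not given: they have to be found in the camera images.
- stand: fixed white electrode lift stand; origin on the stop screw's axis, on the table; its front looks along its own -x. Base plate 18 mm high, x -50 to +146 mm, y +-55 mm. Column with sleeve 39 mm thick at x +85 mm, 316 mm high. A stirrer (130 x 150 mm, 60 high) stands at x 92, y 175 mm; over it an electrode head 88 mm across with its arm and electrodes, z 168 to 336 mm
- pad_top (a point): point of the steel landing pad's top face on the screw's axis, 30 mm above the table; axes as the stand's. The pad is a rail, from x -48 to +24 mm and y +-7 mm of this point, 12 mm high on the base plate and narrower than the block, so that fingers can reach down beside it
- nose_front (a point): middle of the front face of the nose that overhangs the pad, 26 mm in front of the screw's axis; the nose is 44 mm wide, from 70 to 125 mm above the table. Because of it an upright gripper cannot bring the block in: lean it back 30 to 40 degrees, away from the stand
- stop_screw: brass stop screw, upright; origin at the centre of its flat black rubber foot (15 mm across) that faces the pad. Clockwise (from above) it goes down, 3 mm a turn; stiff (0.06 N m), stays as left. Its foot starts 1 to 2.2 mm above the top of a block lying on the pad. The rubber gives about 1 mm for 8 N
- screw_slot (a point): mouth of the slot in the top face of the screw's square head (26 mm wide, 10 mm high), 84 mm above the foot, on the axis; x along the slot, z up. The slot is a recess closed at both ends, 16.9 mm long, 4.6 wide, 7 deep, its mouth chamfered 2 mm; the driver fits every half turn
- driver_grip (a point): centre of the driver's round orange handle, 28 mm across; z up along the driver as it stands in the rack (any yaw). From here: handle z -25 to +30 mm, black flange 38 mm across -30 to -25, shank 9 mm thick, blade tip at -92 mm. Blade 14.5 mm wide (along x), 2.2 thick (y), 16 long. About 90 g
- rack: fixed blue block 70 x 60 x 70 mm high, origin under its centre, with a 22 mm square through hole, upright in its centre. The driver stands with its blade and shank in the hole and its flange on the block's top, so that the handle's centre is 100 mm above the table
- block_centre (a point): centre of the steel setting block, a plain bar 70 mm long (x), 18 wide (y), 25 high (z), about 240 g; it starts flat on the mat. On the pad it lies along the stand's x, its centre 20 mm in front of the screw's axis, so that its inner end lies well under the foot and its outer end in front of the nose
- mat: fixed green mat 140 (x) x 120 (y) x 4 mm high, origin under its centre: the block's home
- beaker: glass beaker 72 mm across, 85 mm high, on the stirrer: leave alone
- meter: white hand meter 180 x 85 x 28 mm lying on the bench: leave alone
- buffer: white bottle 48 mm across, 100 mm high: leave alone
Things that resemble listed ones, but are neither listed nor needed, are in the scene too. What is meant by the part that bears block_centre is not pink, and is the smaller of those in its own colour. Of the things like the part that bears driver_grip, leave any that is yellow; of the rest the smaller one is meant.

How it is judged:
By the outcome, as a careful person would: the job done as asked, in the order asked, and still so for the second after the job is handed in, with the robot touching nothing.
It also fails if it takes over 72 s, if anything falls off the work surface, if the arm or the gripper's body presses on something with over 40 N, if the wrist force passes 120 N, or if a joint passes its speed limit or range.

## Working session

There is one attempt and no reset: what is moved stays moved. The work goes in short steps, Python scripts to look and compute and a shell command to move; the robot and the scene stay as the last step left them, time stands still between calls to the robot, and variables do not carry over. Pictures are saved under pics/ and viewed, and the job is handed in when it is done.

I'll start by looking at the state and the camera pictures.

```bash
ls; mkdir -p pics; cat > h.py <<'E'
import numpy as np, cv2
from cell import manip
from scipy.spatial.transform import Rotation as R
def snap(name,fn):
    im=manip.snapshot(name); cv2.imwrite('pics/'+fn,cv2.cvtColor(im,cv2.COLOR_RGB2BGR)); return im
def cam(name):
    p=manip.camera_params(name); f=192/np.tan(np.radians(p['vertical_fov'])/2)
    K=np.array([[f,0,p['cx']],[0,f,p['cy']],[0,0,1]]); return K,np.array(p['distortion'],float),np.array(p['pose'])
def ray(name,px,c=None):
    K,d,T=c or cam(name)
    u=cv2.undistortPoints(np.array([[px]],float),K,d)[0,0]
    v=T[:3,:3]@np.array([u[0],u[1],1]); return T[:3,3],v
def onz(name,px,z,c=None):
    o,v=ray(name,px,c); return o+v*(z-o[2])/v[2]
def proj(name,P,c=None):
    K,d,T=c or cam(name)
    Ti=np.linalg.inv(T); q=(Ti[:3,:3]@np.atleast_2d(P).T).T+Ti[:3,3]
    return cv2.projectPoints(q.reshape(-1,1,3),np.zeros(3),np.zeros(3),K,d)[0].reshape(-1,2)
E
python3 - <<'E'
from h import *
s=manip.sense(); print({k:np.round(v,3).tolist() for k,v in s.items()})
for n in ['side','top','wrist']:
    snap(n,n+'0.png'); K,d,T=cam(n); print(n,K[0,0],K[:2,2],d,np.round(T,3).tolist())
E
```

```text
pics
{'t': 0.0, 'joint_pos': [1.092, 0.088, 1.372, -0.0, 1.684, -0.103], 'qvel': [0.001, 0.0, -0.001, -0.001, 0.0, 0.001], 'effort': [-0.001, -34.017, -30.243, 0.072, 0.033, -0.0], 'tcp_pos': [201.635, 511.151, 215.346], 'tool_rot': [-0.398, 0.585, 0.397, 0.584], 'ft_force': [-0.201, -1.106, 0.164], 'ft_torque': [0.018, 0.03, 0.023], 'gripper_width': 94.072}
side 380.8560416427394 [256.2999153  185.47007554] [-0.09043804  0.          0.          0.          0.        ] [[0.963, -0.201, 0.181, 301.173], [-0.27, -0.693, 0.669, -718.669], [-0.009, -0.693, -0.721, 822.464], [0.0, 0.0, 0.0, 1.0]]
top 358.1928743493947 [261.53282812 194.59956875] [-0.09096937  0.          0.          0.          0.        ] [[-0.017, -0.991, 0.134, 332.639], [-1.0, 0.014, -0.024, -54.18], [0.022, -0.134, -0.991, 1180.485], [0.0, 0.0, 0.0, 1.0]]
wrist 306.474139618431 [256.77781349 189.27272617] [-0.07569205  0.          0.          0.          0.        ] [[0.366, 0.904, 0.22, 138.801], [0.93, -0.356, -0.087, 536.708], [-0.001, 0.236, -0.972, 384.412], [0.0, 0.0, 0.0, 1.0]]
```

View pics/side0.png

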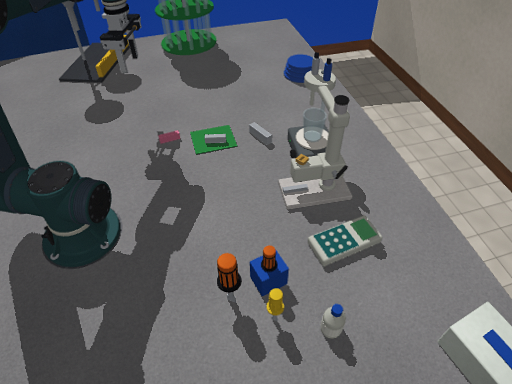

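View pics/top0.png

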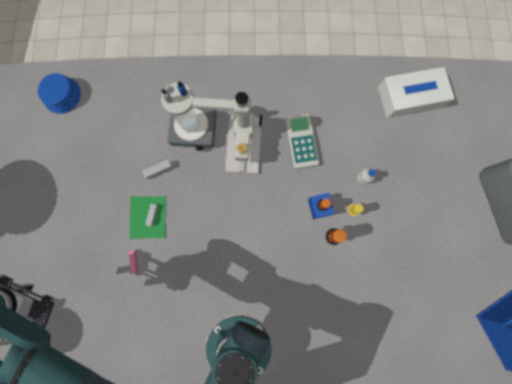

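View pics/wrist0.png

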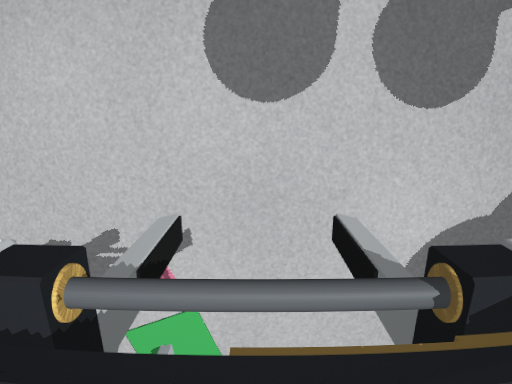

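Top view: mat at (148,217) with the steel block at (151,215), a second steel bar at (157,169) and a pink one at (132,262). The stand's screw is near (242,149). The rack with a small orange driver is at (324,204), the big orange one at (337,236) and the yellow at (356,209). Next I'll run the networks on top and side and localise.

```bash
python3 - <<'E'
from h import *
names={'stand':0,'pad_top':30,'nose_front':97,'stop_screw':57,'screw_slot':140,'driver_grip':100,'rack':0,'block_centre':16.5,'mat':0,'meter':0,'buffer':0,'beaker':60}
for n in ['top','side']:
    c=cam(n); manip.snapshot(n)
    for k,z in names.items():
        L=manip.landmark_of(n,k)
        for l in L[:4]:
            print(n,k,round(l['score'],2),np.round(l['centre'],1),np.round(onz(n,l['centre'],z,c),1))
print(manip.sense()['t'])
E
```

```text
top stand 0.68 [247.8 158.2] [616.7 -38.5   0. ]
top pad_top 0.69 [242.8 156.7] [614.7 -22.6  30. ]
top nose_front 0.63 [240.3 160.6] [586.  -16.6  97. ]
top nose_front 0.42 [190.6 121.1] [715.8 139.1  97. ]
top stop_screw 0.59 [241.7 153.7] [618.  -19.8  57. ]
top stop_screw 0.4 [245.2 163.4] [586.  -30.8  57. ]
top screw_slot 0.71 [150.4 213.2] [423.  245.9 140. ]
top screw_slot 0.49 [244.6 150.4] [607.  -31.1 140. ]
top driver_grip 0.57 [354.  209.6] [ 428.2 -362.9  100. ]
top driver_grip 0.56 [326.  205.7] [ 441.6 -276.6  100. ]
top rack 0.81 [318.  203.9] [ 458.2 -270.5    0. ]
top block_centre 0.77 [156.1 168.7] [581.5 266.2  16.5]
top block_centre 0.67 [151.6 216.1] [424.2 277.4  16.5]
top block_centre 0.43 [134.6 260.2] [282.3 330.4  16.5]
top mat 0.86 [143.6 217.2] [422.2 308.8   0. ]
top meter 0.57 [297.7 139.3] [ 681.  -209.6    0. ]
top buffer 0.8 [364.6 176.4] [ 549.6 -434.1    0. ]
top beaker 0.56 [190.1 122.5] [724.1 147.3  60. ]
side stand 0.71 [299.2 194.2] [619.1 -25.2   0. ]
side pad_top 0.77 [296.6 184.8] [613.  -13.7  30. ]
side pad_top 0.59 [328.4 328.3] [ 534.1
[... 184 characters left out ...]
ide driver_grip 0.76 [235.  263.7] [ 373. -266.  100.]
side driver_grip 0.73 [304.4 289.2] [ 498.1 -367.1  100. ]
side driver_grip 0.59 [269.1 254.7] [ 452.2 -264.2  100. ]
side rack 0.9 [265. 280.] [ 442.2 -268.4    0. ]
side block_centre 0.65 [215.1 140.3] [428.6 267.4  16.5]
side block_centre 0.51 [260.5 131.7] [586.1 268.9  16.5]
side block_centre 0.44 [168.2 135.1] [280.5 340.5  16.5]
side mat 0.91 [214.1 134.8] [433.7 317.9  -0. ]
side mat 0.68 [296.8 185.9] [623.8   8.5  -0. ]
side meter 0.56 [346.2 241.4] [ 680.2 -218.6    0. ]
side meter 0.39 [300.4 193.7] [623.2 -24.3   0. ]
side buffer 0.74 [329.1 326.4] [ 546.1 -421.2    0. ]
side beaker 0.8 [309.3 133.9] [717.5 161.3  60. ]
1.45
```

```bash
cat >> h.py <<'E'
def cur():
    s=manip.sense(); return np.array(s['tcp_pos']),R.from_quat(s['tool_rot']),s
def tool(yaw,lean,flip=False):
    # approach leans along horizontal dir yaw (deg); jaw axis horizontal perpendicular
    y=np.radians(yaw); l=np.radians(lean)
    x=np.array([np.cos(y)*np.sin(l),np.sin(y)*np.sin(l),-np.cos(l)])
    z=np.array([-np.sin(y),np.cos(y),0])*(-1 if flip else 1)
    return R.from_matrix(np.column_stack([x,np.cross(z,x),z]))
def go(grasp,Rt,off=8):
    """print fractions to bring grasp point (8 mm behind TCP) to grasp with rot Rt"""
    p,Rc,s=cur(); tcp=np.array(grasp)+off*Rt.as_matrix()[:,0]
    d=(tcp-p)/200; rv=(Rt*Rc.inv()).as_rotvec()/1.5
    print('t',round(s['t'],2),'shift',np.round(d,4),'turn',np.round(rv,4),'rows>=',max(np.linalg.norm(d)*4,np.linalg.norm(rv)*10).round(1),'dist',(np.linalg.norm(d)*200).round(1))
def show():
    p,Rc,s=cur(); M=Rc.as_matrix(); print('t',round(s['t'],2),'tcp',p.round(1),'grasp',(p-8*M[:,0]).round(1),'x',M[:,0].round(3),'z',M[:,2].round(3),'F',np.round(s['ft_force'],2),'T',np.round(s['ft_torque'],3),'w',round(s['gripper_width'],1),'q',np.round(s['joint_pos'],2))
E
python3 - <<'E'
from h import *
show()
p,Rc,s=cur(); T=cam('wrist')[2]
print('cam in tool',Rc.inv().apply(T[:3,3]-p).round(1),'cam z in tool',Rc.inv().apply(T[:3,2]).round(3))
# masks block on mat
c=cam('top'); manip.snapshot('top')
for n in ['block_centre','driver_grip']:
    for l in manip.cut_out('top',n):
        m=l['pixels'].astype(np.uint8); ys,xs=np.nonzero(m)
        r=cv2.minAreaRect(np.column_stack([xs,ys]).astype(np.float32)); print(n,round(l['score'],2),l['centre'],m.sum(),r)
for fl in [0,1]: go([424,277,200],tool(-8,0,fl))
# stand yaw
for n,a,b,z in [('top',(226.5,171),(257.5,173),18),]:
    A=onz(n,a,z);B=onz(n,b,z);print(A,B)
E
```

```text
t 1.45 tcp [201.9 511.7 216.5] grasp [201.9 511.7 224.5] x [ 0.  0. -1.] z [0.367 0.93  0.   ] F [0.09 0.14 0.26] T [0.014 0.016 0.041] w 93.7 q [ 1.09  0.09  1.37 -0.    1.68 -0.1 ]
cam in tool [-168.8   67.9    0.3] cam z in tool [ 0.972 -0.236  0.001]
block_centre 0.71 [301.8, 140.7] 1317 ((301.6490478515625, 140.6282958984375), (53.075096130371094, 25.73896598815918), 79.3803482055664)
block_centre 0.64 [131.9, 259.4] 224 ((133.0, 260.5), (23.0, 10.0), 90.0)
block_centre 0.63 [158.0, 171.0] 293 ((157.39999389648438, 168.79998779296875), (10.733125686645508, 29.516094207763672), 63.43495178222656)
block_centre 0.59 [150.2, 213.6] 174 ((151.22689819335938, 214.83462524414062), (8.06893253326416, 21.838741302490234), 15.255120277404785)
driver_grip 0.83 [287.9, 223.9] 399 ((293.6766662597656, 229.3612060546875), (51.72850799560547, 13.76056957244873), 51.842769622802734)
driver_grip 0.5 [322.1, 205.4] 139 ((323.5, 204.0), (12.0, 13.0), 90.0)
t 1.6 shift [ 1.1107 -1.1732 -0.1224] turn [-0.      0.      0.1574] rows>= 6.5 dist 324.0
t 1.6 shift [ 1.1107 -1.1732 -0.1224] turn [ 0.000e+00  1.000e-04 -1.937e+00] rows>= 19.4 dist 324.0
[569.93306492  32.03670334  18.        ] [561.84156489 -70.2344141   18.        ]
```

```bash
python3 - <<'E'
import cv2
a=cv2.imread('pics/top0.png'); b=cv2.imread('pics/side0.png')
cv2.imwrite('pics/top0s.png',cv2.resize(a[75:185,150:275],None,fx=6,fy=5.4,interpolation=cv2.INTER_CUBIC)) 
cv2.imwrite('pics/side0s.png',cv2.resize(b[80:210,270:390],None,fx=4.6,fy=4.6,interpolation=cv2.INTER_CUBIC)) 
E
```

```text
(no output)
```

View pics/top0s.png

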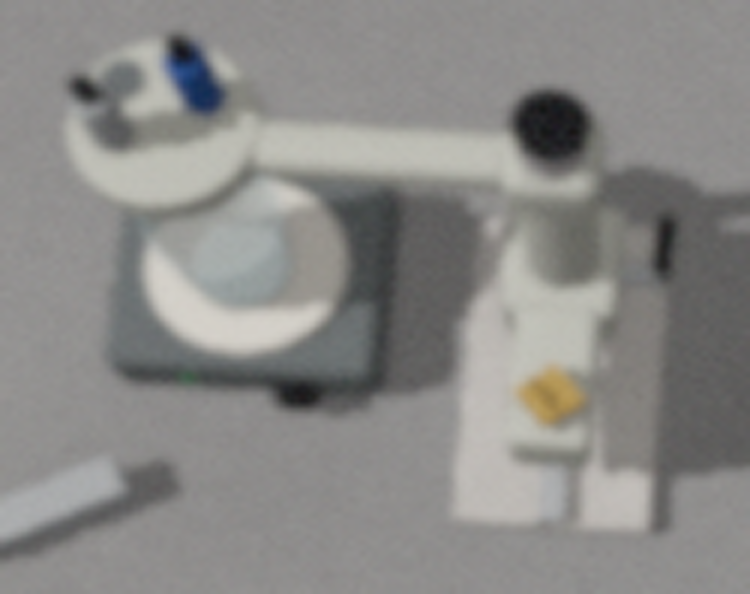

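View pics/side0s.png

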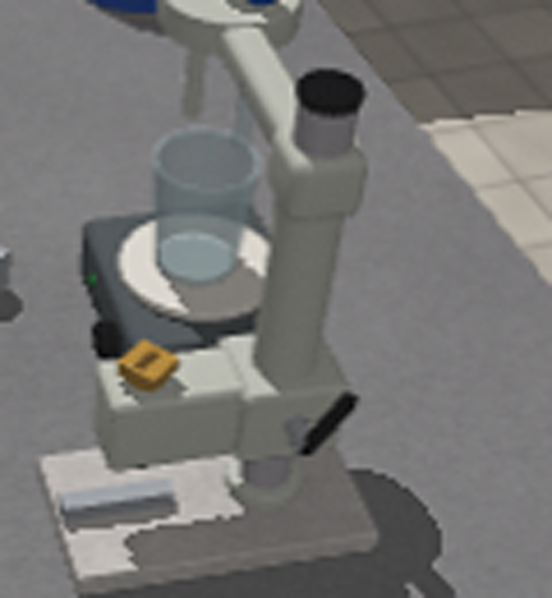

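The mat block (21.8 px, about 70 mm) is clearly smaller than the other steel bar (29.5 px), so it's the one meant. The stand's yaw is about -4.5°, with its axis near (616,-23). I'll move over the block and look with the wrist camera.

```bash
python3 -m handwheel '[{"x":0.8,"y":-0.85,"z":-0.2,"az":0.12,"claw":100},{"x":0.8,"y":-0.85,"z":-0.2,"az":0.12,"claw":100},{"x":0.8,"y":-0.85,"z":-0.2,"az":0.12,"claw":100},{"x":0.8,"y":-0.85,"z":-0.2,"az":0.12,"claw":100},{"x":0.8,"y":-0.85,"z":-0.2,"az":0.12,"claw":100}]'
python3 - <<'E'
from h import *
show(); go([424,277,128],tool(-13,0))
E
```

```text
t 1.6 tcp [201.9 511.6 216.5] grasp [201.9 511.6 224.5] x [ 0.  0. -1.] z [0.367 0.93  0.   ] F [-0.46  0.62  0.37] T [ 0.007 -0.005 -0.007] w 93.9 q [ 1.09  0.09  1.37  0.    1.68 -0.1 ]
t 1.6 shift [ 1.1107 -1.1732 -0.4824] turn [-0.      0.      0.0993] rows>= 6.7 dist 337.2invalid input
```

```bash
python3 -m handwheel '[{"x":0.8,"y":-0.85,"z":-0.2,"ax":0,"ay":0,"az":0.12,"claw":100},{"x":0.8,"y":-0.85,"z":-0.2,"ax":0,"ay":0,"az":0.12,"claw":100},{"x":0.8,"y":-0.85,"z":-0.2,"ax":0,"ay":0,"az":0.12,"claw":100},{"x":0.8,"y":-0.85,"z":-0.2,"ax":0,"ay":0,"az":0.12,"claw":100},{"x":0.8,"y":-0.85,"z":-0.2,"ax":0,"ay":0,"az":0.12,"claw":100}]'
python3 - <<'E'
from h import *
show(); go([424,277,128],tool(-13,0))
E
```

```text
t: 2.1
tcp_pos: [363.1, 339.7, 176.2]
tool_rot: [-0.449, 0.547, 0.448, 0.547]
ft_force: [0.1, 1.1, -0.3]
gripper_width: 93.9
t 2.1 tcp [363.1 339.7 176.2] grasp [363.1 339.7 184.2] x [ 0. -0. -1.] z [ 0.195  0.981 -0.   ] F [ 0.06  1.05 -0.32] T [ 0.015 -0.07   0.029] w 93.9 q [ 0.64 -0.02  1.56 -0.    1.6  -0.74]
t 2.1 shift [ 0.3044 -0.3133 -0.281 ] turn [ 0.0001  0.0003 -0.0202] rows>= 2.1 dist 103.9
```

```bash
python3 -m handwheel '[{"x":0.3,"y":-0.31,"z":-0.28,"ax":0,"ay":0,"az":-0.02,"claw":100},{"x":0.3,"y":-0.31,"z":-0.28,"ax":0,"ay":0,"az":-0.02,"claw":100},{"x":0.3,"y":-0.31,"z":-0.28,"ax":0,"ay":0,"az":-0.02,"claw":100}]'
python3 - <<'E'
from h import *
show(); snap('wrist','w1.png'); 
for l in manip.landmark_of('wrist','block_centre'): print(l['score'],l['centre'],onz('wrist',l['centre'],16.5))
E
```

```text
t: 2.4
tcp_pos: [423.6, 273.3, 116.2]
tool_rot: [-0.439, 0.557, 0.438, 0.552]
ft_force: [-0.3, 0.2, -0.3]
gripper_width: 94.0
t 2.4 tcp [423.6 273.3 116.2] grasp [423.6 273.3 124.2] x [-0.005 -0.005 -1.   ] z [ 0.23   0.973 -0.006] F [-0.35  0.18 -0.25] T [-0.006  0.074 -0.012] w 94.0 q [ 0.46  0.03  1.63 -0.    1.49 -0.88]
0.85 [294.4, 6.9] [278.73008221 342.39546234  16.5       ]
0.76 [279.5, 341.8] [588.87278889 263.34874372  16.5       ]
0.67 [267.0, 198.8] [432.21659893 284.70642713  16.5       ]
```

View pics/w1.png

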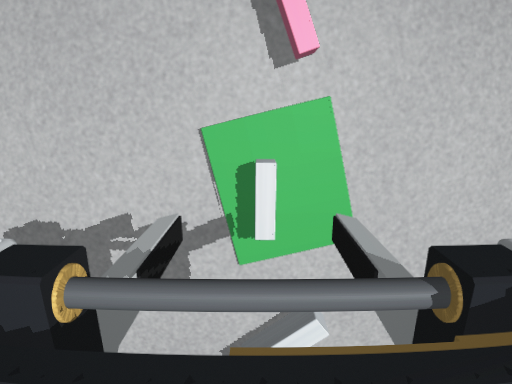

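Wrist view: the block's top face spans (256,163)–(275,239) on the mat, whose corners are at (200,128), (330,97), (352,213) and (239,263). I'll fit both.

```bash
python3 - <<'E'
from h import *
show(); im=snap('wrist','w2.png').astype(int); c=cam('wrist')
b=(im.min(2)>190).astype(np.uint8); n,lab,st,ce=cv2.connectedComponentsWithStats(b)
i=lab[200,266]; print(st[i])
r=cv2.minAreaRect(np.argwhere(lab==i)[:,::-1].astype(np.float32)); print(r)
bx=cv2.boxPoints(r); P=np.array([onz('wrist',q,29,c) for q in bx]); print(P.round(1),P.mean(0))
for k in range(4): d=P[(k+1)%4]-P[k]; print(np.linalg.norm(d),np.degrees(np.arctan2(d[1],d[0])))
M=[onz('wrist',q,4,c) for q in [(200,128),(330,97),(352,213),(239,263)]]; print(np.round(M,1),np.mean(M,0))
g=((im[:,:,1]>im[:,:,0]+60)&(im[:,:,1]>im[:,:,2]+60)).astype(np.uint8)
E
```

```text
t 2.5 tcp [423.1 276.7 119.2] grasp [423.1 276.7 127.2] x [-0.002 -0.001 -1.   ] z [ 0.227  0.974 -0.001] F [-0.32 -0.19  0.78] T [ 0.04   0.036 -0.02 ] w 93.8 q [ 0.47  0.03  1.63  0.    1.49 -0.87]
[ 251  164   21   76 1456]
((261.1370544433594, 201.4950408935547), (19.299558639526367, 75.25321197509766), 0.784824550151825)
[[463.1 263.9  29. ]
 [396.  280.6  29. ]
 [399.9 296.7  29. ]
 [467.4 281.   29. ]] [431.61449537 280.54691216  29.        ]
69.19052576248528 166.0103590366912
16.54774635742235 76.2096352687323
69.2279829701673 -13.114118281634116
17.605483394802583 -103.89793623859784
[[356.6 240.4   4. ]
 [356.2 361.9   4. ]
 [469.4 364.2   4. ]
 [496.3 243.1   4. ]] [419.62736793 302.38582892   4.        ]
```

Block: centre (431.7,281), yaw -13.5°, measured 69×17 mm, which matches the 70×18 given. The mat is centred at about (427,304) and axis-aligned. Next is the leaned grasp, 14 mm outward of the block's centre.

```bash
python3 - <<'E'
from h import *
Rt=tool(-13.5,33); g=np.array([418.2,284.3,25.])
go(g-60*Rt.as_matrix()[:,0],Rt); go(g,Rt)
E
```

```text
t 2.55 shift [-0.162   0.0648 -0.2592] turn [-0.0885 -0.3737 -0.0054] rows>= 3.8 dist 62.5
t 2.55 shift [-0.0031  0.0267 -0.5108] turn [-0.0885 -0.3737 -0.0054] rows>= 3.8 dist 102.3
```

```bash
python3 -m handwheel '[{"x":-0.16,"y":0.065,"z":-0.26,"ax":-0.0885,"ay":-0.3737,"az":-0.0054,"claw":100},{"x":-0.16,"y":0.065,"z":-0.26,"ax":-0.0885,"ay":-0.3737,"az":-0.0054,"claw":100},{"x":-0.16,"y":0.065,"z":-0.26,"ax":-0.0885,"ay":-0.3737,"az":-0.0054,"claw":100},{"x":-0.16,"y":0.065,"z":-0.26,"ax":-0.0885,"ay":-0.3737,"az":-0.0054,"claw":100},{"x":-0.16,"y":0.065,"z":-0.26,"ax":-0.0885,"ay":-0.3737,"az":-0.0054,"claw":100}]'
python3 - <<'E'
from h import *
Rt=tool(-13.5,33); g=np.array([418.2,284.3,25.])
show(); go(g,Rt); snap('wrist','w3.png')
E
```

```text
t: 3.05
tcp_pos: [386.8, 292.7, 67.2]
tool_rot: [-0.579, 0.407, 0.265, 0.655]
ft_force: [-0.6, -0.0, -0.0]
gripper_width: 94.3
t 3.05 tcp [386.8 292.7  67.2] grasp [382.6 293.7  73.9] x [ 0.529 -0.124 -0.839] z [ 0.226  0.974 -0.002] F [-0.56 -0.02 -0.01] T [ 0.063  0.221 -0.007] w 94.3 q [ 0.87 -0.13  2.   -0.59  1.06 -0.23]
t 3.05 shift [ 0.178  -0.047  -0.2446] turn [ 0.001  -0.0012 -0.0053] rows>= 1.2 dist 61.2
```

View pics/w3.png

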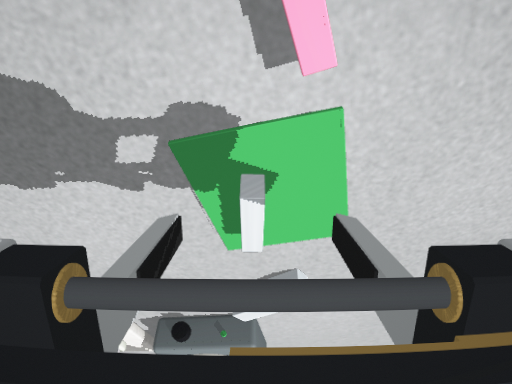

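The block lies centred between the fingers at (253,213). Descending and closing.

```bash
python3 -m handwheel '[{"x":0.12,"y":-0.031,"z":-0.164,"ax":0,"ay":0,"az":0,"claw":100},{"x":0.178,"y":-0.047,"z":-0.244,"ax":0.001,"ay":-0.001,"az":-0.005,"claw":100},{"x":0.178,"y":-0.047,"z":-0.244,"ax":0.001,"ay":-0.001,"az":-0.005,"claw":100}]'
python3 - <<'E'
from h import *
show(); go([418.2,284.3,25.],tool(-13.5,33))
E
```

```text
t: 3.4
tcp_pos: [425.2, 283.1, 19.3]
tool_rot: [-0.576, 0.41, 0.262, 0.657]
ft_force: [0.2, 0.0, -0.2]
gripper_width: 93.6
t 3.4 tcp [425.2 283.1  19.3] grasp [421.  284.1  26. ] x [ 0.527 -0.128 -0.84 ] z [0.237 0.971 0.001] F [ 0.21  0.04 -0.2 ] T [0.036 0.263 0.053] w 93.6 q [ 0.79 -0.02  2.01 -0.62  0.93 -0.22]
t 3.4 shift [-0.014   0.0009 -0.0049] turn [-0.001  -0.0019  0.0025] rows>= 0.1 dist 3.0
```

```bash
python3 -m handwheel '[{"x":-0.01,"y":0,"z":-0.004,"ax":0,"ay":0,"az":0,"claw":50},{"x":-0.012,"y":0,"z":-0.005,"ax":0,"ay":0,"az":0,"claw":0},{"x":-0.012,"y":0,"z":-0.005,"ax":0,"ay":0,"az":0,"claw":0},{"x":-0.012,"y":0,"z":-0.005,"ax":0,"ay":0,"az":0,"claw":0},{"x":-0.012,"y":0,"z":-0.005,"ax":0,"ay":0,"az":0,"claw":0}]'
python3 - <<'E'
from h import *
show()
E
```

```text
t: 3.9
tcp_pos: [422.9, 283.5, 18.8]
tool_rot: [-0.576, 0.41, 0.262, 0.657]
ft_force: [-0.7, 0.1, 0.2]
gripper_width: 57.5
t 3.9 tcp [422.9 283.5  18.8] grasp [418.6 284.5  25.6] x [ 0.527 -0.127 -0.84 ] z [0.237 0.972 0.002] F [-0.66  0.09  0.16] T [0.114 0.225 0.006] w 57.5 q [ 0.79 -0.02  2.02 -0.62  0.93 -0.22]
```

```bash
python3 -m handwheel '[{"x":0,"y":0,"z":0,"ax":0,"ay":0,"az":0,"claw":0},{"x":0,"y":0,"z":0,"ax":0,"ay":0,"az":0,"claw":0},{"x":0,"y":0,"z":0,"ax":0,"ay":0,"az":0,"claw":0},{"x":0,"y":0,"z":0,"ax":0,"ay":0,"az":0,"claw":0}]'
python3 - <<'E'
from h import *
show()
E
```

```text
t: 4.3
tcp_pos: [422.8, 283.5, 18.8]
tool_rot: [-0.576, 0.41, 0.262, 0.657]
ft_force: [0.0, 0.4, -0.7]
gripper_width: 25.5
t 4.3 tcp [422.8 283.5  18.8] grasp [418.6 284.5  25.5] x [ 0.527 -0.127 -0.84 ] z [0.237 0.972 0.002] F [ 0.01  0.44 -0.75] T [0.09  0.213 0.019] w 25.5 q [ 0.79 -0.02  2.02 -0.62  0.93 -0.22]
```

```bash
python3 -m handwheel '[{"x":0,"y":0,"z":0,"ax":0,"ay":0,"az":0,"claw":0},{"x":0,"y":0,"z":0,"ax":0,"ay":0,"az":0,"claw":0},{"x":0,"y":0,"z":0.1,"ax":0,"ay":0,"az":0,"claw":0},{"x":0,"y":0,"z":0.4,"ax":0,"ay":0,"az":0,"claw":0},{"x":0,"y":0,"z":0.4,"ax":0,"ay":0,"az":0,"claw":0}]'
python3 - <<'E'
from h import *
show(); snap('wrist','w4.png'); snap('side','s4.png')
p,Rc,s=cur()
E
```

```text
t: 4.8
tcp_pos: [425.2, 286.0, 104.4]
tool_rot: [-0.575, 0.406, 0.262, 0.661]
ft_force: [-0.0, 1.2, -1.7]
gripper_width: 18.0
t 4.8 tcp [425.2 286.  104.4] grasp [420.9 286.9 111.1] x [ 0.533 -0.121 -0.837] z [0.236 0.972 0.01 ] F [-0.05  1.24 -1.66] T [0.156 0.414 0.066] w 18.0 q [ 0.79 -0.14  1.93 -0.55  1.08 -0.34]
```

View pics/w4.png

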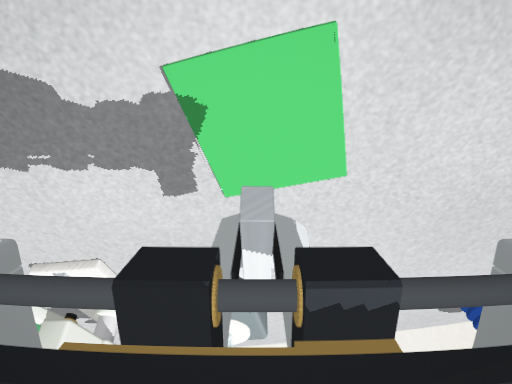

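View pics/s4.png

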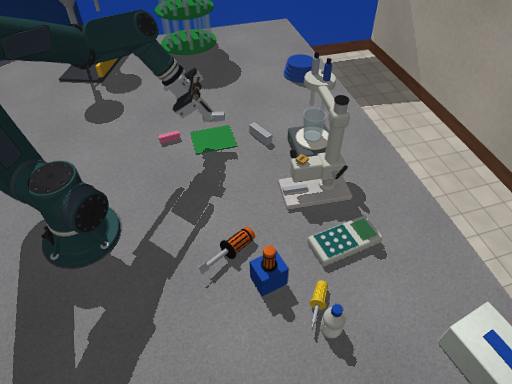

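Block held at width 18.0. On their own the two decoy drivers have toppled off their blades: the large orange one to (238,243), the yellow one to (319,297). Neither was touched. Next I carry the block to a point in front of the stand.

```bash
cat >> h.py <<'E'
S0=np.array([616.,-23.]); SY=-4.5
def st(x,y,z,S=None,yaw=None):
    S=S0 if S is None else S; yaw=SY if yaw is None else yaw
    c,s=np.cos(np.radians(yaw)),np.sin(np.radians(yaw)); return np.array([S[0]+c*x-s*y,S[1]+s*x+c*y,z])
E
python3 - <<'E'
from h import *
c=cam('wrist'); M=[onz('wrist',q,4,c) for q in [(161,67),(336,22),(346,175),(227,196)]]; print(np.round(M,1),np.mean(M,0))
go(st(-110,0,110),tool(SY,33))
E
```

```text
[[353.6 235.9   4. ]
 [352.7 353.9   4. ]
 [489.1 354.9   4. ]
 [489.8 239.9   4. ]] [421.30278428 296.16993769   4.        ]
t 4.9 shift [ 0.4345 -1.4975  0.0108] turn [-0.0044  0.0003  0.107 ] rows>= 6.2 dist 311.9
```

```bash
python3 -m handwheel '[{"x":0.24,"y":-0.83,"z":0.05,"ax":0,"ay":0,"az":0.07,"claw":0},{"x":0.24,"y":-0.83,"z":0.05,"ax":0,"ay":0,"az":0.07,"claw":0},{"x":0.24,"y":-0.83,"z":0.05,"ax":0,"ay":0,"az":0.07,"claw":0},{"x":0.24,"y":-0.83,"z":0.05,"ax":0,"ay":0,"az":0.07,"claw":0},{"x":0.24,"y":-0.83,"z":0.05,"ax":0,"ay":0,"az":0.07,"claw":0}]'
python3 - <<'E'
from h import *
show(); go(st(-110,0,110),tool(SY,33))
E
```

```text
t: 5.4
tcp_pos: [470.8, 114.4, 108.2]
tool_rot: [-0.594, 0.381, 0.295, 0.645]
ft_force: [0.4, 0.3, -2.1]
gripper_width: 18.0
t 5.4 tcp [470.8 114.4 108.2] grasp [466.5 115.  114.9] x [ 0.536 -0.073 -0.841] z [0.141 0.99  0.005] F [ 0.36  0.29 -2.12] T [0.054 0.503 0.005] w 18.0 q [ 0.27 -0.37  2.1  -0.28  0.9  -1.04]
t 5.4 shift [ 0.1993 -0.6455 -0.0246] turn [-0.0034 -0.0027  0.0422] rows>= 2.7 dist 135.2
```

```bash
python3 -m handwheel '[{"x":0.2,"y":-0.646,"z":-0.024,"ax":-0.003,"ay":-0.003,"az":0.042,"claw":0},{"x":0.2,"y":-0.646,"z":-0.024,"ax":-0.003,"ay":-0.003,"az":0.042,"claw":0},{"x":0.2,"y":-0.646,"z":-0.024,"ax":-0.003,"ay":-0.003,"az":0.042,"claw":0},{"x":0.2,"y":-0.646,"z":-0.024,"ax":-0.003,"ay":-0.003,"az":0.042,"claw":0}]'
python3 - <<'E'
from h import *
show(); snap('wrist','w5.png')
for n,z in [('pad_top',30),('nose_front',97),('screw_slot',140),('stand',0)]:
  for l in manip.landmark_of('wrist',n)[:2]: print(n,l['score'],l['centre'],onz('wrist',l['centre'],z).round(1))
E
```

```text
t: 5.8
tcp_pos: [510.1, -20.0, 100.7]
tool_rot: [-0.605, 0.366, 0.311, 0.635]
ft_force: [-0.3, 0.3, -2.4]
gripper_width: 17.8
t 5.8 tcp [510.1 -20.  100.7] grasp [505.8 -19.7 107.4] x [ 0.539 -0.048 -0.841] z [ 0.088  0.996 -0.   ] F [-0.35  0.27 -2.44] T [0.07  0.453 0.02 ] w 17.8 q [-0.19 -0.34  2.1   0.07  0.82 -1.7 ]
screw_slot 0.57 [265.7, 355.8] [620.  -14.6 140. ]
stand 0.82 [261.5, 216.2] [622.4 -15.5   0. ]
```

View pics/w5.png

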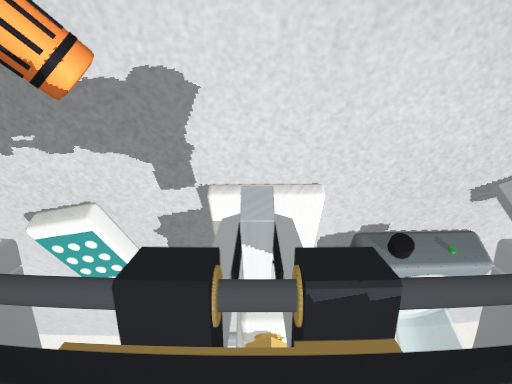

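```bash
python3 - <<'E'
from h import *
show(); c=cam('wrist'); im=snap('wrist','w6.png')
import pickle; pickle.dump(c,open('c6.pkl','wb'))
o=cv2.resize(im[170:280,190:345],None,fx=5,fy=5,interpolation=cv2.INTER_CUBIC); cv2.imwrite('pics/w6s.png',o[:,:,::-1])
ct=cam('top')
E
```

```text
t 6.05 tcp [509.9 -12.7 101.8] grasp [505.5 -12.4 108.5] x [ 0.541 -0.04  -0.84 ] z [0.076 0.997 0.001] F [-0.54  0.28 -2.48] T [0.006 0.437 0.019] w 17.5 q [-0.17 -0.35  2.1   0.07  0.82 -1.7 ]
```

View pics/w6s.png

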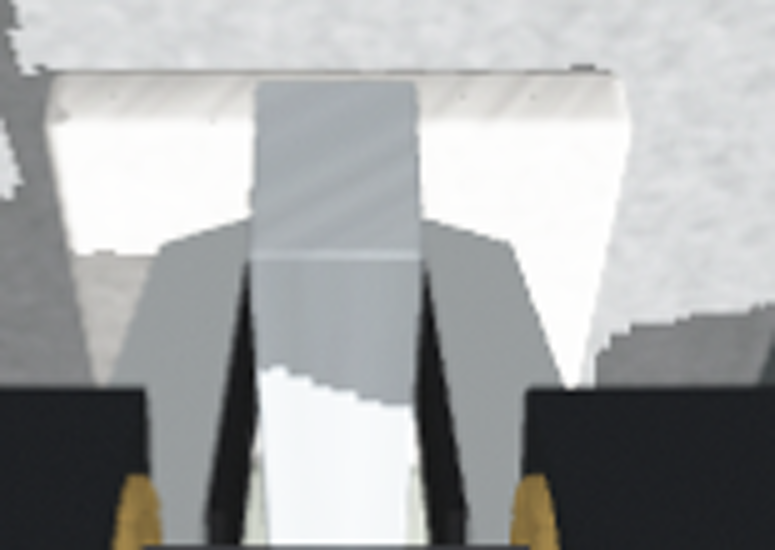

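```bash
python3 - <<'E'
from h import *
import pickle; c=pickle.load(open('c6.pkl','rb'))
for a,b,z in [((200,193.8),(315.6,193.8),18),((200.4,184.4),(312.8,184.4),0)]:
    A=onz('',a,z,c);B=onz('',b,z,c); d=B-A; u=d/np.linalg.norm(d); m=(A+B)/2; ax=np.array([u[1],-u[0],0])
    print(np.linalg.norm(d),'yaw',np.degrees(np.arctan2(-u[0],u[1])),'axis',m+50*ax)
# block in hand: corners of outer top edge and bottom edge
P=np.array([(190+250/5,170+257/5),(190+422/5,170+257/5),(190+257/5,170+82/5),(190+415/5,170+82/5)])
p,Rc,s=cur()
# expected block: center = grasp +14*fwd, -8.5 z
E
```

```text
105.43470640579281 yaw -4.478210380760746 axis [616.74698911 -19.39466622  18.        ]
108.69020282107289 yaw -4.468805522544634 axis [ 6.22791619e+02 -2.09154234e+01 -2.84217094e-14]
```

```bash
python3 - <<'E'
from h import *
pt=(150+553/6,75+397/5.4); ps=(270+149/4.6,80+364/4.6)
print(onz('top',pt,140.6),onz('side',ps,140.6))
# least squares triangulation
A=np.zeros((3,3));b=np.zeros(3)
for n,p in [('top',pt),('side',ps)]:
    o,v=ray(n,p); v/=np.linalg.norm(v); M=np.eye(3)-np.outer(v,v); A+=M;b+=M@o
print(np.linalg.solve(A,b))
# base plate front corners from side: zoomed (40,455) left, (80,580) right ; top z18
for q in [(40,457),(80,580)]: print(onz('side',(270+q[0]/4.6,80+q[1]/4.6),18))
print('exp',st(-50,55,18,np.array([618,-21]),-4.47),st(-50,-55,18,np.array([618,-21]),-4.47))
show()
E
```

```text
[612.66646746 -23.92970322 140.6       ] [616.67977391 -26.97931204 140.6       ]
[615.66196148 -24.23949067 137.75329447]
[574.25572919  33.0606255   18.        ]
[565.07299632 -73.4333586   18.        ]
exp [572.43862661  37.72956031  18.        ] [563.86554558 -71.93585028  18.        ]
t 6.1 tcp [510.1 -12.5 102.3] grasp [505.8 -12.2 109. ] x [ 0.542 -0.04  -0.84 ] z [0.075 0.997 0.001] F [-0.81  0.09 -1.47] T [ 0.031  0.45  -0.025] w 18.1 q [-0.17 -0.35  2.1   0.07  0.82 -1.7 ]
```

Stand yaw is -4.5°. The axis estimates are (613..620, -20..-27); the wrist view taken relative to the block in hand gives y≈-20.5. I'll use (617,-21.5), lay the block on the front of the pad, then slide it in.

```bash
sed -i 's/^S0=.*/S0=np.array([617.,-21.5]); SY=-4.5/' h.py; python3 - <<'E'
from h import *
go(st(-64,0,62),tool(SY,32.8))
E
```

```text
t 6.1 shift [ 0.2369 -0.0216 -0.2352] turn [-0.0006  0.0013 -0.0021] rows>= 1.3 dist 66.9
```

```bash
python3 -m handwheel '[{"x":0.12,"y":-0.011,"z":-0.12,"ax":0,"ay":0,"az":0,"claw":0},{"x":0.237,"y":-0.022,"z":-0.235,"ax":0,"ay":0,"az":-0.002,"claw":0},{"x":0.237,"y":-0.022,"z":-0.235,"ax":0,"ay":0,"az":-0.002,"claw":0},{"x":0.237,"y":-0.022,"z":-0.235,"ax":0,"ay":0,"az":-0.002,"claw":0}]'
python3 - <<'E'
from h import *
show(); snap('side','s7.png'); im=snap('wrist','w7.png')
show(); go(st(-64,0,51.5),tool(SY,32.8))
o=cv2.resize(im[170:280,190:345],None,fx=5,fy=5,interpolation=cv2.INTER_CUBIC); cv2.imwrite('pics/w7s.png',o[:,:,::-1])
a=cv2.imread('pics/s7.png');cv2.imwrite('pics/s7s.png',cv2.resize(a[80:230,210:390],None,fx=4,fy=4,interpolation=cv2.INTER_CUBIC)) 
E
```

```text
t: 6.5
tcp_pos: [556.9, -14.9, 54.5]
tool_rot: [-0.607, 0.361, 0.315, 0.634]
ft_force: [0.2, 0.3, -0.9]
gripper_width: 17.8
t 6.5 tcp [556.9 -14.9  54.5] grasp [552.6 -14.6  61.2] x [ 0.54  -0.04  -0.841] z [0.075 0.997 0.001] F [ 0.21  0.28 -0.94] T [0.053 0.407 0.03 ] w 17.8 q [-0.16 -0.16  2.06  0.07  0.67 -1.69]
t 6.6 tcp [557.4 -15.7  56.5] grasp [553.1 -15.4  63.2] x [ 0.543 -0.041 -0.839] z [0.076 0.997 0.001] F [-0.77  0.22 -2.32] T [0.152 0.661 0.108] w 17.5 q [-0.16 -0.16  2.06  0.07  0.67 -1.69]
t 6.6 shift [ 0.0005 -0.0057 -0.0587] turn [-0.0006  0.0021 -0.0015] rows>= 0.2 dist 11.8
```

View pics/w7s.png

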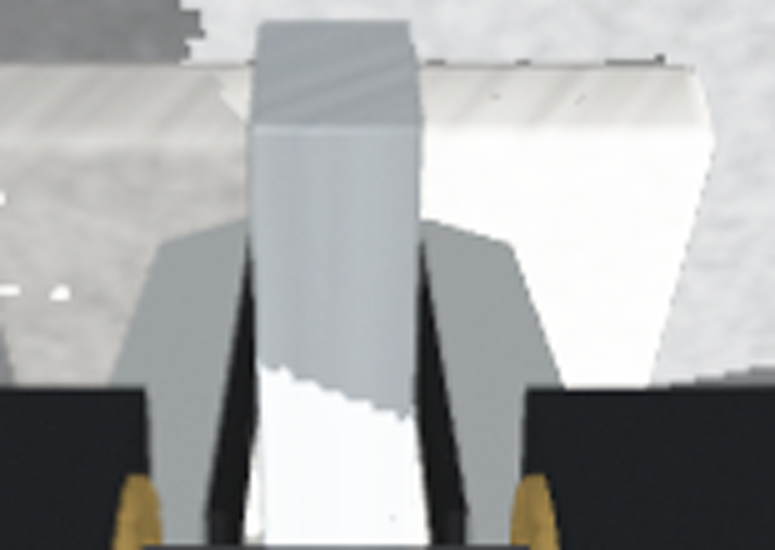

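View pics/s7s.png

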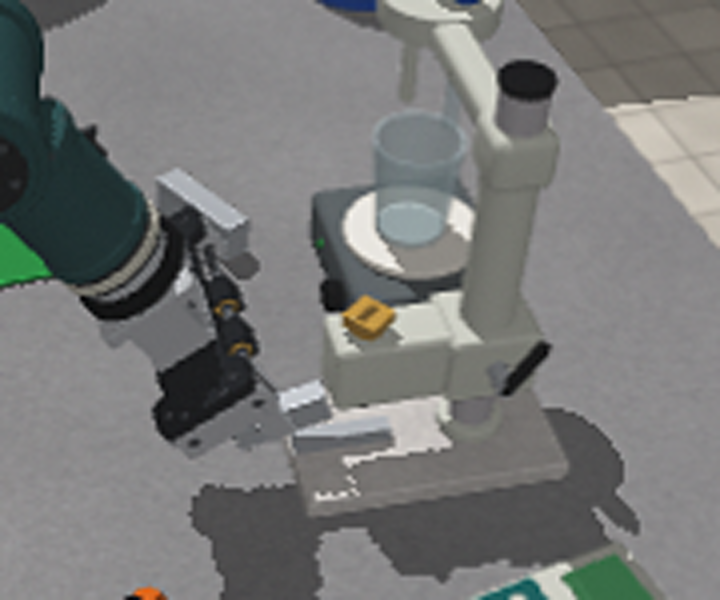

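```bash
python3 - <<'E'
from h import *
c=cam('wrist')
im=snap('wrist','w8.png'); show()
o=cv2.resize(im[170:250,150:345],None,fx=4,fy=4,interpolation=cv2.INTER_CUBIC); cv2.imwrite('pics/w8s.png',o[:,:,::-1])
q=(190+713/5,170+127/5); print(onz('',q,18,c), 'exp',st(-50,55,18))
q=(190+690/5,170+66/5); print(onz('',q,0,c), 'exp',st(-50,55,0))
print('pad corner proj side',proj('side',[st(-48,7,30),st(-48,-7,30),st(24,-7,30),st(-26,22,125),st(-26,-22,125),st(0,0,140)])-[210,80])
E
```

```text
t 6.65 tcp [557.3 -15.9  56.6] grasp [553.  -15.6  63.4] x [ 0.543 -0.041 -0.839] z [0.077 0.997 0.001] F [-1.15  1.38 -2.27] T [0.205 0.727 0.12 ] w 17.8 q [-0.16 -0.16  2.06  0.07  0.68 -1.69]
[571.12965282  36.94666841  18.        ] exp [571.46938358  37.25340814  18.        ]
[577.33698915  37.20395819   0.        ] exp [571.46938358  37.25340814   0.        ]
pad corner proj side [[ 72.04876008 107.12155072]
 [ 73.22777968 110.60841734]
 [ 97.53432872 106.90727697]
 [ 79.94438183  78.03208996]
 [ 84.17011286  88.9415589 ]
 [ 91.76527661  77.94907376]]
```

View pics/w8s.png

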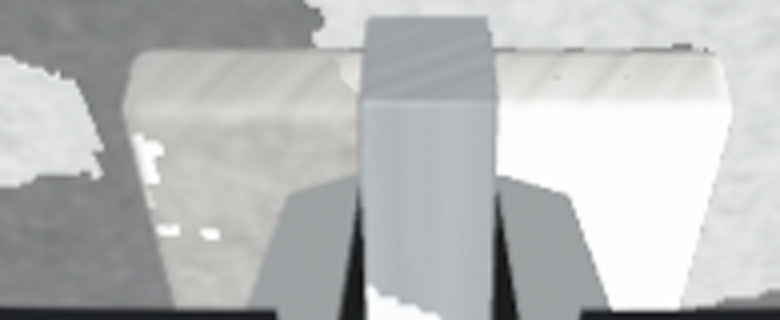

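The block is centred on the plate: its midpoint is at 428 px and the plate's at 428 px in the zoom. The side projections of pad and slot agree with (617,-21.5) to within about 1 px. Lowering.

```bash
python3 -m handwheel '[{"x":0,"y":0,"z":-0.03,"ax":0,"ay":0,"az":0,"claw":0},{"x":0,"y":0,"z":-0.05,"ax":0,"ay":0,"az":0,"claw":0},{"x":0,"y":0,"z":-0.05,"ax":0,"ay":0,"az":0,"claw":0},{"x":0,"y":0,"z":-0.05,"ax":0,"ay":0,"az":0,"claw":0}]'
python3 - <<'E'
from h import *
show()
E
```

```text
t: 7.05
tcp_pos: [557.5, -16.1, 47.0]
tool_rot: [-0.608, 0.361, 0.313, 0.634]
ft_force: [0.0, 0.3, -2.0]
gripper_width: 17.9
t 7.05 tcp [557.5 -16.1  47. ] grasp [553.1 -15.8  53.7] x [ 0.544 -0.041 -0.838] z [0.077 0.997 0.001] F [ 0.04  0.29 -2.05] T [ 0.062  0.452 -0.013] w 17.9 q [-0.16 -0.15  2.07  0.07  0.65 -1.7 ]
```

```bash
python3 -m handwheel '[{"x":0,"y":0,"z":-0.006,"ax":0,"ay":0,"az":0,"claw":0},{"x":0,"y":0,"z":-0.0085,"ax":0,"ay":0,"az":0,"claw":0},{"x":0,"y":0,"z":-0.0085,"ax":0,"ay":0,"az":0,"claw":0}]' | grep -E "tcp_pos|force"
python3 -m handwheel '[{"x":0,"y":0,"z":-0.003,"ax":0,"ay":0,"az":0,"claw":0},{"x":0,"y":0,"z":-0.003,"ax":0,"ay":0,"az":0,"claw":0}]' | grep -E "tcp_pos|force"
```

```text
tcp_pos: [557.5, -16.2, 45.3]
ft_force: [0.4, -0.5, -2.5]
tcp_pos: [557.5, -16.2, 44.5]
ft_force: [0.3, -0.2, -1.6]
```

```bash
for i in 1; do python3 -m handwheel '[{"x":0,"y":0,"z":-0.003,"ax":0,"ay":0,"az":0,"claw":0},{"x":0,"y":0,"z":-0.003,"ax":0,"ay":0,"az":0,"claw":0}]' | grep -E "tcp_pos|force"; done; python3 -c "from h import *; show()"
```

```text
tcp_pos: [557.4, -16.2, 43.8]
ft_force: [0.4, 0.4, -1.4]
t 7.75 tcp [557.4 -16.2  43.8] grasp [553.  -15.9  50.5] x [ 0.543 -0.041 -0.839] z [0.077 0.997 0.001] F [ 0.41  0.36 -1.39] T [0.04  0.493 0.033] w 17.5 q [-0.16 -0.15  2.07  0.08  0.64 -1.7 ]
```

```bash
python3 -m handwheel '[{"x":0,"y":0,"z":-0.003,"ax":0,"ay":0,"az":0,"claw":0},{"x":0,"y":0,"z":-0.003,"ax":0,"ay":0,"az":0,"claw":0}]' | grep -E "tcp_pos|force"; python3 -m handwheel '[{"x":0,"y":0,"z":-0.003,"ax":0,"ay":0,"az":0,"claw":0},{"x":0,"y":0,"z":-0.003,"ax":0,"ay":0,"az":0,"claw":0}]' | grep -E "tcp_pos|force"; python3 -c "from h import *; show()"
```

```text
tcp_pos: [557.3, -16.2, 43.0]
ft_force: [-0.1, -0.4, -1.6]
tcp_pos: [557.2, -16.2, 42.3]
ft_force: [0.2, -0.6, -2.3]
t 8.15 tcp [557.2 -16.2  42.3] grasp [552.8 -15.9  49. ] x [ 0.543 -0.041 -0.839] z [0.077 0.997 0.001] F [ 0.18 -0.58 -2.33] T [0.052 0.512 0.034] w 17.6 q [-0.16 -0.14  2.07  0.08  0.64 -1.7 ]
```

```bash
python3 - <<'E'
from h import *
snap('side','s9.png'); im=snap('wrist','w9.png')
o=cv2.resize(im[150:280,150:345],None,fx=4,fy=4,interpolation=cv2.INTER_CUBIC); cv2.imwrite('pics/w9s.png',o[:,:,::-1])
a=cv2.imread('pics/s9.png');cv2.imwrite('pics/s9s.png',cv2.resize(a[130:230,240:360],None,fx=6,fy=6,interpolation=cv2.INTER_CUBIC)) 
E
```

```text
(no output)
```

View pics/w9s.png

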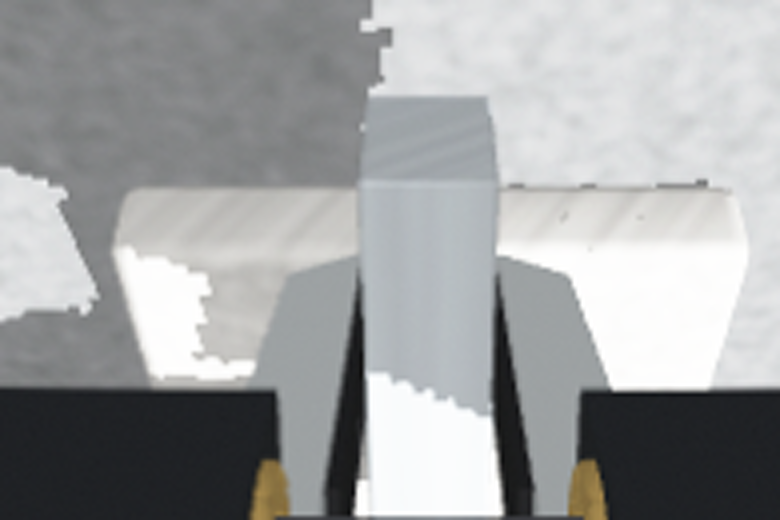

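View pics/s9s.png

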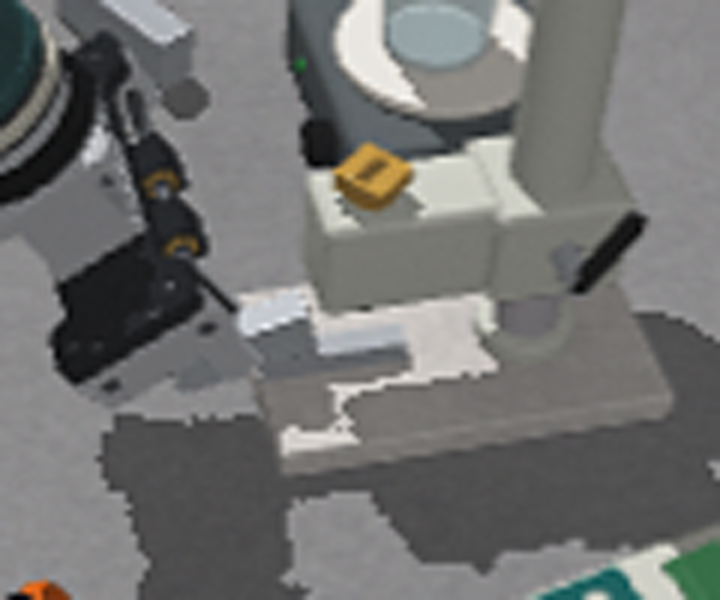

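I found a problem. In the earlier picture (w6) the outer end's top edge was at row 221, and now it is at row 195. So the block pitched in the fingers, about 20° inner end up, most likely by catching the nose on the diagonal approach. I'll back straight out, level the block by leaning the gripper less, set it on the bare table and regrasp.

```bash
python3 -m handwheel '[{"x":-0.15,"y":0.012,"z":0,"ax":0,"ay":0,"az":0,"claw":0},{"x":-0.35,"y":0.027,"z":0,"ax":0,"ay":0,"az":0,"claw":0},{"x":-0.35,"y":0.027,"z":0.05,"ax":0,"ay":0,"az":0,"claw":0},{"x":-0.35,"y":0.027,"z":0.1,"ax":0,"ay":0,"az":0,"claw":0}]'
python3 - <<'E'
from h import *
show(); c=cam('wrist'); im=snap('wrist','w10.png'); snap('side','s10.png')
o=cv2.resize(im[150:280,150:345],None,fx=4,fy=4,interpolation=cv2.INTER_CUBIC); cv2.imwrite('pics/w10s.png',o[:,:,::-1])
a=cv2.imread('pics/s10.png');cv2.imwrite('pics/s10s.png',cv2.resize(a[110:210,210:330],None,fx=6,fy=6,interpolation=cv2.INTER_CUBIC)) 
p,Rc,s=cur(); g=p-8*Rc.as_matrix()[:,0]; print('grasp side px',(proj('side',[g])-[210,110])*6)
f=np.array([np.cos(np.radians(SY)),np.sin(np.radians(SY)),0]); l=np.array([-f[1],f[0],0]); 
for pit in [-20,0,20]:
    a=f*np.cos(np.radians(pit))+np.array([0,0,1])*np.sin(np.radians(pit)); u=np.cross(a,l)
    C=g+13.5*a-9*u
    print(pit,((proj('side',[C+sx*35*a-9*l+12.5*u for sx in(-1,1)]+[C+35*a-9*l-12.5*u])-[210,110])*6).round().tolist(), ((proj('wrist',[C-35*a+sy*9*l+sz*12.5*u for sz in(-1,1) for sy in (-1,1)],c)-[150,150])*4).round().tolist())
E
```

```text
t: 8.65
tcp_pos: [486.3, -10.7, 62.2]
tool_rot: [-0.607, 0.361, 0.313, 0.634]
ft_force: [1.8, -0.6, -1.2]
gripper_width: 17.8
t 8.65 tcp [486.3 -10.7  62.2] grasp [482.  -10.3  68.9] x [ 0.543 -0.041 -0.839] z [0.077 0.997 0.001] F [ 1.83 -0.62 -1.22] T [-0.004  0.419 -0.034] w 17.8 q [-0.18 -0.37  2.2   0.08  0.74 -1.71]
grasp side px [[262.71210529 434.59847268]]
-20 [[225.0, 438.0], [366.0, 454.0], [347.0, 491.0]] [[353.0, 199.0], [490.0, 199.0], [348.0, 388.0], [494.0, 388.0]]
0 [[220.0, 450.0], [371.0, 428.0], [369.0, 465.0]] [[357.0, 181.0], [486.0, 181.0], [350.0, 329.0], [493.0, 328.0]]
20 [[220.0, 461.0], [362.0, 404.0], [380.0, 437.0]] [[361.0, 190.0], [482.0, 190.0], [352.0, 281.0], [491.0, 281.0]]
```

View pics/s10s.png

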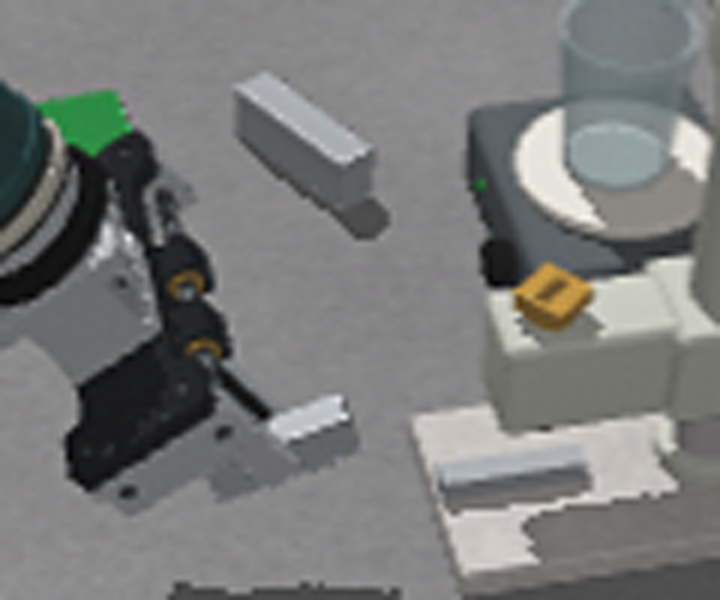

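View pics/w10s.png

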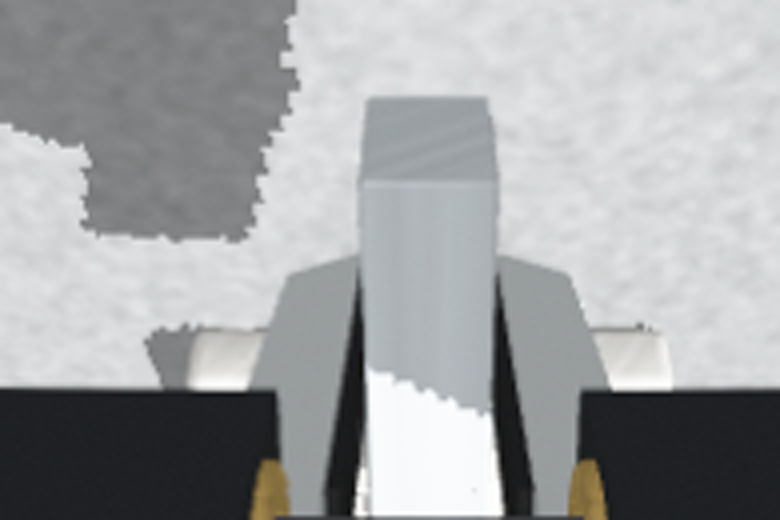

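```bash
cat > fitb.py <<'E'
from h import *
from scipy.optimize import least_squares
def fit(wr,sd,c,p,Rc):
    # wr: 4 wrist px outer end [bot-,bot+,top-,top+]; sd: dict of side px
    M=Rc.as_matrix(); g=p-8*M[:,0]; f=M[:,0].copy(); f[2]=0; f/=np.linalg.norm(f); l=np.array([-f[1],f[0],0]); cs=cam('side')
    def pose(q):
        a=f*np.cos(q[2])+np.array([0,0,1])*np.sin(q[2]); return a,np.cross(a,l),g+q[0]*f+np.array([0,0,q[1]])+q[3]*l
    def res(q):
        a,u,C=pose(q)
        e=(proj('wrist',[C-35*a+sy*9*l+sz*12.5*u for sz in(-1,1) for sy in (-1,1)],c)-wr).ravel()
        e2=(proj('side',[C+35*a+y*l+z*u for (y,z) in sd],cs)-np.array(list(sd.values()))).ravel() if sd else []
        return np.concatenate([e,e2])
    r=least_squares(res,[13,-9,0,0]); a,u,C=pose(r.x); print('along',r.x[0].round(1),'up',r.x[1].round(1),'pitch',np.degrees(r.x[2]).round(1),'lat',r.x[3].round(1),'res',r.fun.round(1)); print('centre',C.round(1)); return r.x
E
python3 - <<'E'
from fitb import *
import pickle
p,Rc,s=cur(); c=cam('wrist')
wr=np.array([(368,97),(487,97),(360,181),(497,181)])/4+150
S=lambda x,y:(x/6+210,y/6+110)
fit(wr,{(9,12.5):S(345,396),(-9,12.5):S(355,413),(-9,-12.5):S(356,442)},c,p,Rc)
fit(wr,{},c,p,Rc)
c6=pickle.load(open('c6.pkl','rb'))
w6=np.array([(257,82),(415,82),(250,257),(422,257)])/5+[190,170]
T=c6[2]
# recover tool at c6
R6=R.from_quat([-0.605,0.366,0.311,0.635]); fit(w6,{},c6,np.array([509.9,-12.7,101.8]),R6)
E
```

```text
along 10.3 up -9.3 pitch 18.4 lat 0.5 res [-0.4 -0.1  0.5 -0.2 -0.4  0.1  0.3  0.  -0.3 -1.5 -0.6  0.2  1.9  1. ]
centre [496.3 -11.3  64.1]
along 13.2 up -12.2 pitch 18.0 lat 0.5 res [-0.   0.   0.2 -0.   0.   0.  -0.2 -0. ]
centre [499.2 -11.5  61.2]
along 18.1 up -12.1 pitch -0.7 lat 0.3 res [ 0.1 -0.1 -0.2  0.1 -0.  -0.1  0.2  0.1]
centre [523.6 -13.6  96.4]
```

Both cameras fit the block at +18° pitch in the hand. I'll turn the gripper to 15° lean so that the block is level, then lower it to the table here.

```bash
python3 - <<'E'
from h import *
go([482,-10.5,40],tool(SY,14.8))
E
```

```text
t 8.75 shift [-0.0318  0.0035 -0.1724] turn [ 0.0166  0.2164 -0.0007] rows>= 2.2 dist 35.1
```

```bash
python3 -m handwheel '[{"x":-0.032,"y":0.003,"z":0,"ax":0.0083,"ay":0.1,"az":0,"claw":0},{"x":-0.032,"y":0.003,"z":-0.08,"ax":0.0166,"ay":0.2164,"az":0,"claw":0},{"x":-0.032,"y":0.003,"z":-0.17,"ax":0.0166,"ay":0.2164,"az":0,"claw":0},{"x":-0.032,"y":0.003,"z":-0.17,"ax":0.0166,"ay":0.2164,"az":0,"claw":0}]'
python3 - <<'E'
from h import *
show(); im=snap('wrist','w11.png'); snap('side','s11.png')
o=cv2.resize(im[150:280,150:345],None,fx=4,fy=4,interpolation=cv2.INTER_CUBIC); cv2.imwrite('pics/w11s.png',o[:,:,::-1])
a=cv2.imread('pics/s11.png');cv2.imwrite('pics/s11s.png',cv2.resize(a[130:230,210:330],None,fx=6,fy=6,interpolation=cv2.INTER_CUBIC)) 
E
```

```text
t: 9.15
tcp_pos: [485.3, -10.9, 31.4]
tool_rot: [-0.542, 0.454, 0.41, 0.576]
ft_force: [-0.6, -0.3, -2.6]
gripper_width: 18.0
t 9.15 tcp [485.3 -10.9  31.4] grasp [483.3 -10.7  39.1] x [ 0.252 -0.019 -0.968] z [0.077 0.997 0.   ] F [-0.65 -0.3  -2.57] T [-0.017  0.316  0.001] w 18.0 q [-0.15 -0.12  1.98  0.02  1.03 -1.66]
```

View pics/s11s.png

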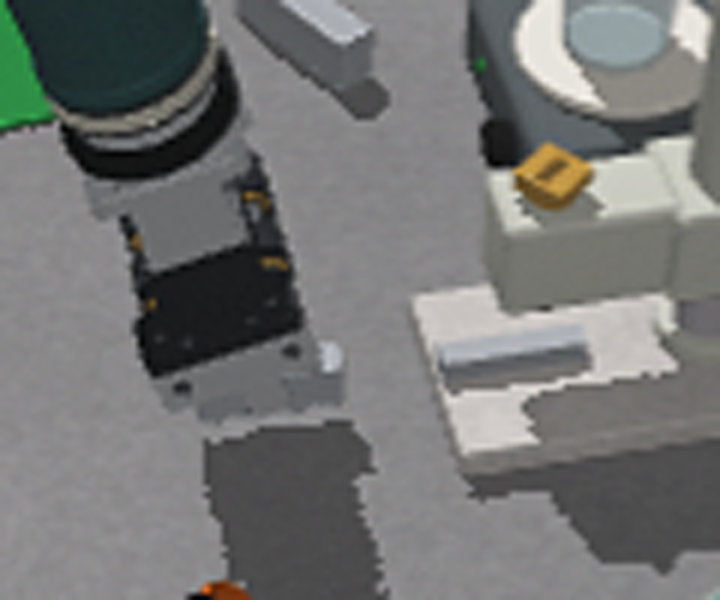

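```bash
python3 -m handwheel '[{"x":0,"y":0,"z":-0.04,"ax":0,"ay":0,"az":0,"claw":0},{"x":0,"y":0,"z":-0.06,"ax":0,"ay":0,"az":0,"claw":0},{"x":0,"y":0,"z":-0.06,"ax":0,"ay":0,"az":0,"claw":0}]' | grep -E "tcp_pos|force"
python3 -m handwheel '[{"x":0,"y":0,"z":-0.005,"ax":0,"ay":0,"az":0,"claw":0},{"x":0,"y":0,"z":-0.01,"ax":0,"ay":0,"az":0,"claw":0},{"x":0,"y":0,"z":-0.01,"ax":0,"ay":0,"az":0,"claw":0}]' | grep -E "tcp_pos|force"
```

```text
tcp_pos: [483.6, -10.7, 19.9]
ft_force: [-0.4, 0.2, -1.2]
tcp_pos: [483.6, -10.7, 18.0]
ft_force: [-0.6, -0.1, -1.5]
```

```bash
python3 -m handwheel '[{"x":0,"y":0,"z":-0.005,"ax":0,"ay":0,"az":0,"claw":0},{"x":0,"y":0,"z":-0.005,"ax":0,"ay":0,"az":0,"claw":0}]' | grep -E "tcp_pos|force"
python3 -m handwheel '[{"x":0,"y":0,"z":-0.005,"ax":0,"ay":0,"az":0,"claw":0},{"x":0,"y":0,"z":-0.005,"ax":0,"ay":0,"az":0,"claw":0}]' | grep -E "tcp_pos|force"
```

```text
tcp_pos: [483.6, -10.7, 17.0]
ft_force: [0.1, 0.3, -1.3]
tcp_pos: [483.6, -10.7, 15.9]
ft_force: [-0.2, -0.8, -2.2]
```

```bash
python3 -m handwheel '[{"x":0,"y":0,"z":-0.004,"ax":0,"ay":0,"az":0,"claw":0},{"x":0,"y":0,"z":-0.004,"ax":0,"ay":0,"az":0,"claw":0}]' | grep -E "tcp_pos|force"
python3 - <<'E'
from fitb import *
p,Rc,s=cur(); show(); c=cam('wrist'); im=snap('wrist','w12.png'); snap('side','s12.png')
o=cv2.resize(im[130:280,150:345],None,fx=4,fy=4,interpolation=cv2.INTER_CUBIC); cv2.imwrite('pics/w12s.png',o[:,:,::-1])
E
```

```text
tcp_pos: [483.9, -10.7, 15.7]
ft_force: [-2.2, 1.1, 2.0]
t 10.45 tcp [483.9 -10.7  15.7] grasp [481.8 -10.5  23.5] x [ 0.255 -0.02  -0.967] z [0.077 0.997 0.   ] F [-2.16  1.07  2.  ] T [0.102 0.401 0.013] w 17.7 q [-0.15 -0.11  2.    0.02  0.99 -1.66]
```

View pics/w12s.png

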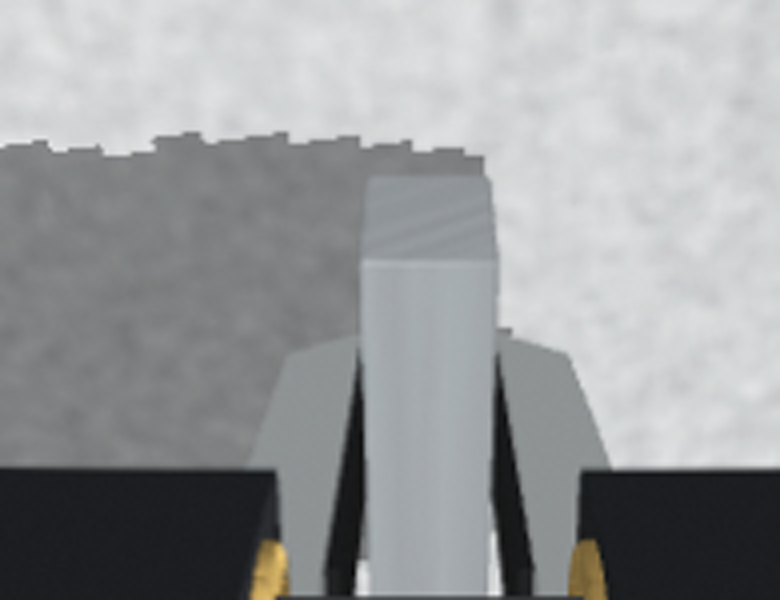

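Contact: Fz went from about -2 to +2 N. Releasing.

```bash
python3 -m handwheel '[{"x":0,"y":0,"z":0,"ax":0,"ay":0,"az":0,"claw":50},{"x":0,"y":0,"z":0,"ax":0,"ay":0,"az":0,"claw":50},{"x":0,"y":0,"z":0,"ax":0,"ay":0,"az":0,"claw":50},{"x":-0.03,"y":0,"z":0.1,"ax":0,"ay":0,"az":0,"claw":50},{"x":-0.06,"y":0.005,"z":0.2,"ax":0,"ay":0,"az":0,"claw":50}]'
python3 - <<'E'
from h import *
show(); c=cam('wrist'); im=snap('wrist','w13.png')
o=cv2.resize(im[130:280,150:345],None,fx=4,fy=4,interpolation=cv2.INTER_CUBIC); cv2.imwrite('pics/w13s.png',o[:,:,::-1])
import pickle; pickle.dump(c,open('c13.pkl','wb'))
E
```

```text
t: 11.05
tcp_pos: [471.1, -9.7, 55.2]
tool_rot: [-0.542, 0.453, 0.41, 0.576]
ft_force: [-0.3, -0.1, -0.3]
gripper_width: 47.1
t 11.05 tcp [471.1  -9.7  55.2] grasp [469.1  -9.5  62.9] x [ 0.252 -0.019 -0.967] z [0.078 0.997 0.   ] F [-0.32 -0.15 -0.33] T [-0.036  0.118  0.006] w 47.1 q [-0.16 -0.19  1.98  0.02  1.09 -1.66]
```

View pics/w13s.png

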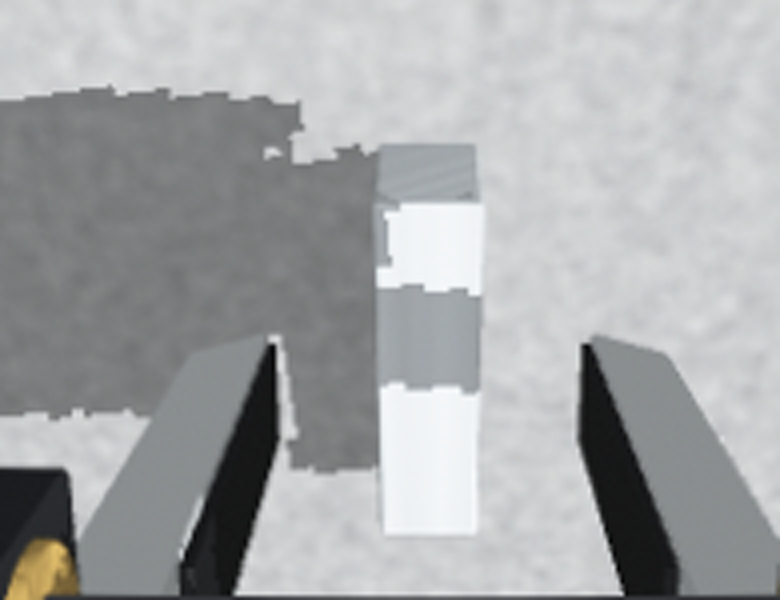

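The block lies flat on the table. Its top-face corners in the zoom are (375,204), (484,203), (479,535) and (383,535).

```bash
python3 - <<'E'
from h import *
import pickle; c=pickle.load(open('c13.pkl','rb'))
P=np.array([onz('',np.array(q)/4+[150,130],25,c) for q in [(375,204),(484,203),(479,535),(383,535)]])
print(P.round(1)); C=P.mean(0); ax=(P[2]+P[3]-P[0]-P[1])/2; yaw=np.degrees(np.arctan2(ax[1],ax[0])); print('C',C,'len',np.linalg.norm(ax),np.linalg.norm(P[1]-P[0]),np.linalg.norm(P[2]-P[3]),'yaw',yaw)
g=C-14*ax/np.linalg.norm(ax); g[2]=21.5
Rt=tool(-4.5,33); print(g); go(g-45*Rt.as_matrix()[:,0],Rt); go(g,Rt)
E
```

```text
[[451.5 -16.1  25. ]
 [452.7   1.4  25. ]
 [522.8  -3.3  25. ]
 [521.3 -21.4  25. ]]
C [487.0545267   -9.85985693  25.        ] len 70.16095611094254 17.553879139213915 18.151061657193765 yaw -4.12608271607761
[473.09081285  -8.85253591  21.5       ]
t 11.1 shift [-0.1016  0.0128 -0.0353] turn [-0.0162 -0.2077 -0.0007] rows>= 2.1 dist 21.7
t 11.1 shift [ 0.0205  0.0032 -0.224 ] turn [-0.0162 -0.2077 -0.0007] rows>= 2.1 dist 45.0
```

```bash
python3 -m handwheel '[{"x":-0.05,"y":0.01,"z":0,"ax":-0.008,"ay":-0.1,"az":0,"claw":50},{"x":-0.1,"y":0.013,"z":-0.035,"ax":-0.0162,"ay":-0.2077,"az":0,"claw":50},{"x":-0.1,"y":0.013,"z":-0.035,"ax":-0.0162,"ay":-0.2077,"az":0,"claw":50},{"x":-0.04,"y":0.008,"z":-0.13,"ax":-0.0162,"ay":-0.2077,"az":0,"claw":50},{"x":0.0,"y":0.006,"z":-0.19,"ax":-0.0162,"ay":-0.2077,"az":0,"claw":50}]'
python3 - <<'E'
from h import *
show(); go([475.1,-9,21.5],tool(-4.3,33))
E
```

```text
t: 11.6
tcp_pos: [474.6, -8.9, 22.1]
tool_rot: [-0.608, 0.361, 0.313, 0.634]
ft_force: [-0.4, -0.2, 0.3]
gripper_width: 46.8
t 11.6 tcp [474.6  -8.9  22.1] grasp [470.3  -8.6  28.8] x [ 0.544 -0.043 -0.838] z [ 0.078  0.997 -0.   ] F [-0.43 -0.21  0.27] T [0.023 0.203 0.032] w 46.8 q [-0.18 -0.34  2.27  0.09  0.64 -1.73]
t 11.6 shift [ 0.0242 -0.0021 -0.0367] turn [0.0002 0.0006 0.0019] rows>= 0.2 dist 8.8
```

```bash
python3 -m handwheel '[{"x":0.024,"y":-0.002,"z":-0.036,"ax":0,"ay":0,"az":0.002,"claw":50},{"x":0.024,"y":-0.002,"z":-0.036,"ax":0,"ay":0,"az":0.002,"claw":30},{"x":0.024,"y":-0.002,"z":-0.036,"ax":0,"ay":0,"az":0.002,"claw":0},{"x":0.024,"y":-0.002,"z":-0.036,"ax":0,"ay":0,"az":0.002,"claw":0},{"x":0.024,"y":-0.002,"z":-0.036,"ax":0,"ay":0,"az":0.002,"claw":0}]'
python3 -m handwheel '[{"x":0,"y":0,"z":0,"ax":0,"ay":0,"az":0,"claw":0},{"x":0,"y":0,"z":0,"ax":0,"ay":0,"az":0,"claw":0}]'; python3 -c "from h import *; show()"
```

```text
t: 12.1
tcp_pos: [480.0, -9.5, 15.8]
tool_rot: [-0.609, 0.36, 0.313, 0.634]
ft_force: [-0.3, -2.1, 1.6]
gripper_width: 18.6
t: 12.3
tcp_pos: [479.7, -9.4, 15.8]
tool_rot: [-0.609, 0.36, 0.313, 0.634]
ft_force: [-2.4, -0.2, 0.8]
gripper_width: 17.8
t 12.3 tcp [479.7  -9.4  15.8] grasp [475.3  -9.1  22.5] x [ 0.545 -0.041 -0.838] z [ 0.075  0.997 -0.001] F [-2.38 -0.22  0.83] T [ 0.079  0.423 -0.04 ] w 17.8 q [-0.18 -0.31  2.26  0.1   0.62 -1.74]
```

Gripped at width 17.8 with the grasp 22.5 mm above the block's bottom. This time I lift to only 35 mm, so the top stays at 60 mm under the nose's 70 mm, and go in horizontally.

```bash
python3 -m handwheel '[{"x":0,"y":0,"z":0.06,"ax":0,"ay":0,"az":0,"claw":0},{"x":0,"y":0,"z":0.12,"ax":0,"ay":0,"az":0,"claw":0},{"x":0,"y":0,"z":0.175,"ax":0,"ay":0,"az":0,"claw":0},{"x":0,"y":0,"z":0.175,"ax":0,"ay":0,"az":0,"claw":0},{"x":0,"y":0,"z":0.175,"ax":0,"ay":0,"az":0,"claw":0}]'
python3 - <<'E'
from fitb import *
show(); c=cam('wrist'); p,Rc,s=cur(); im=snap('wrist','w14.png')
o=cv2.resize(im[150:280,150:345],None,fx=4,fy=4,interpolation=cv2.INTER_CUBIC); cv2.imwrite('pics/w14s.png',o[:,:,::-1])
E
```

```text
t: 12.8
tcp_pos: [479.2, -9.4, 50.3]
tool_rot: [-0.609, 0.36, 0.314, 0.634]
ft_force: [0.4, 0.3, -0.9]
gripper_width: 17.4
t 12.8 tcp [479.2  -9.4  50.3] grasp [474.8  -9.   57. ] x [ 0.544 -0.041 -0.838] z [ 0.075  0.997 -0.001] F [ 0.39  0.27 -0.88] T [ 0.     0.536 -0.015] w 17.4 q [-0.18 -0.37  2.22  0.08  0.72 -1.72]
```

View pics/w14s.png

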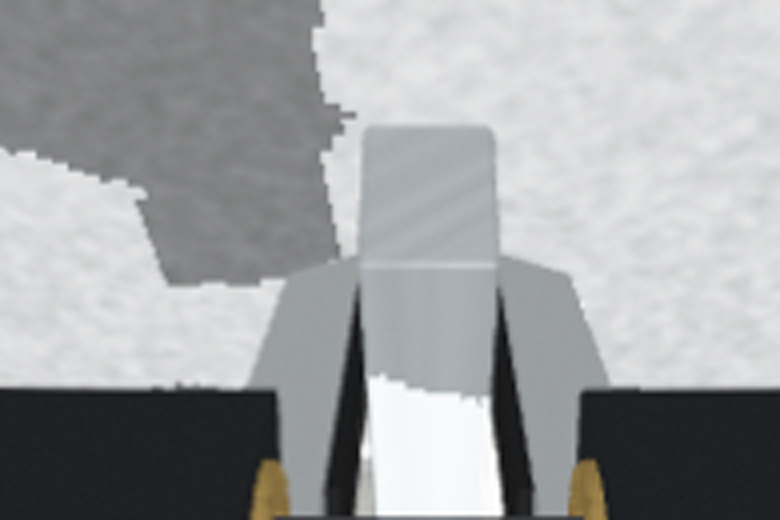

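```bash
python3 -m handwheel '[{"x":0.12,"y":-0.011,"z":0,"ax":0,"ay":0,"az":0,"claw":0},{"x":0.24,"y":-0.023,"z":0,"ax":0,"ay":0,"az":0,"claw":0},{"x":0.35,"y":-0.033,"z":0,"ax":0,"ay":0,"az":0,"claw":0},{"x":0.408,"y":-0.039,"z":0,"ax":0,"ay":0,"az":0,"claw":0},{"x":0.408,"y":-0.039,"z":0,"ax":0,"ay":0,"az":0,"claw":0}]'
python3 - <<'E'
from h import *
show(); im=snap('wrist','w15.png'); snap('side','s15.png')
o=cv2.resize(im[150:280,150:345],None,fx=4,fy=4,interpolation=cv2.INTER_CUBIC); cv2.imwrite('pics/w15s.png',o[:,:,::-1])
a=cv2.imread('pics/s15.png');cv2.imwrite('pics/s15s.png',cv2.resize(a[130:230,240:360],None,fx=6,fy=6,interpolation=cv2.INTER_CUBIC)) 
E
```

```text
t: 13.35
tcp_pos: [560.9, -17.2, 48.8]
tool_rot: [-0.608, 0.361, 0.314, 0.633]
ft_force: [-0.7, 0.5, -2.5]
gripper_width: 17.5
t 13.35 tcp [560.9 -17.2  48.8] grasp [556.5 -16.9  55.6] x [ 0.542 -0.041 -0.84 ] z [ 0.075  0.997 -0.   ] F [-0.69  0.49 -2.55] T [0.092 0.472 0.027] w 17.5 q [-0.16 -0.14  2.06  0.07  0.66 -1.7 ]
```

View pics/w15s.png

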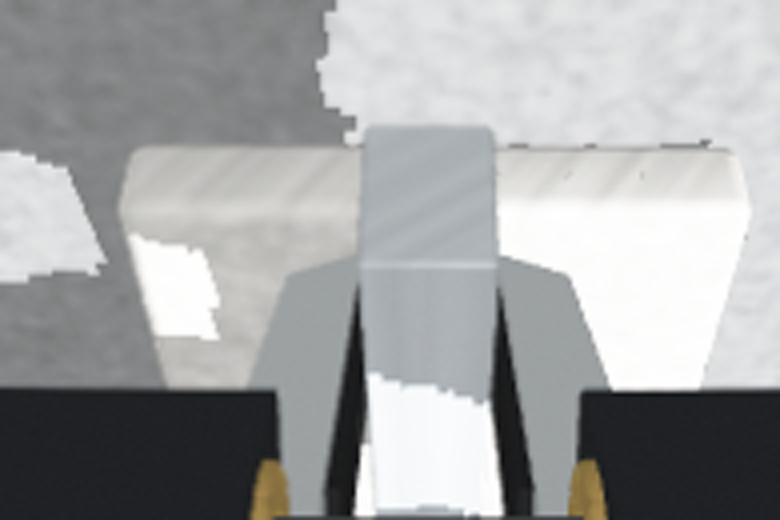

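View pics/s15s.png

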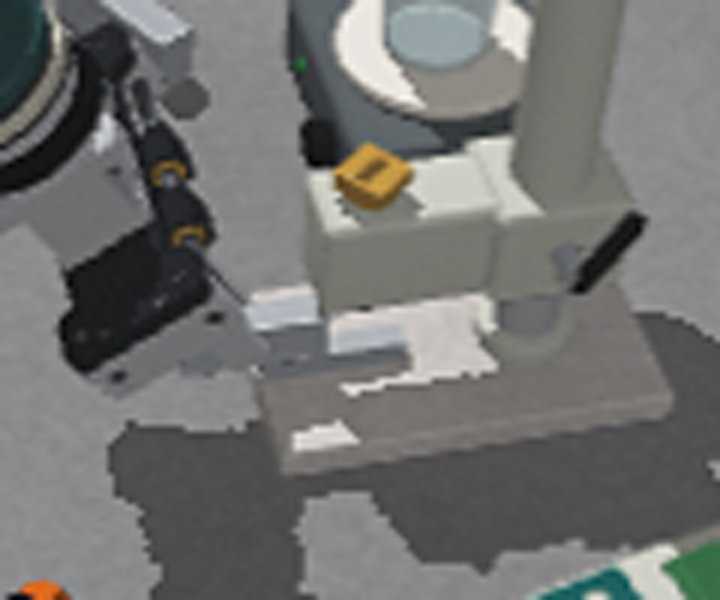

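Level in the hand (rows 127/266 unchanged), and the stand's middle is about 1.2 mm to +y of the block. Lowering onto the pad with a +1 mm y correction.

```bash
python3 -m handwheel '[{"x":0,"y":0.004,"z":-0.006,"ax":0,"ay":0,"az":0,"claw":0},{"x":0,"y":0.005,"z":-0.012,"ax":0,"ay":0,"az":0,"claw":0},{"x":0,"y":0.005,"z":-0.012,"ax":0,"ay":0,"az":0,"claw":0}]' | grep -E "tcp_pos|force"
python3 -m handwheel '[{"x":0,"y":0,"z":-0.003,"ax":0,"ay":0,"az":0,"claw":0},{"x":0,"y":0,"z":-0.003,"ax":0,"ay":0,"az":0,"claw":0}]' | grep -E "tcp_pos|force"
```

```text
tcp_pos: [558.8, -15.7, 46.0]
ft_force: [-0.5, -0.1, -1.3]
tcp_pos: [558.9, -15.7, 46.0]
ft_force: [-1.9, -0.7, 0.5]
```

```bash
python3 -m handwheel '[{"x":0,"y":0,"z":0.0025,"ax":0,"ay":0,"az":0,"claw":0},{"x":0.04,"y":-0.003,"z":0.0025,"ax":0,"ay":0,"az":0,"claw":0},{"x":0.08,"y":-0.006,"z":0.0025,"ax":0,"ay":0,"az":0,"claw":0},{"x":0.12,"y":-0.009,"z":0.0025,"ax":0,"ay":0,"az":0,"claw":0},{"x":0.145,"y":-0.011,"z":0.0025,"ax":0,"ay":0,"az":0,"claw":0}]'
python3 -m handwheel '[{"x":0.002,"y":0,"z":0,"ax":0,"ay":0,"az":0,"claw":0}]'
python3 - <<'E'
from h import *
show(); im=snap('wrist','w16.png'); snap('side','s16.png')
o=cv2.resize(im[150:280,150:345],None,fx=4,fy=4,interpolation=cv2.INTER_CUBIC); cv2.imwrite('pics/w16s.png',o[:,:,::-1])
a=cv2.imread('pics/s16.png');cv2.imwrite('pics/s16s.png',cv2.resize(a[130:230,240:360],None,fx=6,fy=6,interpolation=cv2.INTER_CUBIC)) 
E
```

```text
t: 14.45
tcp_pos: [588.9, -18.0, 46.3]
tool_rot: [-0.608, 0.361, 0.315, 0.633]
ft_force: [0.5, -0.0, -1.0]
gripper_width: 17.9
t: 14.55
tcp_pos: [590.0, -18.1, 46.1]
tool_rot: [-0.608, 0.361, 0.315, 0.633]
ft_force: [0.7, -0.1, -1.5]
gripper_width: 18.2
t 14.55 tcp [590.  -18.1  46.1] grasp [585.7 -17.8  52.8] x [ 0.541 -0.041 -0.84 ] z [ 0.074  0.997 -0.   ] F [ 0.67 -0.1  -1.48] T [0.052 0.49  0.018] w 18.2 q [-0.15 -0.07  2.    0.07  0.64 -1.69]
```

View pics/w16s.png

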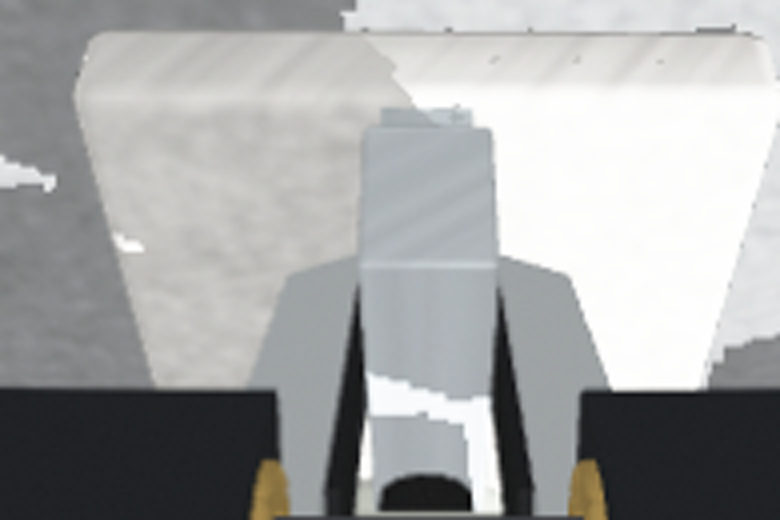

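View pics/s16s.png

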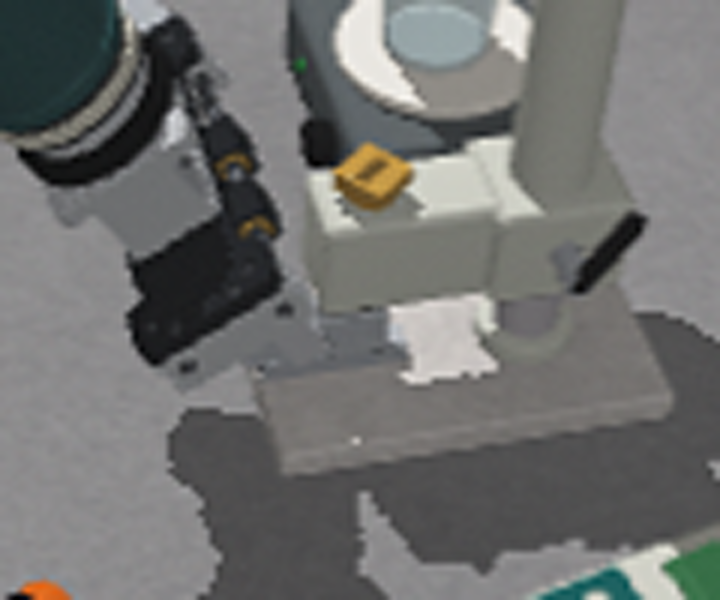

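The block sits centred over the pad's end (427 vs 428), with the rubber foot (428,492) over the block's inner part. I'll now use the block as a feeler: lift it in small steps until Fz shows it touching the foot, which gives the gap.

```bash
cat > f.py <<'E'
from h import *
p,Rc,s=cur(); print(round(s['t'],2),'tcp',np.round(p,2),'F',np.round(s['ft_force'],2),'T',np.round(s['ft_torque'],3),'x',Rc.as_matrix()[:,0].round(4))
E
H="python3 -m handwheel"
python3 f.py
$H '[{"x":0,"y":0,"z":0.002,"ax":0,"ay":0,"az":0,"claw":0}]' >/dev/null; python3 f.py
$H '[{"x":0,"y":0,"z":0.002,"ax":0,"ay":0,"az":0,"claw":0}]' >/dev/null; python3 f.py
$H '[{"x":0,"y":0,"z":0.002,"ax":0,"ay":0,"az":0,"claw":0}]' >/dev/null; python3 f.py
$H '[{"x":0,"y":0,"z":0.0015,"ax":0,"ay":0,"az":0,"claw":0}]' >/dev/null; python3 f.py
$H '[{"x":0,"y":0,"z":0.0015,"ax":0,"ay":0,"az":0,"claw":0}]' >/dev/null; python3 f.py
```

```text
14.65 tcp [589.52 -18.07  46.07] F [ 0.03  0.15 -1.86] T [0.11  0.426 0.011] x [ 0.5411 -0.0406 -0.84  ]
14.75 tcp [589.27 -18.01  46.12] F [-0.78 -0.35 -2.02] T [ 0.086  0.442 -0.032] x [ 0.5405 -0.0405 -0.8404]
14.85 tcp [588.96 -17.94  46.35] F [ 0.41  0.71 -1.38] T [0.051 0.49  0.007] x [ 0.5401 -0.0404 -0.8406]
14.95 tcp [588.67 -17.92  46.63] F [-0.06 -0.01 -2.88] T [ 0.006  0.498 -0.041] x [ 0.5398 -0.0404 -0.8408]
15.05 tcp [588.47 -17.86  46.95] F [-0.25 -0.35 -1.45] T [ 0.066  0.424 -0.034] x [ 0.5398 -0.0403 -0.8408]
15.15 tcp [588.34 -17.85  47.29] F [-0.33 -0.67 -2.73] T [0.042 0.457 0.018] x [ 0.5398 -0.0404 -0.8408]
```

```bash
H="python3 -m handwheel"
$H '[{"x":0,"y":0,"z":0.0012,"ax":0,"ay":0,"az":0,"claw":0}]' >/dev/null; python3 f.py
$H '[{"x":0,"y":0,"z":0.0012,"ax":0,"ay":0,"az":0,"claw":0}]' >/dev/null; python3 f.py
$H '[{"x":0,"y":0,"z":0.0012,"ax":0,"ay":0,"az":0,"claw":0}]' >/dev/null; python3 f.py
$H '[{"x":0,"y":0,"z":0.0012,"ax":0,"ay":0,"az":0,"claw":0}]' >/dev/null; python3 f.py
```

```text
15.25 tcp [588.2  -17.83  47.49] F [ 0.55 -0.7  -3.44] T [ 0.091  0.519 -0.014] x [ 0.5396 -0.0403 -0.8409]
15.35 tcp [588.   -17.84  47.51] F [ 1.42 -0.11 -3.47] T [0.078 0.537 0.066] x [ 0.5393 -0.0403 -0.8412]
15.45 tcp [587.82 -17.81  47.5 ] F [ 1.14  0.15 -2.9 ] T [0.014 0.472 0.075] x [ 0.5389 -0.0403 -0.8414]
15.55 tcp [587.67 -17.78  47.56] F [ 0.15  0.16 -3.84] T [ 0.048  0.492 -0.017] x [ 0.5385 -0.0402 -0.8416]
```

```bash
H="python3 -m handwheel"
$H '[{"x":0,"y":0,"z":0.0025,"ax":0,"ay":0,"az":0,"claw":0},{"x":0,"y":0,"z":0.0025,"ax":0,"ay":0,"az":0,"claw":0}]' >/dev/null; python3 f.py
$H '[{"x":0,"y":0,"z":0.0025,"ax":0,"ay":0,"az":0,"claw":0},{"x":0,"y":0,"z":0.0025,"ax":0,"ay":0,"az":0,"claw":0}]' >/dev/null; python3 f.py
$H '[{"x":0,"y":0,"z":0.0025,"ax":0,"ay":0,"az":0,"claw":0},{"x":0,"y":0,"z":0.0025,"ax":0,"ay":0,"az":0,"claw":0}]' >/dev/null; python3 f.py
```

```text
15.75 tcp [587.45 -17.77  47.71] F [ 0.51  0.63 -4.48] T [ 0.008  0.56  -0.023] x [ 0.5379 -0.0401 -0.842 ]
15.95 tcp [587.21 -17.73  47.84] F [ 2.07 -0.23 -4.8 ] T [ 0.067  0.546 -0.034] x [ 0.5373 -0.04   -0.8424]
16.15 tcp [586.99 -17.71  48.03] F [ 1.9  -0.34 -5.41] T [ 0.087  0.655 -0.024] x [ 0.5368 -0.04   -0.8428]
```

```bash
H="python3 -m handwheel"
$H '[{"x":0.01,"y":-0.001,"z":-0.003,"ax":0,"ay":-0.002,"az":0,"claw":0},{"x":0.01,"y":-0.001,"z":-0.008,"ax":0,"ay":-0.002,"az":0,"claw":0},{"x":0.01,"y":-0.001,"z":-0.008,"ax":0,"ay":-0.002,"az":0,"claw":0}]' >/dev/null; python3 f.py
$H '[{"x":0,"y":0,"z":-0.002,"ax":0,"ay":0,"az":0,"claw":0}]' >/dev/null; python3 f.py
$H '[{"x":0,"y":0,"z":-0.002,"ax":0,"ay":0,"az":0,"claw":0}]' >/dev/null; python3 f.py
$H '[{"x":0,"y":0,"z":-0.002,"ax":0,"ay":0,"az":0,"claw":0}]' >/dev/null; python3 f.py
```

```text
16.45 tcp [589.51 -18.    47.04] F [-0.49  0.38 -2.25] T [0.015 0.5   0.004] x [ 0.5404 -0.0402 -0.8404]
16.55 tcp [589.98 -18.05  47.31] F [-0.22  0.69 -1.09] T [0.078 0.483 0.063] x [ 0.5416 -0.0403 -0.8397]
16.65 tcp [590.24 -18.05  47.29] F [-0.3   0.03 -2.07] T [0.074 0.511 0.021] x [ 0.5422 -0.0404 -0.8393]
16.75 tcp [590.47 -18.09  47.21] F [-0.41 -0.13 -1.39] T [0.02  0.482 0.02 ] x [ 0.5427 -0.0404 -0.8389]
```

```bash
H="python3 -m handwheel"
$H '[{"x":0,"y":0,"z":-0.004,"ax":0,"ay":0,"az":0,"claw":0},{"x":0,"y":0,"z":-0.004,"ax":0,"ay":0,"az":0,"claw":0}]' >/dev/null; python3 f.py
$H '[{"x":0,"y":0,"z":-0.002,"ax":0,"ay":0,"az":0,"claw":0}]' >/dev/null; python3 f.py
$H '[{"x":0,"y":0,"z":-0.002,"ax":0,"ay":0,"az":0,"claw":0}]' >/dev/null; python3 f.py
$H '[{"x":0,"y":0,"z":-0.002,"ax":0,"ay":0,"az":0,"claw":0}]' >/dev/null; python3 f.py
$H '[{"x":0,"y":0,"z":-0.002,"ax":0,"ay":0,"az":0,"claw":0}]' >/dev/null; python3 f.py
```

```text
16.95 tcp [590.46 -18.08  46.35] F [-0.15 -0.42 -2.11] T [0.058 0.508 0.032] x [ 0.5427 -0.0404 -0.839 ]
17.05 tcp [590.52 -18.1   46.02] F [-0.73  1.13 -1.81] T [ 0.042  0.523 -0.039] x [ 0.5429 -0.0405 -0.8388]
17.15 tcp [590.72 -18.13  45.91] F [-1.57  0.11 -0.09] T [0.089 0.32  0.035] x [ 0.5434 -0.0406 -0.8385]
17.25 tcp [590.98 -18.16  45.89] F [-0.89  0.65 -0.51] T [0.091 0.423 0.018] x [ 0.544  -0.0406 -0.8381]
17.35 tcp [591.25 -18.19  45.9 ] F [-1.57  0.1   0.12] T [ 0.062  0.434 -0.004] x [ 0.5447 -0.0407 -0.8377]
```

The gap is measured. Pad contact is at TCP z 45.95; the block was still free at 47.3 and touching the foot from about 47.3–47.5, rising roughly 8 N/mm. That makes the gap 1.25±0.15 mm, so about 150° to touch and about 185° for a 0.3 mm nip. I'll release the block and back off along the tool.

```bash
H="python3 -m handwheel"
$H '[{"x":0,"y":0,"z":0,"ax":0,"ay":0,"az":0,"claw":48},{"x":0,"y":0,"z":0,"ax":0,"ay":0,"az":0,"claw":48},{"x":0,"y":0,"z":0,"ax":0,"ay":0,"az":0,"claw":48},{"x":-0.08,"y":0.006,"z":0.12,"ax":0,"ay":0,"az":0,"claw":48},{"x":-0.2,"y":0.016,"z":0.26,"ax":0,"ay":0,"az":0,"claw":48}]'
$H '[{"x":-0.15,"y":0.0,"z":0.2,"ax":0,"ay":0,"az":0,"claw":100},{"x":-0.3,"y":0.0,"z":0.3,"ax":0,"ay":0,"az":0,"claw":100}]'
python3 - <<'E'
from h import *
show(); im=snap('wrist','w17.png'); snap('side','s17.png'); snap('top','t17.png')
a=cv2.imread('pics/s17.png');cv2.imwrite('pics/s17s.png',cv2.resize(a[130:230,240:360],None,fx=6,fy=6,interpolation=cv2.INTER_CUBIC)) 
E
```

```text
t: 17.85
tcp_pos: [550.5, -15.0, 96.9]
tool_rot: [-0.608, 0.361, 0.314, 0.633]
ft_force: [0.7, -1.0, 1.5]
gripper_width: 45.1
t: 18.05
tcp_pos: [491.2, -15.1, 161.3]
tool_rot: [-0.609, 0.359, 0.313, 0.634]
ft_force: [0.2, -0.7, 0.3]
gripper_width: 57.4
t 18.05 tcp [491.2 -15.1 161.3] grasp [486.8 -14.8 168. ] x [ 0.547 -0.041 -0.836] z [ 0.074  0.997 -0.001] F [ 0.19 -0.66  0.33] T [0.01  0.214 0.004] w 57.4 q [-0.19 -0.46  2.05  0.08  0.97 -1.71]
```

View pics/s17s.png

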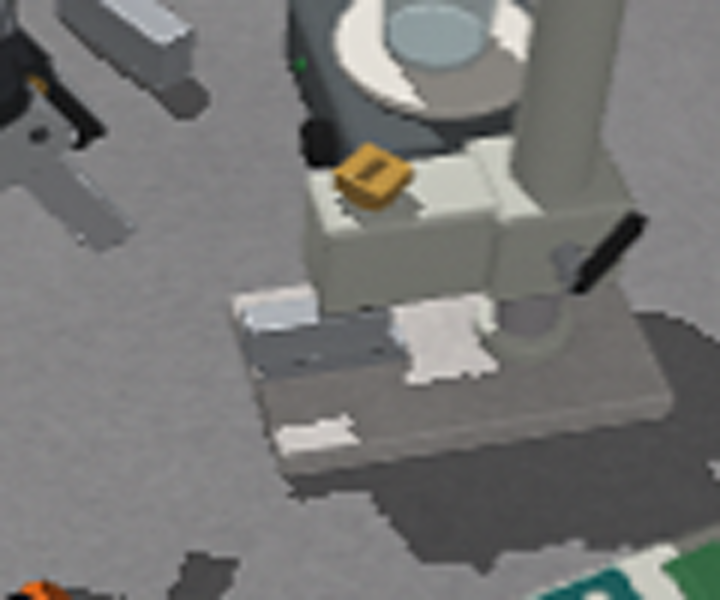

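View pics/t17.png

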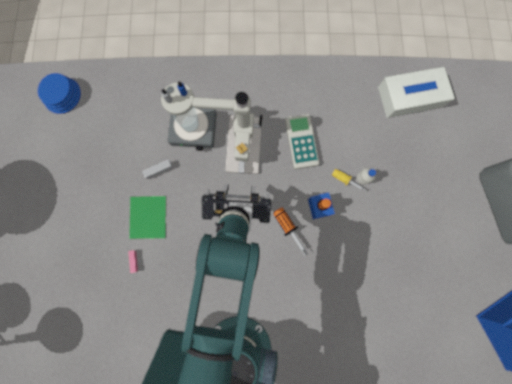

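View pics/w17.png

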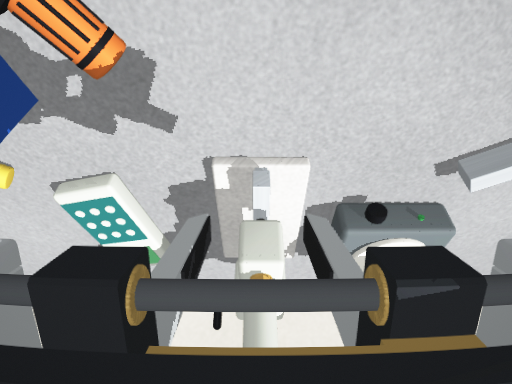

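The block rests on the pad, free of the fingers. On the way to the driver I'll look straight down at the slot.

```bash
python3 - <<'E'
from h import *
go([612,-21,233],tool(SY,0)); 
E
```

```text
t 18.2 shift [ 0.6045 -0.0288  0.3242] turn [ 0.0301  0.3864 -0.0024] rows>= 3.9 dist 137.3
```

```bash
python3 -m handwheel '[{"x":0.1,"y":-0.005,"z":0.2,"ax":0.007,"ay":0.09,"az":0,"claw":100},{"x":0.3,"y":-0.015,"z":0.324,"ax":0.015,"ay":0.19,"az":0,"claw":100},{"x":0.604,"y":-0.029,"z":0.324,"ax":0.03,"ay":0.386,"az":-0.002,"claw":100},{"x":0.604,"y":-0.029,"z":0.324,"ax":0.03,"ay":0.386,"az":-0.002,"claw":100},{"x":0.604,"y":-0.029,"z":0.324,"ax":0.03,"ay":0.386,"az":-0.002,"claw":100}]'
python3 -m handwheel '[{"x":0,"y":0,"z":0,"ax":0,"ay":0,"az":0,"claw":100}]'
python3 - <<'E'
from h import *
import pickle
show(); c=cam('wrist'); im=snap('wrist','w18.png'); pickle.dump(c,open('c18.pkl','wb'))
for l in manip.landmark_of('wrist','screw_slot'): print(l['score'],l['centre'],onz('',l['centre'],140.3,c).round(1))
o=cv2.resize(im[140:260,190:330],None,fx=5,fy=5,interpolation=cv2.INTER_CUBIC); cv2.imwrite('pics/w18s.png',o[:,:,::-1])
E
```

```text
t: 18.7
tcp_pos: [617.2, -21.6, 213.4]
tool_rot: [-0.476, 0.523, 0.484, 0.515]
ft_force: [-0.3, -0.3, -2.7]
gripper_width: 94.1
t: 18.8
tcp_pos: [619.8, -21.8, 208.5]
tool_rot: [-0.474, 0.524, 0.486, 0.514]
ft_force: [-0.2, -0.5, 0.9]
gripper_width: 94.0
t 18.8 tcp [619.8 -21.8 208.5] grasp [620.  -21.8 216.5] x [-0.022  0.003 -1.   ] z [0.078 0.997 0.001] F [-0.2  -0.46  0.87] T [ 0.068  0.01  -0.002] w 94.0 q [-0.13  0.26  1.18 -0.    1.72 -1.62]
0.95 [258.1, 202.6] [619.4 -20.1 140.3]
```

View pics/w18s.png

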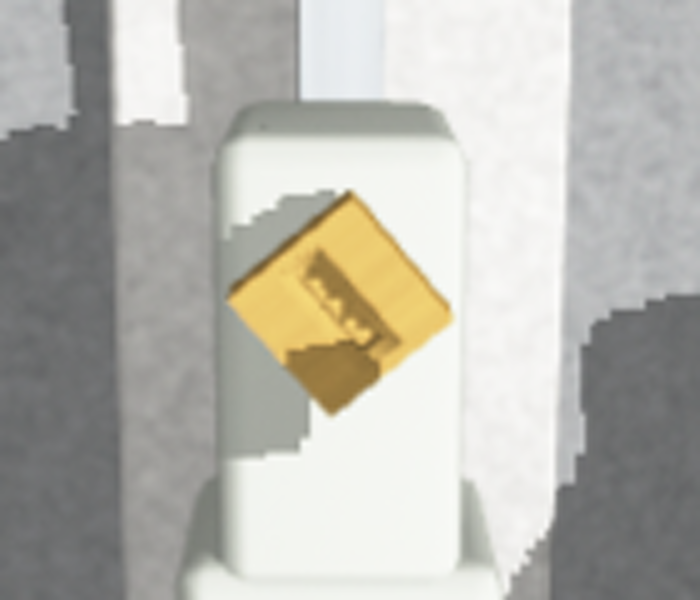

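```bash
python3 - <<'E'
from h import *
import pickle; c=pickle.load(open('c18.pkl','rb'))
W=lambda q:onz('',np.array(q)/5+[190,140],140.3,c)
ang=lambda a,b:np.degrees(np.arctan2((b-a)[1],(b-a)[0]))
Hc=[W(q) for q in [(350,193),(452,318),(333,413),(230,295)]]; print(np.round(Hc,1),np.mean(Hc,0))
for k in range(4): print(np.linalg.norm(Hc[(k+1)%4]-Hc[k]),ang(Hc[k],Hc[(k+1)%4]))
a,b=W((306,262)),W((392,345)); print('slot',(a+b)/2,np.linalg.norm(a-b),ang(a,b))
print(np.mean([W((x,430)) for x in (225,460)],0),np.mean([W((x,330)) for x in (220,463)],0))
show()
E
```

```text
[[599.9 -17.1 140.3]
 [621.6  -2.2 140.3]
 [636.2 -22.6 140.3]
 [615.  -37.5 140.3]] [618.1894393  -19.87143052 140.3       ]
26.281996339312457 34.4189033880202
25.010648517796138 -54.493262846089785
25.867761520016057 -144.70268392951527
25.41836875387929 126.43021964575361
slot [617.97205949 -18.56843965 140.3       ] 19.541784586886124 40.717673274669544
[639.20564258 -21.27109734 140.3       ] [622.24014047 -20.1415374  140.3       ]
t 18.9 tcp [617.2 -21.5 208.5] grasp [617.4 -21.5 216.5] x [-0.023  0.003 -1.   ] z [0.078 0.997 0.001] F [-0.58  1.17 -1.2 ] T [ 0.054  0.028 -0.005] w 94.1 q [-0.13  0.26  1.19 -0.    1.72 -1.62]
```

```bash
python3 - <<'E'
import cv2
im=cv2.imread('pics/w18.png')
cv2.imwrite('pics/w18z.png',cv2.resize(im[176:226,232:284],None,fx=12,fy=12,interpolation=cv2.INTER_LANCZOS4))
E
```

```text
(no output)
```

View pics/w18z.png

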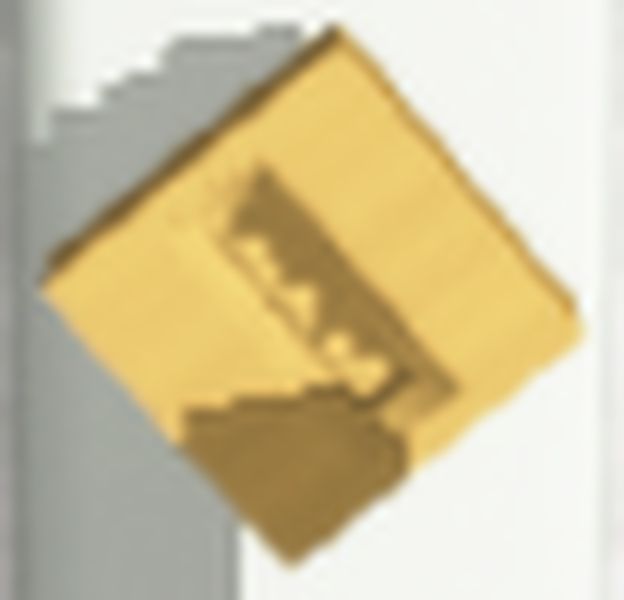

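The slot is parallel to the head's sides: yaw ≈35.5°, with the head's centre at (618.2,-19.9). Now to the driver in the rack.

```bash
python3 -m handwheel '[{"x":-0.2,"y":-0.3,"z":0.03,"ax":0,"ay":0,"az":0,"claw":100},{"x":-0.45,"y":-0.63,"z":0.03,"ax":0,"ay":-0.015,"az":0,"claw":100},{"x":-0.7,"y":-0.98,"z":0.03,"ax":0,"ay":-0.015,"az":0,"claw":100},{"x":-0.7,"y":-0.98,"z":0.03,"ax":0,"ay":-0.015,"az":0,"claw":100},{"x":-0.7,"y":-0.98,"z":0.03,"ax":0,"ay":-0.015,"az":0,"claw":100}]'
python3 - <<'E'
from h import *
show(); go([443,-266,218],tool(-4.5,0))
E
```

```text
t: 19.4
tcp_pos: [474.3, -218.5, 215.9]
tool_rot: [-0.481, 0.518, 0.479, 0.52]
ft_force: [1.0, -0.4, 0.9]
gripper_width: 93.9
t 19.4 tcp [ 474.3 -218.5  215.9] grasp [ 474.3 -218.5  223.9] x [ 0.003  0.    -1.   ] z [0.079 0.997 0.001] F [ 1.04 -0.45  0.93] T [ 0.042 -0.046  0.009] w 93.9 q [-0.54  0.02  1.44  0.    1.68 -2.03]
t 19.4 shift [-0.1566 -0.2374 -0.0294] turn [-0.0003  0.0019  0.0001] rows>= 1.1 dist 57.2
```

```bash
python3 -m handwheel '[{"x":-0.157,"y":-0.237,"z":-0.03,"ax":0,"ay":0.002,"az":0,"claw":100},{"x":-0.157,"y":-0.237,"z":-0.03,"ax":0,"ay":0.002,"az":0,"claw":100},{"x":-0.157,"y":-0.237,"z":-0.03,"ax":0,"ay":0.002,"az":0,"claw":100}]'
python3 - <<'E'
from h import *
import pickle
show(); c=cam('wrist'); im=snap('wrist','w20.png'); pickle.dump(c,open('c20.pkl','wb')); show()
for n,z in [('driver_grip',100),('rack',0)]:
  for l in manip.landmark_of('wrist',n): print(n,l['score'],l['centre'],onz('',l['centre'],z,c).round(1))
E
```

```text
t: 19.7
tcp_pos: [441.2, -266.3, 210.8]
tool_rot: [-0.48, 0.52, 0.478, 0.52]
ft_force: [0.9, 0.2, -0.3]
gripper_width: 94.0
t 19.7 tcp [ 441.2 -266.3  210.8] grasp [ 441.2 -266.3  218.8] x [ 0.002 -0.001 -1.   ] z [ 0.082  0.997 -0.001] F [ 0.92  0.2  -0.29] T [-0.003  0.005  0.043] w 94.0 q [-0.65  0.01  1.46  0.    1.67 -2.14]
t 19.75 tcp [ 442.3 -265.4  210.7] grasp [ 442.2 -265.4  218.7] x [ 0.002 -0.    -1.   ] z [0.08  0.997 0.   ] F [0.17 0.26 0.44] T [ 0.047  0.047 -0.045] w 93.9 q [-0.65  0.01  1.46  0.    1.67 -2.14]
driver_grip 0.93 [252.3, 198.6] [ 450.5 -270.9  100. ]
driver_grip 0.93 [198.4, 262.3] [ 512.4 -330.5  100. ]
driver_grip 0.67 [352.9, 134.8] [ 398.2 -174.7  100. ]
rack 0.89 [252.5, 180.4] [ 454.4 -272.3    0. ]
```

View pics/w20.png

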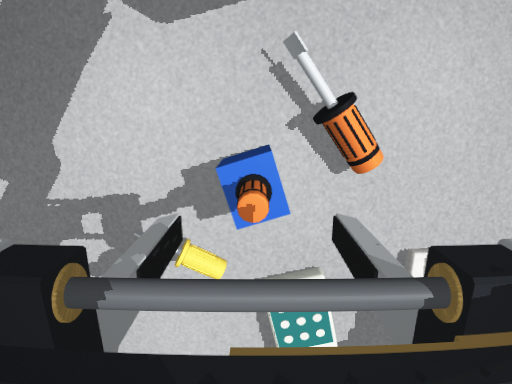

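```bash
python3 - <<'E'
from h import *
import pickle; c=pickle.load(open('c20.pkl','rb'))
im=cv2.imread('pics/w20.png'); cv2.imwrite('pics/w20s.png',cv2.resize(im[140:235,205:305],None,fx=6,fy=6,interpolation=cv2.INTER_CUBIC))
print(onz('',(253,207),130,c),onz('',(253,187),72,c))
print('hyp', proj('',[[448,-271,130],[448,-271,72.5],[448,-271,0]],c))
E
```

```text
[ 449.68637484 -269.7895234   130.        ] [ 445.96812201 -270.14672667   72.        ]
hyp [[251.41200357 205.21743962]
 [252.33619132 189.08833005]
 [253.12233417 175.39407552]]
```

View pics/w20s.png

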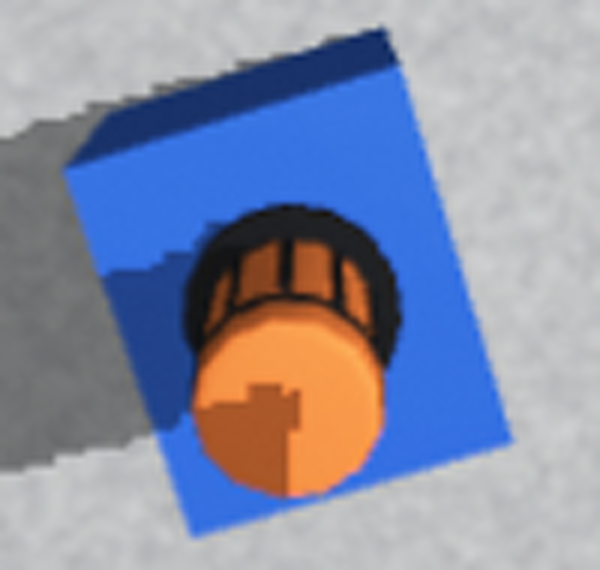

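```bash
python3 - <<'E'
from h import *
import pickle; c=pickle.load(open('c20.pkl','rb'))
Z=lambda q:onz('',np.array(q)/6+[205,140],70,c)
P=np.array([Z(q) for q in [(65,170),(400,65),(512,440),(193,537)]]); print(P.round(1),P.mean(0))
go([449,-270,122],tool(-4.5,0))
E
python3 -m handwheel '[{"x":0.033,"y":-0.022,"z":-0.1,"ax":0,"ay":0,"az":0,"claw":100},{"x":0.033,"y":-0.022,"z":-0.3,"ax":0,"ay":0,"az":0,"claw":100},{"x":0.033,"y":-0.022,"z":-0.44,"ax":0,"ay":0,"az":0,"claw":80},{"x":0.033,"y":-0.022,"z":-0.48,"ax":0,"ay":0,"az":0,"claw":60},{"x":0.033,"y":-0.022,"z":-0.483,"ax":0,"ay":0,"az":0,"claw":40}]'
python3 -c "
from h import *
show(); go([449,-270,122],tool(-4.5,0))"
```

```text
[[ 423.7 -306.5   70. ]
 [ 410.6 -248.3   70. ]
 [ 478.3 -233.1   70. ]
 [ 491.9 -291.2   70. ]] [ 451.12790627 -269.76347691   70.        ]
t 19.85 shift [ 0.0282 -0.027  -0.4828] turn [-0.      0.0011 -0.0009] rows>= 1.9 dist 96.9
t: 20.35
tcp_pos: [450.0, -267.4, 112.9]
tool_rot: [-0.48, 0.518, 0.481, 0.519]
ft_force: [0.6, 0.2, 0.7]
gripper_width: 73.0
t 20.35 tcp [ 450.  -267.4  112.9] grasp [ 450.  -267.4  120.9] x [-0.     0.002 -1.   ] z [0.075 0.997 0.002] F [0.6  0.18 0.72] T [0.03  0.018 0.01 ] w 73.0 q [-0.65  0.07  1.59  0.    1.48 -2.14]
t 20.35 shift [-0.0052 -0.0128  0.0056] turn [-0.0012 -0.0002 -0.0022] rows>= 0.1 dist 3.0
```

```bash
python3 -m handwheel '[{"x":0,"y":-0.012,"z":0.004,"ax":0,"ay":0,"az":0,"claw":40},{"x":0,"y":-0.012,"z":0.004,"ax":0,"ay":0,"az":0,"claw":20},{"x":0,"y":-0.012,"z":0.004,"ax":0,"ay":0,"az":0,"claw":0},{"x":0,"y":-0.012,"z":0.004,"ax":0,"ay":0,"az":0,"claw":0},{"x":0,"y":-0.012,"z":0.004,"ax":0,"ay":0,"az":0,"claw":0}]'
python3 -m handwheel '[{"x":0,"y":0,"z":0,"ax":0,"ay":0,"az":0,"claw":0},{"x":0,"y":0,"z":0,"ax":0,"ay":0,"az":0,"claw":0}]'
python3 -c "
from h import *
show()"
```

```text
t: 20.85
tcp_pos: [450.2, -270.1, 114.3]
tool_rot: [-0.481, 0.518, 0.481, 0.519]
ft_force: [0.1, 0.5, -0.2]
gripper_width: 33.7
t: 21.05
tcp_pos: [450.2, -270.1, 114.3]
tool_rot: [-0.481, 0.518, 0.481, 0.519]
ft_force: [0.2, -1.0, 0.9]
gripper_width: 27.7
t 21.05 tcp [ 450.2 -270.1  114.3] grasp [ 450.2 -270.2  122.3] x [ 0.001  0.001 -1.   ] z [0.076 0.997 0.001] F [ 0.16 -1.03  0.88] T [-0.025  0.003  0.013] w 27.7 q [-0.65  0.07  1.59  0.    1.48 -2.14]
```

Gripped (27.7 mm). Lifting it out and looking at the blade with the side camera.

```bash
python3 -m handwheel '[{"x":0,"y":0,"z":0.15,"ax":0,"ay":0,"az":0,"claw":0},{"x":0,"y":0,"z":0.35,"ax":0,"ay":0,"az":0,"claw":0},{"x":0,"y":0,"z":0.6,"ax":0,"ay":0,"az":0,"claw":0},{"x":0,"y":0,"z":0.85,"ax":0,"ay":0,"az":0,"claw":0},{"x":0,"y":0,"z":0.95,"ax":0,"ay":0,"az":0,"claw":0}]'
python3 - <<'E'
from h import *
show(); a=snap('side','s21.png'); b=snap('wrist','w21.png'); show()
p,Rc,s=cur(); q=proj('side',[p+106*Rc.as_matrix()[:,0]])[0]; print('tip exp',q)
u,v=int(q[0]),int(q[1]); cv2.imwrite('pics/s21s.png',cv2.resize(a[v-70:v+20,u-45:u+45,::-1],None,fx=6,fy=6,interpolation=cv2.INTER_CUBIC))
cv2.imwrite('pics/w21s.png',cv2.resize(b[130:290,180:340,::-1],None,fx=4,fy=4,interpolation=cv2.INTER_CUBIC))
E
```

```text
t: 21.55
tcp_pos: [451.1, -270.9, 310.4]
tool_rot: [-0.484, 0.518, 0.478, 0.52]
ft_force: [0.0, 0.9, -1.0]
gripper_width: 27.6
t 21.55 tcp [ 451.1 -270.9  310.4] grasp [ 451.1 -270.8  318.4] x [ 0.008 -0.004 -1.   ] z [ 0.076  0.997 -0.004] F [ 0.02  0.87 -1.01] T [ 0.029 -0.012  0.051] w 27.6 q [-0.65  0.03  1.25  0.    1.86 -2.14]
t 21.65 tcp [ 451.3 -271.   308.8] grasp [ 451.2 -271.   316.8] x [ 0.007 -0.004 -1.   ] z [ 0.076  0.997 -0.003] F [-1.05 -0.37 -1.15] T [-0.054 -0.016 -0.036] w 27.8 q [-0.65  0.03  1.25  0.    1.85 -2.14]
tip exp [270.91684315 229.34557145]
```

View pics/s21s.png

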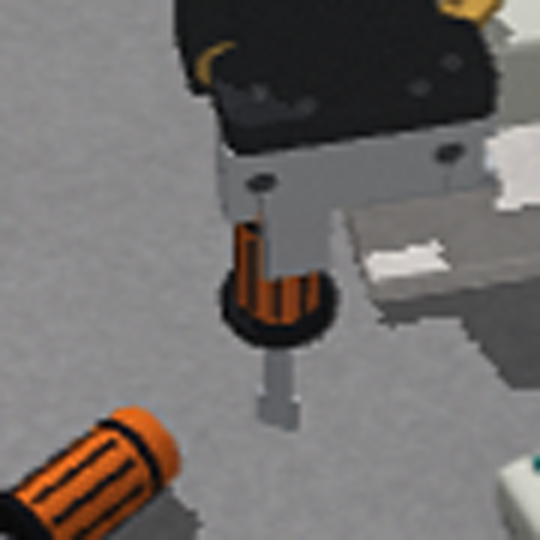

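View pics/w21s.png

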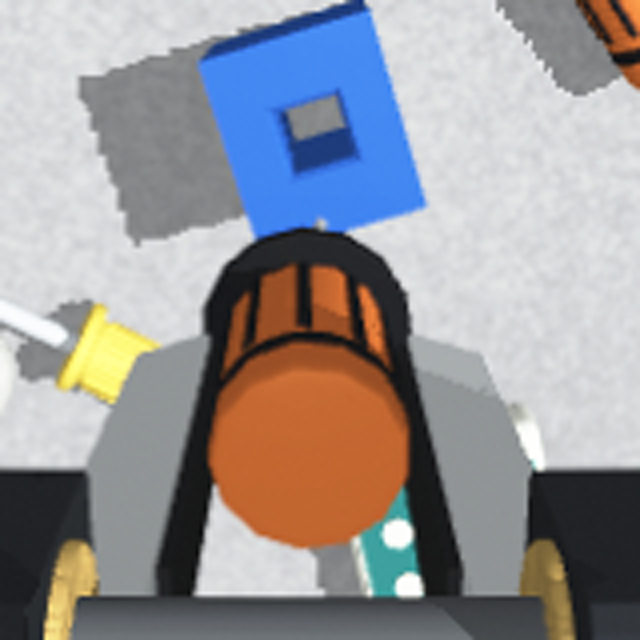

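```bash
python3 - <<'E'
from h import *
u,v=270,229
zt=310.4-106
A=onz('side',(u-45+258/6,v-70+420/6),zt);B=onz('side',(u-45+299/6,v-70+430/6),zt); print(A,B,np.linalg.norm(B-A),np.degrees(np.arctan2((B-A)[1],(B-A)[0])))
im=cv2.imread('pics/s21.png'); cv2.imwrite('pics/s21z.png',cv2.resize(im[210:240,255:285],None,fx=20,fy=20,interpolation=cv2.INTER_LANCZOS4))
# predictions for yaws
T=np.array([451.1+.8,-271.3,zt])
for y in range(-90,90,15):
    d=7.25*np.array([np.cos(np.radians(y)),np.sin(np.radians(y)),0]); q=proj('side',[T-d,T+d]); print(y,(q[1]-q[0]).round(2))
E
```

```text
[ 446.26387452 -270.09865731  204.4       ] [ 458.3095301  -277.97441618  204.4       ] 14.391851725606585 -33.17768963168787
-90 [2.11 5.48]
-75 [3.8  4.88]
-60 [5.24 3.95]
-45 [6.32 2.75]
-30 [6.97 1.37]
-15 [ 7.14 -0.11]
0 [ 6.83 -1.58]
15 [ 6.05 -2.95]
30 [ 4.86 -4.11]
45 [ 3.34 -4.99]
60 [ 1.59 -5.54]
75 [-0.27 -5.7 ]
```

View pics/s21z.png

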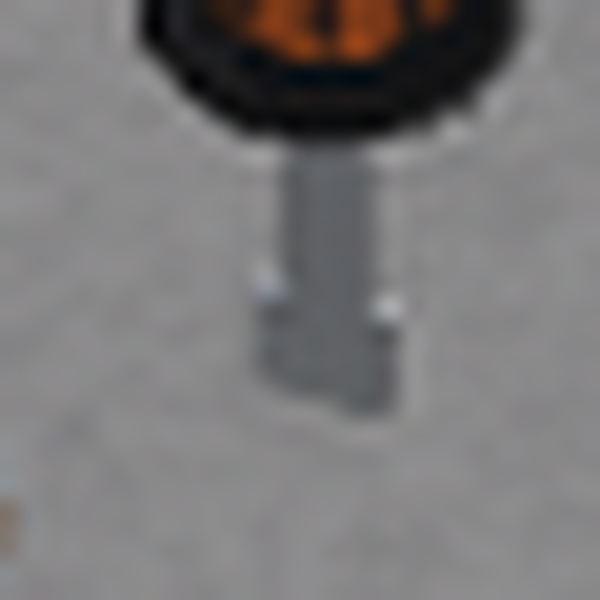

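```bash
python3 - <<'E'
from h import *
p,Rc,s=cur(); c=cam('wrist'); M=Rc.as_matrix(); show()
# handle top plane: p - 16*x ; ray-plane intersect in tool frame
def off(px,d):
    o,v=ray('',px,c); o=Rc.inv().apply(o-p); v=Rc.inv().apply(v); t=(d-o[0])/v[0]; return (o+t*v).round(2)
print('top centre',off((180+309/4,130+445/4),-16),'edges',off((180+210/4,130+440/4),-16),off((180+409/4,130+440/4),-16),'bottom edge',off((180+309/4,130+547/4),-16))
print('flange far', off((180+306/4,130+228/4),44))
go([451.2,-271,316.8],tool(-4.5,0))
E
```

```text
t 21.65 tcp [ 451.3 -271.   308.8] grasp [ 451.2 -271.   316.8] x [ 0.007 -0.004 -1.   ] z [ 0.076  0.997 -0.003] F [-1.05 -0.37 -1.15] T [-0.054 -0.016 -0.036] w 27.8 q [-0.65  0.03  1.25  0.    1.85 -2.14]
top centre [-16.     1.83   0.65] edges [-16.     2.53 -12.63] [-16.     2.54  14.05] bottom edge [-16.   -13.31   0.66]
flange far [44.   17.58  0.25]
t 21.65 shift [-0.0005  0.      0.0001] turn [ 0.0026  0.0049 -0.002 ] rows>= 0.1 dist 0.1
```

```bash
python3 - <<'E'
from h import *
p,Rc,s=cur(); c=cam('wrist')
def off(px,d):
    o,v=ray('',px,c); o=Rc.inv().apply(o-p); v=Rc.inv().apply(v); t=(d-o[0])/v[0]; return (o+t*v).round(2)
print(off((260,185.5),106),off((260,184.5),106))
E
python3 -m handwheel '[{"x":0.1,"y":0.15,"z":0,"ax":0.003,"ay":0.005,"az":-0.1,"claw":0},{"x":0.25,"y":0.37,"z":0,"ax":0.003,"ay":0.005,"az":-0.2,"claw":0},{"x":0.4,"y":0.6,"z":0,"ax":0.003,"ay":0.005,"az":-0.3,"claw":0},{"x":0.5,"y":0.75,"z":0,"ax":0.003,"ay":0.005,"az":-0.4,"claw":0},{"x":0.55,"y":0.83,"z":0,"ax":0.003,"ay":0.005,"az":-0.5,"claw":0}]'
python3 - <<'E'
from h import *
show(); go([618,-20.3,283],tool(-120,0))
E
```

```text
[106.     4.37   3.48] [106.     5.31   3.48]
t: 22.15
tcp_pos: [561.8, -101.9, 305.2]
tool_rot: [-0.268, 0.656, 0.271, 0.651]
ft_force: [0.4, -0.1, -1.4]
gripper_width: 27.5
t 22.15 tcp [ 561.8 -101.9  305.2] grasp [ 561.9 -101.9  313.2] x [-0.007  0.001 -1.   ] z [ 0.709  0.705 -0.004] F [ 0.44 -0.12 -1.35] T [-0.126 -0.03   0.021] w 27.5 q [-0.28  0.14  1.14 -0.    1.87 -1.06]
t 22.15 shift [ 0.281   0.4081 -0.1509] turn [-0.0039 -0.0036 -0.8706] rows>= 8.7 dist 103.6
```

Blade yaw relative to the tool is about -27°, so the gripper's yaw for entry is about -118°.

```bash
python3 -m handwheel '[{"x":0.1,"y":0.14,"z":-0.05,"ax":-0.002,"ay":-0.002,"az":-0.1,"claw":0},{"x":0.2,"y":0.28,"z":-0.1,"ax":-0.004,"ay":-0.004,"az":-0.2,"claw":0},{"x":0.283,"y":0.411,"z":-0.15,"ax":-0.004,"ay":-0.004,"az":-0.3,"claw":0},{"x":0.283,"y":0.411,"z":-0.15,"ax":-0.004,"ay":-0.004,"az":-0.4,"claw":0},{"x":0.283,"y":0.411,"z":-0.15,"ax":-0.004,"ay":-0.004,"az":-0.5,"claw":0}]'
python3 - <<'E'
from h import *
show(); go([618.4,-19.6,281],tool(-118,0))
E
```

```text
t: 22.65
tcp_pos: [617.7, -18.3, 270.4]
tool_rot: [-0.011, 0.71, 0.011, 0.704]
ft_force: [-0.2, -0.9, -1.0]
gripper_width: 26.9
t 22.65 tcp [617.7 -18.3 270.4] grasp [617.7 -18.3 278.4] x [-0.009 -0.001 -1.   ] z [ 0.999  0.032 -0.009] F [-0.16 -0.92 -0.96] T [-0.065  0.045  0.016] w 26.9 q [-0.12  0.24  1.08 -0.    1.82 -0.15]
t 22.65 shift [ 0.0036 -0.0063  0.0129] turn [-0.0009 -0.0057 -0.3469] rows>= 3.5 dist 3.0
```

```bash
python3 -m handwheel '[{"x":0.003,"y":-0.006,"z":0,"ax":-0.001,"ay":-0.006,"az":-0.1,"claw":0},{"x":0.003,"y":-0.006,"z":0,"ax":-0.001,"ay":-0.006,"az":-0.2,"claw":0},{"x":0.003,"y":-0.006,"z":0,"ax":-0.001,"ay":-0.006,"az":-0.3,"claw":0},{"x":0.003,"y":-0.006,"z":0,"ax":-0.001,"ay":-0.006,"az":-0.347,"claw":0},{"x":0.003,"y":-0.006,"z":0,"ax":-0.001,"ay":-0.006,"az":-0.347,"claw":0}]'
python3 - <<'E'
from h import *
show(); go([618.4,-19.6,281],tool(-118,0)); a=snap('side','s23.png'); b=snap('top','t23.png'); w=snap('wrist','w23.png')
p,Rc,s=cur(); q=proj('side',[p+106*Rc.as_matrix()[:,0],[618.2,-20,140.3]]); print(q); u,v=q[0].astype(int)
cv2.imwrite('pics/s23s.png',cv2.resize(a[v-45:v+25,u-35:u+35,::-1],None,fx=8,fy=8,interpolation=cv2.INTER_CUBIC)); print(u-35,v-45)
cv2.imwrite('pics/w23s.png',cv2.resize(w[110:270,180:340,::-1],None,fx=4,fy=4,interpolation=cv2.INTER_CUBIC))
E
```

```text
t: 23.15
tcp_pos: [617.4, -19.4, 267.2]
tool_rot: [0.171, 0.688, -0.171, 0.684]
ft_force: [-0.8, -0.1, -1.5]
gripper_width: 27.2
t 23.15 tcp [617.4 -19.4 267.2] grasp [617.4 -19.4 275.2] x [-0.005  0.    -1.   ] z [ 0.883 -0.469 -0.004] F [-0.81 -0.12 -1.54] T [-0.062  0.078 -0.011] w 27.2 q [-0.12  0.24  1.1  -0.    1.81  0.37]
t 23.15 shift [ 0.0051 -0.0008  0.0291] turn [-0.0003 -0.0031 -0.    ] rows>= 0.1 dist 5.9
[[302.35629388 150.99334563]
 [301.99829011 157.42076463]]
267 105
```

View pics/s23s.png

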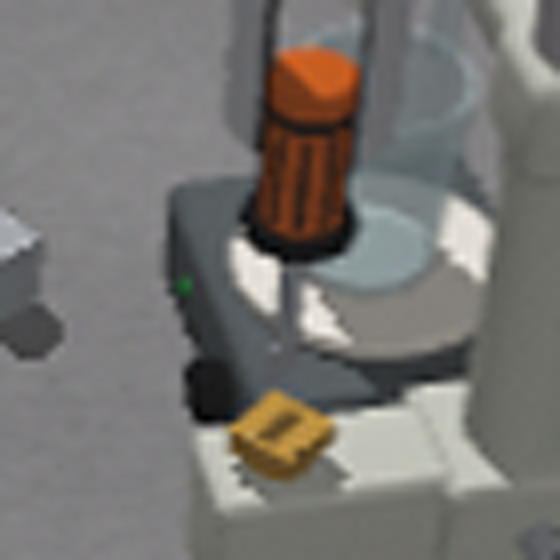

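View pics/w23s.png

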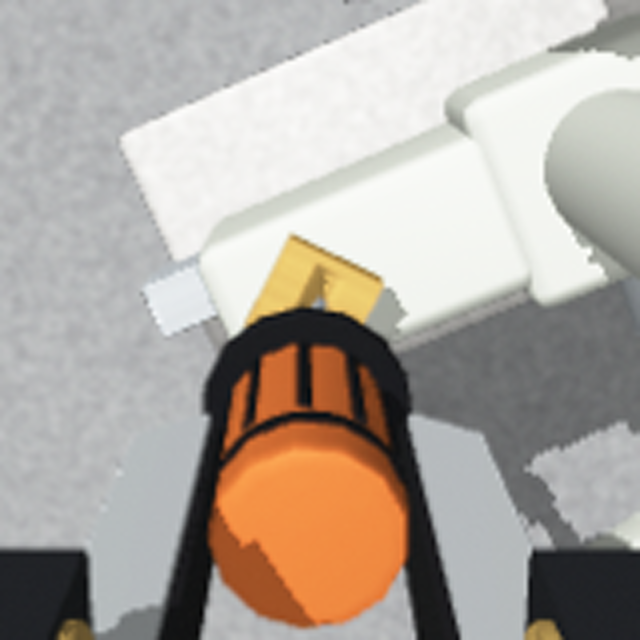

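```bash
python3 - <<'E'
from h import *
w=cv2.imread('pics/w23.png'); cv2.imwrite('pics/w23z.png',cv2.resize(w[162:202,235:285],None,fx=14,fy=14,interpolation=cv2.INTER_LANCZOS4))
p,Rc,s=cur(); M=Rc.as_matrix(); c=cam('wrist'); show()
t=p+106*M[:,0]; f=lambda P:((proj('',P,c)-[235,162])*14).round().tolist()
import math
bl=lambda c0,y,r=7.25:[c0+r*np.array([math.cos(math.radians(y)),math.sin(math.radians(y)),0]),c0-r*np.array([math.cos(math.radians(y)),math.sin(math.radians(y)),0])]
print('tip',f([t]),'blade',f(bl(t,35.5)))
S=np.array([618.2,-20,140.3]); print('slot ctr',f([S]),'ends',f(bl(S,35.5,8.45)),'head', f([S+18.4*np.array([math.cos(math.radians(80.5+90*k)),math.sin(math.radians(80.5+90*k)),0]) for k in range(4)]))
E
```

```text
t 23.3 tcp [617.8 -19.5 268.7] grasp [617.8 -19.5 276.7] x [-0.002  0.    -1.   ] z [ 0.883 -0.468 -0.002] F [-0.01 -0.45 -0.62] T [-0.032  0.103 -0.015] w 27.5 q [-0.12  0.24  1.09 -0.    1.81  0.36]
tip [[300.0, 412.0]] blade [[349.0, 316.0], [251.0, 507.0]]
slot ctr [[312.0, 338.0]] ends [[366.0, 234.0], [259.0, 441.0]] head [[229.0, 95.0], [68.0, 417.0], [392.0, 574.0], [559.0, 258.0]]
```

View pics/w23z.png

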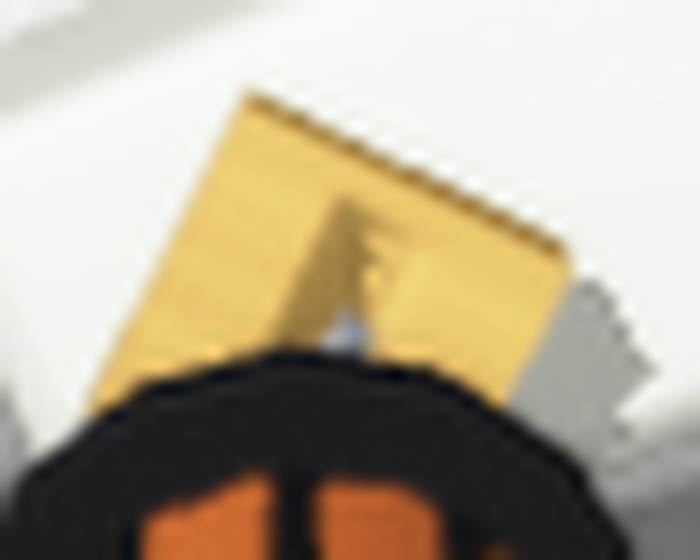

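The wrist view shows the blade's end at (348,310) over the slot and parallel to it. The head is about 1.1 mm to the right of where I predicted, so I correct to (619.2,-20.5) and lower gently.

```bash
python3 -m handwheel '[{"x":0.007,"y":-0.005,"z":-0.03,"ax":0,"ay":-0.001,"az":0,"claw":0},{"x":0.007,"y":-0.005,"z":-0.06,"ax":0,"ay":-0.001,"az":0,"claw":0},{"x":0.007,"y":-0.005,"z":-0.09,"ax":0,"ay":-0.001,"az":0,"claw":0},{"x":0.007,"y":-0.005,"z":-0.105,"ax":0,"ay":-0.001,"az":0,"claw":0},{"x":0.007,"y":-0.005,"z":-0.105,"ax":0,"ay":-0.001,"az":0,"claw":0}]'; python3 -c "
from h import *
show(); go([619.2,-20.5,252],tool(-118,0))"
```

```text
t: 23.8
tcp_pos: [618.9, -20.4, 246.7]
tool_rot: [0.171, 0.687, -0.171, 0.685]
ft_force: [-0.8, -0.1, -0.7]
gripper_width: 27.7
t 23.8 tcp [618.9 -20.4 246.7] grasp [618.9 -20.4 254.7] x [-0.002  0.    -1.   ] z [ 0.884 -0.468 -0.002] F [-0.77 -0.07 -0.71] T [-0.057  0.103 -0.01 ] w 27.7 q [-0.12  0.24  1.13  0.    1.77  0.36]
t 23.8 shift [ 0.0017 -0.0003 -0.0136] turn [-0.0002 -0.0016 -0.0009] rows>= 0.1 dist 2.7
```

```bash
python3 -m handwheel '[{"x":0.001,"y":0,"z":-0.01,"ax":0,"ay":-0.001,"az":0,"claw":0},{"x":0.001,"y":0,"z":-0.02,"ax":0,"ay":-0.001,"az":0,"claw":0},{"x":0.001,"y":0,"z":-0.02,"ax":0,"ay":-0.001,"az":0,"claw":0}]' >/dev/null; python3 f.py;python3 -m handwheel '[{"x":0,"y":0,"z":-0.01,"ax":0,"ay":0,"az":0,"claw":0},{"x":0,"y":0,"z":-0.01,"ax":0,"ay":0,"az":0,"claw":0}]' >/dev/null; python3 f.py
```

```text
24.1 tcp [619.   -20.46 242.49] F [ 0.81 -0.33 -1.43] T [-0.066  0.106 -0.05 ] x [-1.2e-03  3.0e-04 -1.0e+00]
24.3 tcp [618.96 -20.45 240.24] F [ 0.39  0.26 -1.04] T [-0.106  0.045  0.005] x [-1.4e-03  3.0e-04 -1.0e+00]
```

The blade went about 6 mm into the slot without contact force. Now turning clockwise.

```bash
python3 -m handwheel '[{"x":0,"y":0,"z":0,"ax":0,"ay":0,"az":-0.1,"claw":0},{"x":0,"y":0,"z":-0.0005,"ax":0,"ay":0,"az":-0.2,"claw":0},{"x":0,"y":0,"z":-0.001,"ax":0,"ay":0,"az":-0.25,"claw":0},{"x":0,"y":0,"z":-0.001,"ax":0,"ay":0,"az":-0.25,"claw":0}]' >/dev/null; python3 f.py; python3 -c "
from h import *
show()
a=snap('side','s24.png'); cv2.imwrite('pics/s24s.png',cv2.resize(a[105:180,265:340,::-1],None,fx=8,fy=8,interpolation=cv2.INTER_CUBIC))
w=snap('wrist','w24.png'); cv2.imwrite('pics/w24s.png',cv2.resize(w[110:270,180:340,::-1],None,fx=4,fy=4,interpolation=cv2.INTER_CUBIC))
"
```

```text
24.7 tcp [619.02 -20.86 240.1 ] F [-0.2  -1.48 -0.87] T [-0.322  0.048  0.071] x [-0.001  0.    -1.   ]
t 24.7 tcp [619.  -20.9 240.1] grasp [619.  -20.9 248.1] x [-0.001  0.    -1.   ] z [ 0.651 -0.759 -0.001] F [-0.2  -1.48 -0.87] T [-0.322  0.048  0.071] w 27.4 q [-0.13  0.24  1.15 -0.    1.75  0.74]
```

View pics/w24s.png

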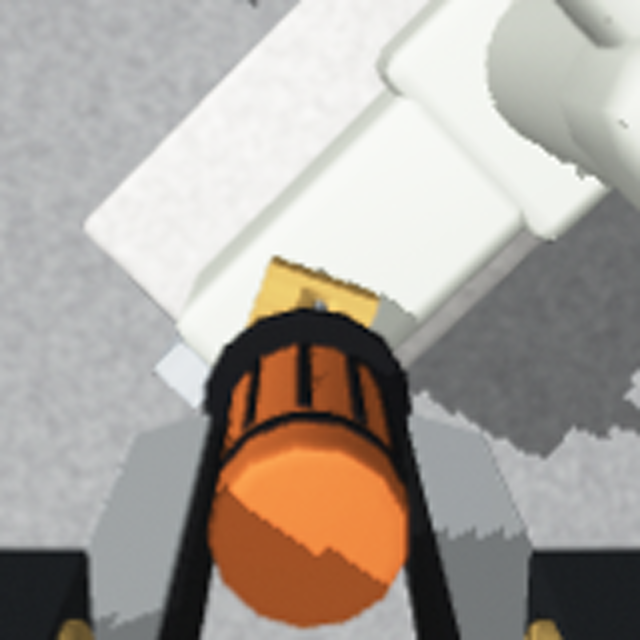

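View pics/s24s.png

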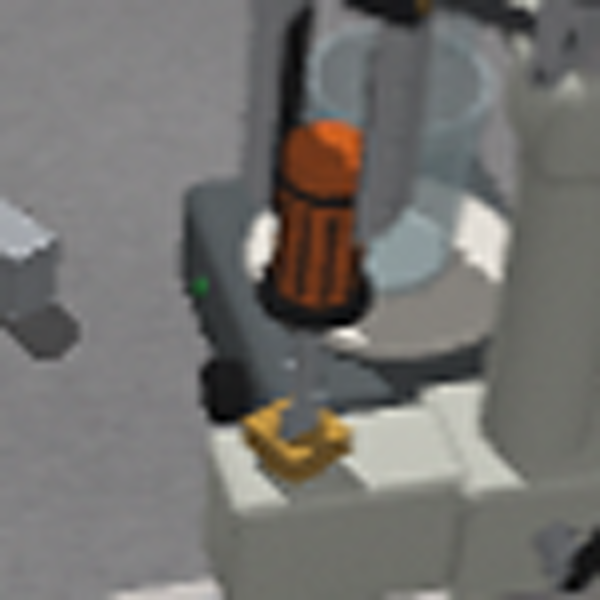

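The head follows the driver, and the torque (0.07 N m) matches the screw's stiffness. Continuing.

```bash
python3 -m handwheel '[{"x":0,"y":0,"z":-0.0004,"ax":0,"ay":0,"az":-0.1,"claw":0},{"x":0,"y":0,"z":-0.0008,"ax":0,"ay":0,"az":-0.2,"claw":0},{"x":0,"y":0,"z":-0.0012,"ax":0,"ay":0,"az":-0.3,"claw":0},{"x":0,"y":0,"z":-0.0015,"ax":0,"ay":0,"az":-0.4,"claw":0},{"x":0,"y":0,"z":-0.0018,"ax":0,"ay":0,"az":-0.5,"claw":0}]' >/dev/null; python3 f.py; python3 -c "
from h import *
show()"
```

```text
25.3 tcp [618.74 -21.37 239.78] F [-0.72 -1.25 -1.47] T [-0.482  0.349  0.112] x [-1.4e-03 -5.0e-04 -1.0e+00]
t 25.3 tcp [618.7 -21.4 239.8] grasp [618.8 -21.4 247.8] x [-0.001 -0.    -1.   ] z [-0.045 -0.999  0.001] F [-0.72 -1.25 -1.47] T [-0.482  0.349  0.112] w 27.2 q [-0.13  0.24  1.15 -0.    1.75  1.49]
```

```bash
python3 -m handwheel '[{"x":0,"y":0.002,"z":-0.0004,"ax":0,"ay":0,"az":-0.1,"claw":0},{"x":0,"y":0.004,"z":-0.0008,"ax":0,"ay":0,"az":-0.2,"claw":0},{"x":0,"y":0.004,"z":-0.0012,"ax":0,"ay":0,"az":-0.3,"claw":0},{"x":0,"y":0.004,"z":-0.0015,"ax":0,"ay":0,"az":-0.4,"claw":0},{"x":0,"y":0.004,"z":-0.0018,"ax":0,"ay":0,"az":-0.5,"claw":0}]' >/dev/null; python3 f.py; python3 -m handwheel '[{"x":0,"y":0,"z":0,"ax":0,"ay":0,"az":-0.06,"claw":0},{"x":0,"y":0,"z":0,"ax":0,"ay":0,"az":-0.06,"claw":0}]' >/dev/null; python3 -c "
from h import *
show(); w=snap('wrist','w25.png'); cv2.imwrite('pics/w25s.png',cv2.resize(w[130:230,200:320,::-1],None,fx=6,fy=6,interpolation=cv2.INTER_CUBIC))"
```

```text
25.8 tcp [618.   -21.26 239.38] F [-1.5  -1.58  0.48] T [-0.474  0.578  0.077] x [-3.3e-03 -7.0e-04 -1.0e+00]
t 26.0 tcp [617.7 -21.4 239.4] grasp [617.8 -21.3 247.4] x [-0.004 -0.001 -1.   ] z [-0.773 -0.634  0.003] F [-1.22 -0.33 -1.08] T [-0.249  0.316  0.044] w 27.9 q [-0.13  0.24  1.15 -0.    1.75  2.33]
```

View pics/w25s.png

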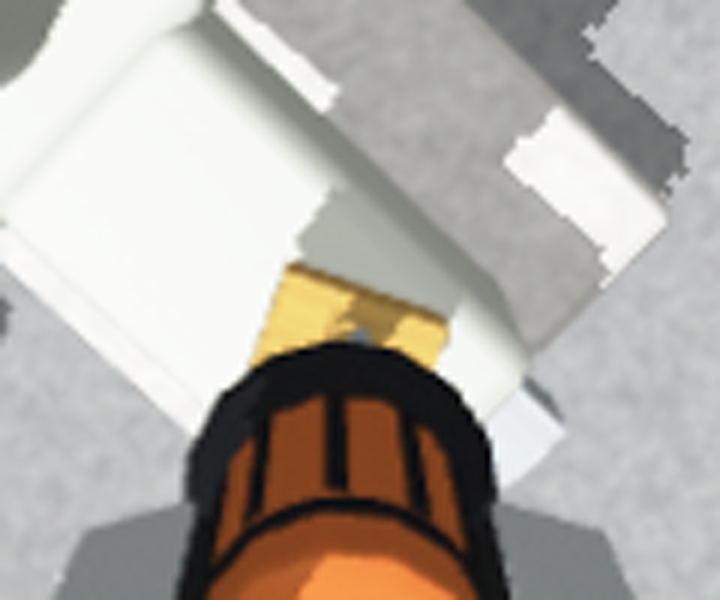

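Head edge slopes put the screw at about 106° (0.89 mm) so far, and about 80° more is needed. I lift out, turn back half a turn and re-enter.

```bash
python3 -m handwheel '[{"x":0.001,"y":0.001,"z":0.01,"ax":0,"ay":0,"az":0.03,"claw":0},{"x":0.004,"y":0.003,"z":0.06,"ax":0,"ay":0.002,"az":0.04,"claw":0},{"x":0.004,"y":0.003,"z":0.07,"ax":0,"ay":0.002,"az":0.1,"claw":0},{"x":0.004,"y":0.003,"z":0.07,"ax":0,"ay":0.002,"az":0.2,"claw":0},{"x":0.004,"y":0.003,"z":0.07,"ax":0,"ay":0.002,"az":0.3,"claw":0}]' >/dev/null; python3 f.py;  python3 -m handwheel '[{"x":0,"y":0,"z":0,"ax":0,"ay":0,"az":0.1,"claw":0},{"x":0,"y":0,"z":0,"ax":0,"ay":0,"az":0.2,"claw":0},{"x":0,"y":0,"z":0,"ax":0,"ay":0,"az":0.3,"claw":0},{"x":0,"y":0,"z":0,"ax":0,"ay":0,"az":0.4,"claw":0},{"x":0,"y":0,"z":0,"ax":0,"ay":0,"az":0.5,"claw":0}]' >/dev/null; python3 -m handwheel '[{"x":0,"y":0,"z":0,"ax":0,"ay":0,"az":0.1,"claw":0},{"x":0,"y":0,"z":0,"ax":0,"ay":0,"az":0.2,"claw":0},{"x":0,"y":0,"z":0,"ax":0,"ay":0,"az":0.3,"claw":0},{"x":0,"y":0,"z":0,"ax":0,"ay":0,"az":0.4,"claw":0},{"x":0,"y":0,"z":0,"ax":0,"ay":0,"az":0.5,"claw":0}]' >/dev/null; python3 -c "
from h import *
show(); go([619,-20.6,262],tool(-44.6,0))"
```

```text
26.55 tcp [619.01 -20.45 254.62] F [ 0.82  0.94 -1.28] T [0.018 0.111 0.032] x [-0.0045 -0.0026 -1.    ]
t 27.55 tcp [619.8 -19.8 256.7] grasp [619.8 -19.8 264.7] x [ 0.004 -0.003 -1.   ] z [ 0.88  -0.476  0.005] F [ 0.45 -0.43 -0.34] T [-0.038  0.101  0.023] w 27.5 q [-0.12  0.24  1.12 -0.    1.78  0.37]
t 27.55 shift [-0.0041 -0.0039 -0.0134] turn [-1.000e-04  3.900e-03  8.587e-01] rows>= 8.6 dist 2.9
```

```bash
python3 -m handwheel '[{"x":-0.003,"y":-0.003,"z":-0.01,"ax":0,"ay":0.003,"az":0.1,"claw":0},{"x":-0.003,"y":-0.003,"z":-0.01,"ax":0,"ay":0.003,"az":0.2,"claw":0},{"x":-0.003,"y":-0.003,"z":-0.01,"ax":0,"ay":0.003,"az":0.3,"claw":0},{"x":-0.003,"y":-0.003,"z":-0.01,"ax":0,"ay":0.003,"az":0.4,"claw":0},{"x":-0.003,"y":-0.003,"z":-0.01,"ax":0,"ay":0.003,"az":0.5,"claw":0}]' >/dev/null; python3 -m handwheel '[{"x":0,"y":0,"z":0,"ax":0,"ay":0,"az":0.1,"claw":0},{"x":0,"y":0,"z":0,"ax":0,"ay":0,"az":0.2,"claw":0},{"x":0,"y":0,"z":0,"ax":0,"ay":0,"az":0.3,"claw":0},{"x":0,"y":0,"z":0,"ax":0,"ay":0,"az":0.36,"claw":0},{"x":0,"y":0,"z":0,"ax":0,"ay":0,"az":0.36,"claw":0}]' >/dev/null; python3 -c "
from h import *
show(); go([619,-20.6,262],tool(-44.6,0)); 
w=snap('wrist','w26.png'); cv2.imwrite('pics/w26s.png',cv2.resize(w[130:230,200:320,::-1],None,fx=6,fy=6,interpolation=cv2.INTER_CUBIC)); show()"
```

```text
t 28.55 tcp [619.9 -19.8 256.6] grasp [619.9 -19.8 264.6] x [ 0.004  0.001 -1.   ] z [0.7   0.714 0.003] F [-0.74 -0.57 -0.29] T [-0.049  0.051  0.026] w 27.3 q [-0.12  0.24  1.12  0.    1.78 -0.92]
t 28.55 shift [-0.0047 -0.0038 -0.0132] turn [-0.0008  0.0025 -0.0019] rows>= 0.1 dist 2.9
t 28.6 tcp [619.9 -19.9 256.5] grasp [619.9 -19.9 264.5] x [ 0.004  0.001 -1.   ] z [0.702 0.713 0.003] F [ 0.57 -0.22 -1.22] T [-0.048  0.024  0.004] w 27.5 q [-0.12  0.24  1.12  0.    1.78 -0.92]
```

View pics/w26s.png

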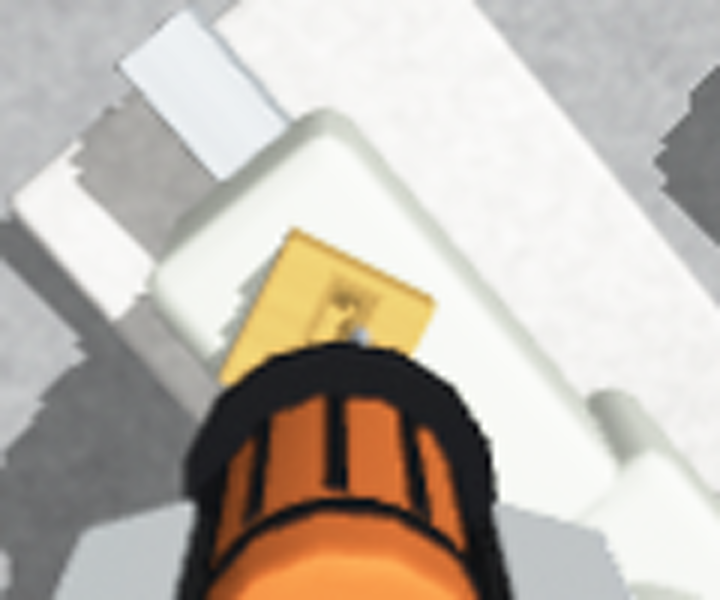

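```bash
python3 - <<'E'
from h import *
c=cam('wrist'); p,Rc,s=cur(); M=Rc.as_matrix()
A=onz('',(200+295/6,130+230/6),139.4,c);B=onz('',(200+435/6,130+300/6),139.4,c); d=(B-A)/np.linalg.norm(B-A); 
n=np.array([-d[1],d[0],0]); m=(A+B)/2
if n@(p-m)<0:n=-n
C=m+13*n; print(np.linalg.norm(B-A),'edge yaw',np.degrees(np.arctan2(d[1],d[0])),'head centre',C,'tcp',p)
t=p+106*M[:,0]; e=onz('',(200+360/6,130+337/6),t[2],c); print('tip axis nominal',t,'blade end',e)
sl=np.degrees(np.arctan2(d[1],d[0]))+90
print('slot yaw',sl)
v=np.array([np.cos(np.radians(sl)),np.sin(np.radians(sl)),0]); 
if v@(e-t)<0:v=-v
print('tip centre by blade end',e-7.25*v)
E
```

```text
24.884902048151638 edge yaw 18.52083289729891 head centre [618.26483923 -19.41815079 139.4       ] tcp [619.8858031  -19.85445502 256.48048608]
tip axis nominal [620.26518054 -19.73675369 150.48123033] blade end [619.9161214  -14.15487832 150.48123033]
slot yaw 108.5208328972989
tip centre by blade end [622.2190799  -21.02938791 150.48123033]
```

```bash
python3 -m handwheel '[{"x":-0.01,"y":0,"z":-0.02,"ax":0,"ay":0.0025,"az":0,"claw":0},{"x":-0.01,"y":0,"z":-0.045,"ax":0,"ay":0.0025,"az":0,"claw":0},{"x":-0.01,"y":0,"z":-0.055,"ax":0,"ay":0.0025,"az":0,"claw":0},{"x":-0.01,"y":0,"z":-0.065,"ax":0,"ay":0.0025,"az":0,"claw":0}]' >/dev/null; python3 f.py
```

```text
29.0 tcp [617.83 -19.81 242.97] F [ 0.81  0.69 -0.17] T [-0.007 -0.038  0.026] x [-6.0e-04  1.3e-03 -1.0e+00]
```

```bash
python3 -m handwheel '[{"x":0,"y":0,"z":-0.008,"ax":0,"ay":0,"az":0,"claw":0},{"x":0,"y":0,"z":-0.016,"ax":0,"ay":0,"az":0,"claw":0},{"x":0,"y":0,"z":-0.018,"ax":0,"ay":0,"az":0,"claw":0}]' >/dev/null; python3 f.py;  python3 -c "
from h import *
show()"
```

```text
29.3 tcp [617.82 -19.77 239.14] F [ 1.21 -0.73 -0.95] T [-0.022 -0.083  0.045] x [-7.0e-04  1.4e-03 -1.0e+00]
t 29.3 tcp [617.8 -19.8 239.1] grasp [617.8 -19.8 247.1] x [-0.001  0.001 -1.   ] z [0.702 0.712 0.   ] F [ 1.21 -0.73 -0.95] T [-0.022 -0.083  0.045] w 27.5 q [-0.12  0.24  1.15  0.    1.75 -0.92]
```

In again (6 mm). Final turn: gripper yaw from -44.6° to about -129.6°.

```bash
python3 -m handwheel '[{"x":0,"y":0,"z":0,"ax":0,"ay":0,"az":-0.1,"claw":0},{"x":0,"y":0,"z":-0.0005,"ax":0,"ay":0,"az":-0.2,"claw":0},{"x":0,"y":0,"z":-0.001,"ax":0,"ay":0,"az":-0.3,"claw":0},{"x":0,"y":0,"z":-0.0015,"ax":0,"ay":0,"az":-0.4,"claw":0},{"x":0,"y":0,"z":-0.0015,"ax":0,"ay":0,"az":-0.5,"claw":0}]' >/dev/null; python3 f.py;  python3 -c "
from h import *
go([618,-20,247],tool(-129.6,0))"
```

```text
29.8 tcp [618.35 -20.01 238.91] F [ 1.45 -0.77 -2.09] T [-0.231 -0.332  0.046] x [ 0.0018  0.001  -1.    ]
t 29.8 shift [-0.0018  0.      0.0005] turn [-2.000e-04  1.400e-03 -4.853e-01] rows>= 4.9 dist 0.4
```

```bash
python3 -m handwheel '[{"x":0,"y":0,"z":-0.0004,"ax":0,"ay":0,"az":-0.1,"claw":0},{"x":0,"y":0,"z":-0.0008,"ax":0,"ay":0,"az":-0.2,"claw":0},{"x":0,"y":0,"z":-0.0012,"ax":0,"ay":0,"az":-0.3,"claw":0},{"x":0,"y":0,"z":-0.0015,"ax":0,"ay":0,"az":-0.4,"claw":0},{"x":0,"y":0,"z":-0.0015,"ax":0,"ay":0,"az":-0.48,"claw":0}]' >/dev/null; python3 f.py;  python3 -c "
from h import *
show(); go([618,-20,247],tool(-129.6,0))
w=snap('wrist','w27.png'); cv2.imwrite('pics/w27s.png',cv2.resize(w[130:230,200:320,::-1],None,fx=6,fy=6,interpolation=cv2.INTER_CUBIC)); show()"
```

```text
30.3 tcp [618.56 -20.55 238.56] F [ 0.72 -1.11 -2.38] T [-0.291 -0.134  0.033] x [ 0.0025 -0.0016 -1.    ]
t 30.3 tcp [618.6 -20.6 238.6] grasp [618.5 -20.5 246.6] x [ 0.003 -0.002 -1.   ] z [ 0.772 -0.636  0.003] F [ 0.72 -1.11 -2.38] T [-0.291 -0.134  0.033] w 28.0 q [-0.12  0.24  1.16 -0.    1.75  0.56]
t 30.3 shift [-0.0028  0.0028  0.0022] turn [ 0.0011  0.0017 -0.0014] rows>= 0.0 dist 0.9
t 30.35 tcp [618.6 -20.6 238.5] grasp [618.5 -20.6 246.5] x [ 0.002 -0.002 -1.   ] z [ 0.77  -0.638  0.003] F [ 0.17 -0.86 -1.4 ] T [-0.314 -0.06   0.03 ] w 27.3 q [-0.12  0.24  1.16 -0.    1.75  0.57]
```

View pics/w27s.png

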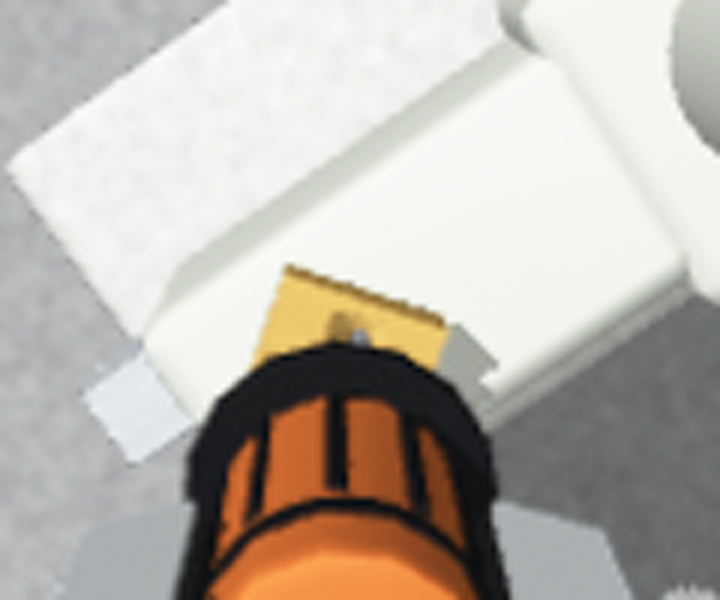

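The head edge is at the same lag as before, so the screw has turned 186°, i.e. 1.55 mm. I free the blade, lift, and take the driver back to the rack.

```bash
python3 -m handwheel '[{"x":0,"y":0.001,"z":0.002,"ax":0,"ay":0.001,"az":0.04,"claw":0},{"x":-0.001,"y":0.001,"z":0.03,"ax":0,"ay":0.001,"az":0.05,"claw":0},{"x":-0.001,"y":0.001,"z":0.1,"ax":0,"ay":0.001,"az":0.1,"claw":0},{"x":-0.05,"y":-0.1,"z":0.12,"ax":0,"ay":0.001,"az":0.2,"claw":0},{"x":-0.15,"y":-0.25,"z":0.12,"ax":0,"ay":0.001,"az":0.3,"claw":0}]' >/dev/null; python3 f.py;  python3 -m handwheel '[{"x":-0.13,"y":-0.2,"z":0,"ax":0,"ay":0,"az":0.1,"claw":0},{"x":-0.26,"y":-0.4,"z":0,"ax":0,"ay":0,"az":0.2,"claw":0},{"x":-0.39,"y":-0.6,"z":0,"ax":0,"ay":0,"az":0.3,"claw":0},{"x":-0.5,"y":-0.8,"z":0,"ax":0,"ay":0,"az":0.4,"claw":0},{"x":-0.55,"y":-0.9,"z":0,"ax":0,"ay":0,"az":0.5,"claw":0}]' >/dev/null;  python3 -c "
from h import *
show(); go([450.2,-270.1,228],tool(-4.4,0))"
```

```text
30.85 tcp [589.4  -69.74 263.91] F [-0.44 -1.37 -1.32] T [-0.092  0.094  0.033] x [ 4.e-03 -4.e-04 -1.e+00]
t 31.35 tcp [ 477.6 -251.9  264.8] grasp [ 477.6 -251.9  272.8] x [ 0.004  0.001 -1.   ] z [0.891 0.454 0.004] F [-0.02  0.12 -0.78] T [-0.034 -0.058  0.023] w 27.8 q [-0.59  0.06  1.31  0.    1.77 -1.06]
t 31.35 shift [-0.1369 -0.0908 -0.2242] turn [-0.002   0.0018  0.6816] rows>= 6.8 dist 55.6
```

```bash
python3 -m handwheel '[{"x":-0.07,"y":-0.05,"z":0,"ax":0,"ay":0.002,"az":0.1,"claw":0},{"x":-0.137,"y":-0.091,"z":-0.05,"ax":-0.002,"ay":0.002,"az":0.2,"claw":0},{"x":-0.137,"y":-0.091,"z":-0.15,"ax":-0.002,"ay":0.002,"az":0.3,"claw":0},{"x":-0.137,"y":-0.091,"z":-0.22,"ax":-0.002,"ay":0.002,"az":0.4,"claw":0},{"x":-0.137,"y":-0.091,"z":-0.22,"ax":-0.002,"ay":0.002,"az":0.5,"claw":0}]' >/dev/null; python3 -m handwheel '[{"x":0,"y":0,"z":0,"ax":0,"ay":0,"az":0.1,"claw":0},{"x":0,"y":0,"z":0,"ax":0,"ay":0,"az":0.18,"claw":0},{"x":0,"y":0,"z":0,"ax":0,"ay":0,"az":0.18,"claw":0}]' >/dev/null; python3 - <<'E'
from h import *
show(); go([450.2,-270.1,122.3],tool(-4.4,0))
a=snap('side','s30.png'); w=snap('wrist','w30.png'); show()
cv2.imwrite('pics/s30s.png',cv2.resize(a[205:305,220:320,::-1],None,fx=6,fy=6,interpolation=cv2.INTER_CUBIC))
cv2.imwrite('pics/w30s.png',cv2.resize(w[110:270,180:340,::-1],None,fx=4,fy=4,interpolation=cv2.INTER_CUBIC))
E
```

```text
t 32.15 tcp [ 449.1 -269.3  219.4] grasp [ 449.1 -269.3  227.4] x [-0.003  0.002 -1.   ] z [0.077 0.997 0.001] F [ 0.86  0.56 -0.83] T [ 0.009  0.027 -0.066] w 27.2 q [-0.65  0.03  1.42 -0.    1.69 -2.14]
t 32.15 shift [ 0.0057 -0.004  -0.5255] turn [-0.0011 -0.0021 -0.0001] rows>= 2.1 dist 105.1
t 32.25 tcp [ 449.1 -269.3  219.4] grasp [ 449.2 -269.4  227.4] x [-0.003  0.001 -1.   ] z [0.079 0.997 0.001] F [ 0.13 -0.57 -0.61] T [ 0.03  -0.016 -0.004] w 27.4 q [-0.65  0.03  1.42 -0.    1.69 -2.14]
```

View pics/s30s.png

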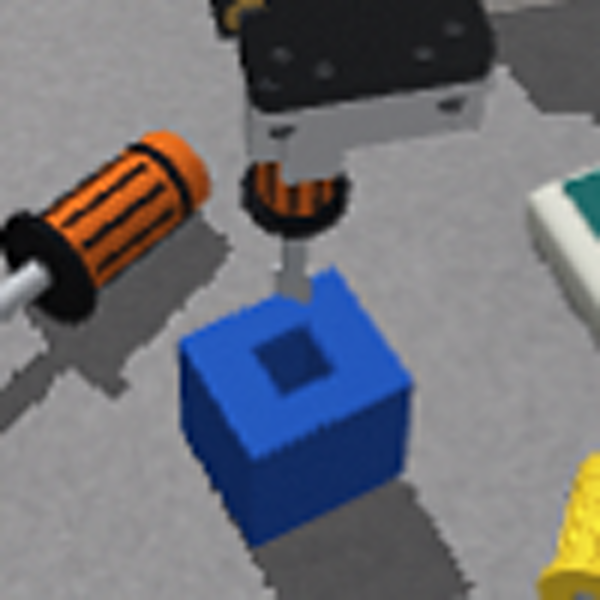

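View pics/w30s.png

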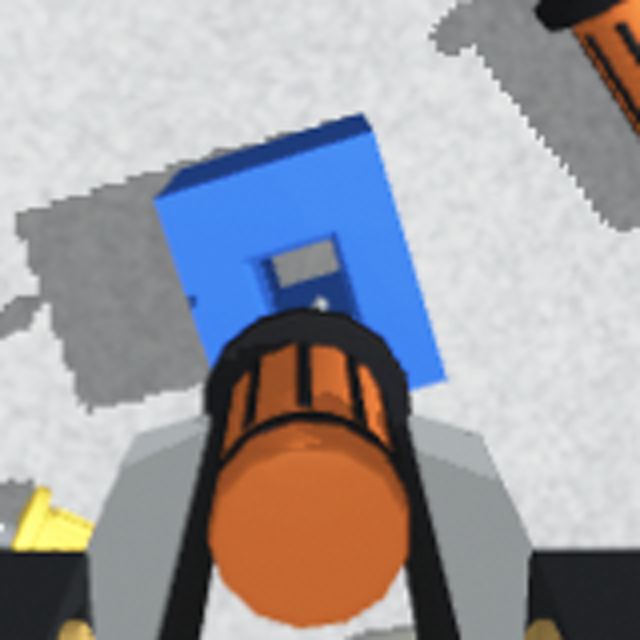

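The driver sits in the grip exactly as it did at pick (tip and handle at the same pixels). Lowering into the rack.

```bash
python3 -m handwheel '[{"x":0.0055,"y":-0.004,"z":-0.08,"ax":-0.001,"ay":-0.002,"az":0,"claw":0},{"x":0.0055,"y":-0.004,"z":-0.2,"ax":-0.001,"ay":-0.002,"az":0,"claw":0},{"x":0.0055,"y":-0.004,"z":-0.33,"ax":-0.001,"ay":-0.002,"az":0,"claw":0},{"x":0.0055,"y":-0.004,"z":-0.45,"ax":-0.001,"ay":-0.002,"az":0,"claw":0},{"x":0.0055,"y":-0.004,"z":-0.5,"ax":-0.001,"ay":-0.002,"az":0,"claw":0}]' >/dev/null; python3 f.py;  python3 -m handwheel '[{"x":0,"y":0,"z":-0.01,"ax":0,"ay":0,"az":0,"claw":0}]' >/dev/null; python3 f.py; python3 -c "
from h import *
go([450.2,-270.1,122.3],tool(-4.4,0))"
```

```text
32.75 tcp [ 449.02 -269.15  116.86] F [ 0.4   0.11 -1.07] T [-0.014  0.065  0.013] x [-0.0035  0.0027 -1.    ]
32.85 tcp [ 448.55 -268.85  114.17] F [-2.16  0.6  10.06] T [0.344 0.391 0.082] x [-0.0051  0.0039 -1.    ]
t 32.85 shift [ 0.0082 -0.0063  0.0007] turn [-0.0026 -0.0034  0.0034] rows>= 0.1 dist 2.1
```

```bash
python3 -m handwheel '[{"x":0.007,"y":-0.005,"z":0.001,"ax":-0.002,"ay":-0.003,"az":0,"claw":0},{"x":0.007,"y":-0.005,"z":0.001,"ax":-0.002,"ay":-0.003,"az":0,"claw":50},{"x":0.007,"y":-0.005,"z":0.001,"ax":-0.002,"ay":-0.003,"az":0,"claw":80},{"x":0.007,"y":-0.005,"z":0.001,"ax":-0.002,"ay":-0.003,"az":0,"claw":100},{"x":0.007,"y":-0.005,"z":0.02,"ax":-0.002,"ay":-0.003,"az":0,"claw":100}]'; python3 -m handwheel '[{"x":0,"y":0,"z":0.15,"ax":0,"ay":0,"az":0,"claw":100},{"x":0,"y":0,"z":0.4,"ax":0,"ay":0,"az":0,"claw":100},{"x":0,"y":0,"z":0.5,"ax":0,"ay":0,"az":0,"claw":100}]'
python3 - <<'E'
from h import *
show(); w=snap('wrist','w31.png'); cv2.imwrite('pics/w31s.png',cv2.resize(w[110:270,160:340,::-1],None,fx=4,fy=4,interpolation=cv2.INTER_CUBIC))
E
```

```text
t: 33.35
tcp_pos: [449.9, -269.8, 118.3]
tool_rot: [-0.479, 0.52, 0.48, 0.52]
ft_force: [0.2, 0.3, -0.2]
gripper_width: 55.6
t: 33.65
tcp_pos: [451.3, -270.8, 223.8]
tool_rot: [-0.481, 0.519, 0.477, 0.521]
ft_force: [0.3, -0.8, 0.8]
gripper_width: 80.1
t 33.65 tcp [ 451.3 -270.8  223.8] grasp [ 451.2 -270.8  231.8] x [ 0.006 -0.004 -1.   ] z [ 0.082  0.997 -0.003] F [ 0.33 -0.79  0.77] T [ 0.024 -0.017 -0.049] w 80.1 q [-0.65  0.03  1.42  0.    1.69 -2.14]
```

View pics/w31s.png

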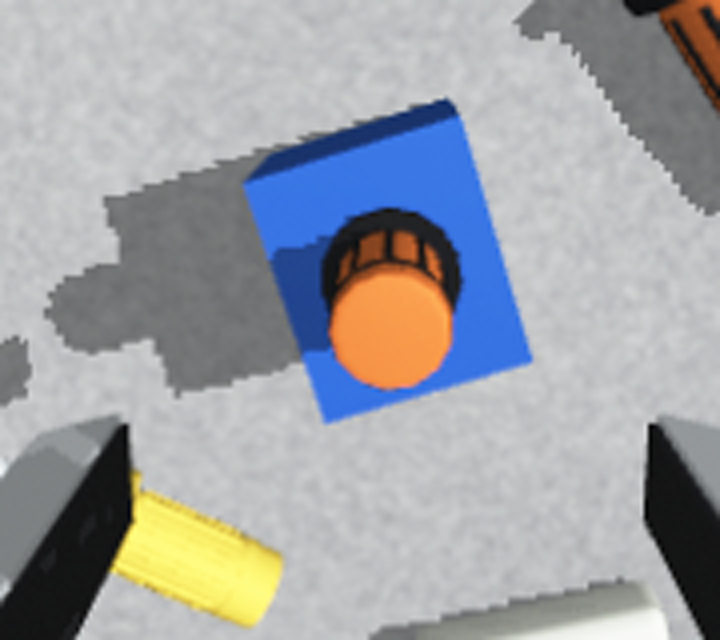

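The driver stands upright in the rack again. Back to the block, leaned, on the same line as at release.

```bash
python3 - <<'E'
from h import *
Rt=tool(-4.3,33); go(np.array([495,-11.5,165])-8*Rt.as_matrix()[:,0],Rt)
E
python3 -m handwheel '[{"x":0.05,"y":0.2,"z":0,"ax":-0.007,"ay":-0.09,"az":0,"claw":60},{"x":0.1,"y":0.42,"z":-0.05,"ax":-0.015,"ay":-0.19,"az":0,"claw":48},{"x":0.15,"y":0.66,"z":-0.1,"ax":-0.022,"ay":-0.28,"az":0,"claw":48},{"x":0.2,"y":0.9,"z":-0.2,"ax":-0.029,"ay":-0.383,"az":0,"claw":48},{"x":0.22,"y":0.98,"z":-0.29,"ax":-0.029,"ay":-0.383,"az":0,"claw":48}]'
python3 - <<'E'
from h import *
show(); Rt=tool(-4.3,33); T0=np.array([591,-18.2,46.3]); go(T0-80*Rt.as_matrix()[:,0],Rt,0)
E
```

```text
t 33.7 shift [ 0.2141  1.3001 -0.3071] turn [-0.0258 -0.3765  0.0056] rows>= 5.4 dist 270.6
t: 34.2
tcp_pos: [489.2, -70.6, 159.2]
tool_rot: [-0.606, 0.362, 0.312, 0.636]
ft_force: [-0.7, 0.2, -1.3]
gripper_width: 50.9
t 34.2 tcp [489.2 -70.6 159.2] grasp [484.8 -70.3 165.9] x [ 0.544 -0.042 -0.838] z [0.082 0.997 0.003] F [-0.72  0.17 -1.29] T [0.05  0.329 0.023] w 50.9 q [-0.37 -0.44  2.04  0.19  0.99 -1.91]
t 34.2 shift [ 0.292   0.2784 -0.229 ] turn [-0.0019  0.001   0.0049] rows>= 1.9 dist 92.8
```

```bash
python3 -m handwheel '[{"x":0.05,"y":0.22,"z":-0.05,"ax":-0.002,"ay":0.001,"az":0.005,"claw":48},{"x":0.2,"y":0.278,"z":-0.15,"ax":-0.002,"ay":0.001,"az":0.005,"claw":48},{"x":0.292,"y":0.278,"z":-0.229,"ax":-0.002,"ay":0.001,"az":0.005,"claw":48},{"x":0.292,"y":0.278,"z":-0.229,"ax":-0.002,"ay":0.001,"az":0.005,"claw":48}]'
python3 - <<'E'
from h import *
show(); Rt=tool(-4.3,33); T0=np.array([591,-18.2,46.3]); go(T0-80*Rt.as_matrix()[:,0],Rt,0); 
w=snap('wrist','w32.png'); show(); go(T0,Rt,0)
E
```

```text
t: 34.6
tcp_pos: [546.3, -13.6, 109.2]
tool_rot: [-0.607, 0.362, 0.317, 0.632]
ft_force: [0.1, -0.1, -0.5]
gripper_width: 45.7
t 34.6 tcp [546.3 -13.6 109.2] grasp [542.  -13.3 115.9] x [ 0.537 -0.039 -0.842] z [0.073 0.997 0.   ] F [ 0.06 -0.1  -0.54] T [ 0.032  0.236 -0.024] w 45.7 q [-0.16 -0.25  2.01  0.06  0.82 -1.68]
t 34.6 shift [ 0.0062 -0.0066  0.021 ] turn [-0.0005 -0.0046 -0.0016] rows>= 0.1 dist 4.6
t 34.65 tcp [546.4 -14.3 110.8] grasp [542.1 -14.  117.5] x [ 0.539 -0.04  -0.841] z [0.074 0.997 0.   ] F [ 0.03 -0.21 -0.31] T [0.03  0.19  0.027] w 45.2 q [-0.16 -0.26  2.01  0.06  0.82 -1.69]
t 34.65 shift [ 0.2231 -0.0196 -0.3225] turn [-0.0003 -0.0034 -0.0009] rows>= 1.6 dist 78.5
```

View pics/w32.png

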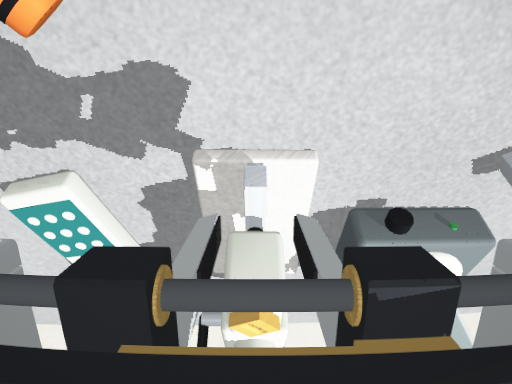

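```bash
python3 -m handwheel '[{"x":0.07,"y":-0.006,"z":-0.1,"ax":0,"ay":-0.003,"az":-0.001,"claw":48},{"x":0.14,"y":-0.012,"z":-0.2,"ax":0,"ay":-0.003,"az":-0.001,"claw":48},{"x":0.2,"y":-0.018,"z":-0.285,"ax":0,"ay":-0.003,"az":-0.001,"claw":48},{"x":0.22,"y":-0.0195,"z":-0.318,"ax":0,"ay":-0.003,"az":-0.001,"claw":48},{"x":0.22,"y":-0.0195,"z":-0.318,"ax":0,"ay":-0.003,"az":-0.001,"claw":48}]' > /dev/null
python3 - <<'E'
from h import *
show(); Rt=tool(-4.3,33); T0=np.array([591,-18.2,46.3]); go(T0,Rt,0)
E
```

```text
t 35.15 tcp [589.8 -18.8  46.7] grasp [585.4 -18.4  53.4] x [ 0.541 -0.041 -0.84 ] z [0.076 0.997 0.001] F [-0.22 -0.1  -0.33] T [0.077 0.253 0.065] w 45.1 q [-0.15 -0.07  2.    0.07  0.64 -1.69]
t 35.15 shift [ 0.0062  0.0028 -0.002 ] turn [-0.0005 -0.0014  0.0008] rows>= 0.0 dist 1.4
```

```bash
python3 -m handwheel '[{"x":0.002,"y":0.002,"z":-0.001,"ax":0,"ay":-0.001,"az":0.001,"claw":0},{"x":0.002,"y":0.002,"z":-0.001,"ax":0,"ay":-0.001,"az":0.001,"claw":0},{"x":0.002,"y":0.002,"z":-0.001,"ax":0,"ay":-0.001,"az":0.001,"claw":0},{"x":0.002,"y":0.002,"z":-0.001,"ax":0,"ay":-0.001,"az":0.001,"claw":0},{"x":0.002,"y":0.002,"z":-0.001,"ax":0,"ay":-0.001,"az":0.001,"claw":0}]' >/dev/null; python3 f.py; python3 -m handwheel '[{"x":0,"y":0,"z":0,"ax":0,"ay":0,"az":0,"claw":0}]' >/dev/null; python3 f.py; python3 -c "
from h import *
show()"
```

```text
35.65 tcp [590.38 -18.28  47.49] F [-4.03  0.7   3.89] T [0.127 0.363 0.047] x [ 0.5436 -0.0402 -0.8384]
35.75 tcp [590.33 -18.23  47.53] F [ 2.97 -0.6  -3.22] T [-0.008  0.252 -0.021] x [ 0.5437 -0.0401 -0.8383]
t 35.75 tcp [590.3 -18.2  47.5] grasp [586.  -17.9  54.2] x [ 0.544 -0.04  -0.838] z [0.074 0.997 0.   ] F [ 2.97 -0.6  -3.22] T [-0.008  0.252 -0.021] w 18.2 q [-0.15 -0.07  2.    0.07  0.64 -1.69]
```

```bash
H="python3 -m handwheel"
$H '[{"x":0,"y":0,"z":0,"ax":0,"ay":0,"az":0,"claw":0}]' >/dev/null; python3 f.py
$H '[{"x":-0.01,"y":0.001,"z":0,"ax":0,"ay":0,"az":0,"claw":0}]' >/dev/null; python3 f.py
$H '[{"x":-0.015,"y":0.001,"z":0,"ax":0,"ay":0,"az":0,"claw":0}]' >/dev/null; python3 f.py
$H '[{"x":-0.015,"y":0.001,"z":0,"ax":0,"ay":0,"az":0,"claw":0}]' >/dev/null; python3 f.py
```

```text
35.85 tcp [590.29 -18.24  47.49] F [-0.29  0.41  0.1 ] T [0.033 0.266 0.019] x [ 0.5437 -0.0402 -0.8383]
35.95 tcp [588.61 -18.09  47.5 ] F [ 3.5  -1.27 -2.4 ] T [-0.01   0.011  0.026] x [ 0.5443 -0.0403 -0.8379]
36.05 tcp [585.82 -17.95  47.5 ] F [ 3.21  0.22 -1.42] T [0.017 0.061 0.01 ] x [ 0.5448 -0.0404 -0.8376]
36.15 tcp [582.82 -17.79  47.51] F [ 2.21 -0.05 -1.96] T [-0.029  0.01  -0.031] x [ 0.5451 -0.0405 -0.8374]
```

Drag while drawing is about 3 N (Fx -0.3 at rest, then 3.5, 3.2, 2.2). It drags but isn't pinched. Continuing straight out.

```bash
H="python3 -m handwheel"
$H '[{"x":-0.02,"y":0.0015,"z":0,"ax":0,"ay":0,"az":0,"claw":0}]' >/dev/null; python3 f.py
$H '[{"x":-0.02,"y":0.0015,"z":0,"ax":0,"ay":0,"az":0,"claw":0}]' >/dev/null; python3 f.py
$H '[{"x":-0.02,"y":0.0015,"z":0,"ax":0,"ay":0,"az":0,"claw":0}]' >/dev/null; python3 f.py
$H '[{"x":-0.02,"y":0.0015,"z":0,"ax":0,"ay":0,"az":0,"claw":0}]' >/dev/null; python3 f.py
$H '[{"x":-0.02,"y":0.0015,"z":0,"ax":0,"ay":0,"az":0,"claw":0}]' >/dev/null; python3 f.py
$H '[{"x":-0.02,"y":0.0015,"z":0,"ax":0,"ay":0,"az":0,"claw":0}]' >/dev/null; python3 f.py
```

```text
36.25 tcp [578.69 -17.48  47.5 ] F [ 3.36  0.79 -1.16] T [0.034 0.046 0.016] x [ 0.5453 -0.0405 -0.8373]
36.35 tcp [574.41 -17.18  47.53] F [ 2.63 -0.11 -0.58] T [ 0.053  0.06  -0.034] x [ 0.5454 -0.0405 -0.8372]
36.45 tcp [570.   -16.86  47.51] F [ 1.55 -0.33 -2.22] T [ 0.042  0.04  -0.007] x [ 0.5454 -0.0405 -0.8372]
36.55 tcp [565.43 -16.49  47.49] F [ 0.61 -1.01 -0.62] T [0.038 0.094 0.07 ] x [ 0.5452 -0.0405 -0.8373]
36.65 tcp [560.87 -16.15  47.48] F [ 1.45  0.15 -0.01] T [0.073 0.086 0.03 ] x [ 0.545  -0.0405 -0.8375]
36.75 tcp [556.34 -15.8   47.47] F [0.69 0.05 0.36] T [ 0.062  0.121 -0.012] x [ 0.5449 -0.0405 -0.8375]
```

While the block was under the foot the drag was about 3 N. It fell to about 1 N of pad friction once clear (below x≈573), so the foot itself loaded the block lightly. Pulling fully clear of the nose, then to the mat.

```bash
H="python3 -m handwheel"
$H '[{"x":-0.06,"y":0.0045,"z":0,"ax":0,"ay":0,"az":0,"claw":0},{"x":-0.14,"y":0.01,"z":0.002,"ax":0,"ay":0,"az":0,"claw":0},{"x":-0.24,"y":0.018,"z":0.01,"ax":0,"ay":0,"az":0,"claw":0},{"x":-0.34,"y":0.026,"z":0.04,"ax":0,"ay":0,"az":0,"claw":0},{"x":-0.4,"y":0.03,"z":0.1,"ax":0,"ay":0,"az":0,"claw":0}]' >/dev/null; python3 f.py
python3 - <<'E'
from h import *
w=snap('wrist','w33.png'); cv2.imwrite('pics/w33s.png',cv2.resize(w[150:280,150:345,::-1],None,fx=4,fy=4,interpolation=cv2.INTER_CUBIC))
show(); Rt=tool(-4.3,33); go([417.7,300.5,85],Rt,0)
E
```

```text
37.25 tcp [472.36  -9.1   64.02] F [ 1.05  0.75 -0.93] T [ 0.119  0.416 -0.04 ] x [ 0.5385 -0.0392 -0.8417]
t 37.3 tcp [473.4  -9.2  67.1] grasp [469.1  -8.9  73.9] x [ 0.543 -0.04  -0.839] z [0.074 0.997 0.001] F [ 0.64  0.14 -2.17] T [0.155 0.389 0.071] w 17.8 q [-0.18 -0.41  2.21  0.08  0.77 -1.72]
t 37.3 shift [-0.2787  1.5486  0.0893] turn [-0.0004 -0.0003 -0.0006] rows>= 6.3 dist 315.2
```

View pics/w33s.png

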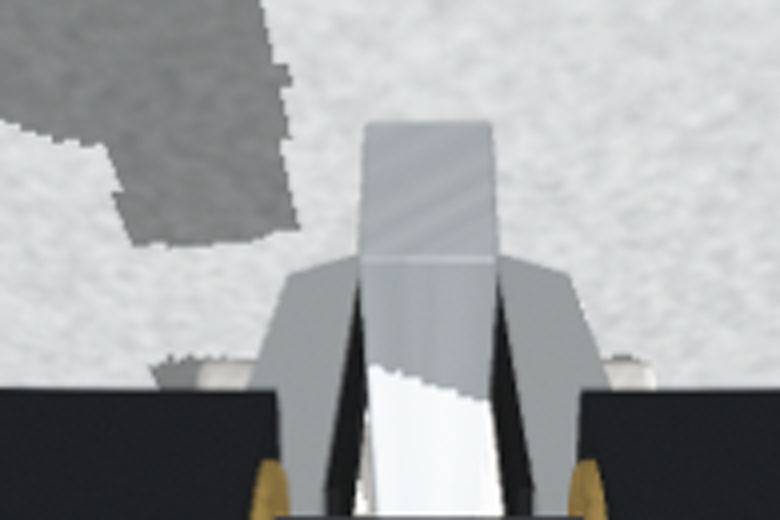

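```bash
H="python3 -m handwheel"
$H '[{"x":-0.03,"y":0.12,"z":0.05,"ax":0,"ay":0,"az":0,"claw":0},{"x":-0.07,"y":0.32,"z":0.09,"ax":0,"ay":0,"az":0,"claw":0},{"x":-0.11,"y":0.53,"z":0.09,"ax":0,"ay":0,"az":0,"claw":0},{"x":-0.15,"y":0.74,"z":0.09,"ax":0,"ay":0,"az":0,"claw":0},{"x":-0.17,"y":0.9,"z":0.09,"ax":0,"ay":0,"az":0,"claw":0}]' >/dev/null; python3 f.py
python3 -c "
from h import *
go([417.7,300.5,70],tool(-4.3,33),0)"
```

```text
37.8 tcp [438.   172.81  84.55] F [-0.96 -0.28 -1.63] T [ 0.063  0.423 -0.037] x [ 0.5421 -0.0389 -0.8394]
t 37.8 shift [-0.1015  0.6385 -0.0727] turn [-0.0006 -0.0008 -0.0016] rows>= 2.6 dist 130.1
```

```bash
H="python3 -m handwheel"
$H '[{"x":-0.05,"y":0.22,"z":0,"ax":0,"ay":0,"az":0,"claw":0},{"x":-0.1,"y":0.42,"z":-0.03,"ax":0,"ay":-0.001,"az":-0.0016,"claw":0},{"x":-0.1,"y":0.58,"z":-0.07,"ax":0,"ay":-0.001,"az":-0.0016,"claw":0},{"x":-0.1,"y":0.638,"z":-0.07,"ax":0,"ay":-0.001,"az":-0.0016,"claw":0},{"x":-0.1,"y":0.638,"z":-0.07,"ax":0,"ay":-0.001,"az":-0.0016,"claw":0}]' >/dev/null; python3 f.py
python3 - <<'E'
from h import *
c=cam('wrist'); w=snap('wrist','w34.png'); show(); go([417.7,300.5,26],tool(-4.3,33),0)
E
```

```text
38.3 tcp [417.46 301.36  69.66] F [ 0.07  0.17 -2.65] T [ 0.038  0.454 -0.014] x [ 0.542  -0.0401 -0.8394]
t 38.35 tcp [417.7 300.1  69.9] grasp [413.3 300.4  76.6] x [ 0.542 -0.041 -0.839] z [ 0.074  0.997 -0.001] F [-0.7   0.01 -1.9 ] T [ 0.065  0.51  -0.022] w 17.8 q [ 0.79 -0.14  2.   -0.53  0.95 -0.47]
t 38.35 shift [ 1.000e-04  2.100e-03 -2.194e-01] turn [ 0.0006 -0.0007 -0.0004] rows>= 0.9 dist 43.9
```

View pics/w34.png

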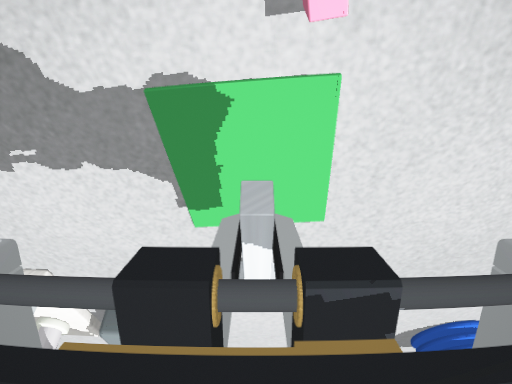

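```bash
python3 - <<'E'
from h import *
c=cam('wrist'); M=np.array([onz('',q,4,c) for q in [(147,91),(340,75),(325,220),(193,227)]]); print(M.round(1),M.mean(0))
top=[onz('top',q,4) for q in [(131,197),(166,196),(165,238),(130,238)]]; print(np.round(top,1),np.mean(top,0))
E
H="python3 -m handwheel"
$H '[{"x":0,"y":0.002,"z":-0.06,"ax":0,"ay":0,"az":0,"claw":0},{"x":0,"y":0.002,"z":-0.14,"ax":0,"ay":0,"az":0,"claw":0},{"x":0,"y":0.002,"z":-0.2,"ax":0,"ay":0,"az":0,"claw":0},{"x":0,"y":0.002,"z":-0.219,"ax":0,"ay":0,"az":0,"claw":0},{"x":0,"y":0.002,"z":-0.219,"ax":0,"ay":0,"az":0,"claw":0}]' >/dev/null; python3 f.py
```

```text
[[357.4 237.4   4. ]
 [355.9 354.1   4. ]
 [495.2 357.1   4. ]
 [496.9 234.7   4. ]] [426.36285112 295.83633532   4.        ]
[[489.6 351.8   4. ]
 [491.3 234.2   4. ]
 [352.9 235.3   4. ]
 [354.  351.4   4. ]] [421.95714322 293.17741878   4.        ]
38.85 tcp [417.41 299.17  24.99] F [ 0.26 -0.37 -1.7 ] T [ 0.066  0.486 -0.045] x [ 0.541  -0.0432 -0.8399]
```

```bash
H="python3 -m handwheel"
$H '[{"x":0,"y":0,"z":-0.008,"ax":0,"ay":0,"az":0,"claw":0},{"x":0,"y":0,"z":-0.014,"ax":0,"ay":0,"az":0,"claw":0},{"x":0,"y":0,"z":-0.014,"ax":0,"ay":0,"az":0,"claw":0}]' >/dev/null; python3 f.py
$H '[{"x":0,"y":0,"z":-0.003,"ax":0,"ay":0,"az":0,"claw":0},{"x":0,"y":0,"z":-0.003,"ax":0,"ay":0,"az":0,"claw":0}]' >/dev/null; python3 f.py
```

```text
39.15 tcp [417.6  299.31  22.54] F [-0.82 -0.09 -2.06] T [ 0.103  0.478 -0.022] x [ 0.5414 -0.0429 -0.8397]
39.35 tcp [417.72 299.58  22.26] F [-1.14 -0.72 -1.16] T [ 0.052  0.478 -0.01 ] x [ 0.5418 -0.0424 -0.8394]
```

```bash
H="python3 -m handwheel"
$H '[{"x":0,"y":0,"z":-0.004,"ax":0,"ay":0,"az":0,"claw":0},{"x":0,"y":0,"z":-0.004,"ax":0,"ay":0,"az":0,"claw":0}]' >/dev/null; python3 f.py
$H '[{"x":0,"y":0,"z":-0.003,"ax":0,"ay":0,"az":0,"claw":0},{"x":0,"y":0,"z":-0.003,"ax":0,"ay":0,"az":0,"claw":0}]' >/dev/null; python3 f.py
```

```text
39.55 tcp [417.8  299.76  21.59] F [ 0.6  -0.16 -1.79] T [ 0.116  0.424 -0.049] x [ 0.5421 -0.042  -0.8393]
39.75 tcp [418.03 299.86  21.49] F [-1.5  -1.03  1.63] T [-0.139  0.378 -0.115] x [ 0.5427 -0.042  -0.8389]
```

Contact at 21.5, as predicted. Releasing and backing off.

```bash
H="python3 -m handwheel"
$H '[{"x":0,"y":0,"z":0,"ax":0,"ay":0,"az":0,"claw":40},{"x":0,"y":0,"z":0,"ax":0,"ay":0,"az":0,"claw":55},{"x":0,"y":0,"z":0,"ax":0,"ay":0,"az":0,"claw":55},{"x":-0.06,"y":0.005,"z":0.1,"ax":0,"ay":0,"az":0,"claw":55},{"x":-0.15,"y":0.012,"z":0.24,"ax":0,"ay":0,"az":0,"claw":55}]'
$H '[{"x":-0.1,"y":0,"z":0.2,"ax":0,"ay":0,"az":0,"claw":60},{"x":-0.2,"y":0,"z":0.4,"ax":0,"ay":0,"az":0,"claw":60},{"x":-0.25,"y":0,"z":0.5,"ax":0,"ay":0,"az":0,"claw":60},{"x":-0.25,"y":0,"z":0.5,"ax":0,"ay":0,"az":0,"claw":60},{"x":-0.25,"y":0,"z":0.5,"ax":0,"ay":0,"az":0,"claw":60}]'
python3 - <<'E'
from h import *
snap('wrist','w40.png'); snap('side','s40.png'); snap('top','t40.png'); show()
E
```

```text
t: 40.25
tcp_pos: [387.2, 301.0, 68.1]
tool_rot: [-0.609, 0.363, 0.314, 0.632]
ft_force: [-0.7, 1.2, 0.5]
gripper_width: 51.0
t: 40.75
tcp_pos: [337.2, 301.0, 167.7]
tool_rot: [-0.609, 0.363, 0.314, 0.632]
ft_force: [0.7, -0.8, -0.0]
gripper_width: 56.2
t 40.9 tcp [337.  299.9 165.6] grasp [332.7 300.3 172.3] x [ 0.538 -0.049 -0.842] z [ 0.077  0.997 -0.008] F [-0.06 -0.32 -0.03] T [ 0.021  0.244 -0.064] w 56.3 q [ 0.96 -0.33  1.95 -0.51  1.25 -0.44]
```

View pics/w40.png

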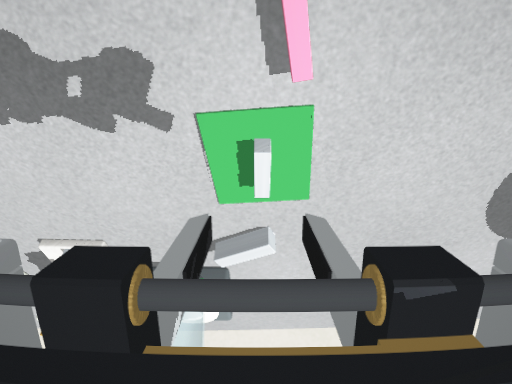

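View pics/s40.png

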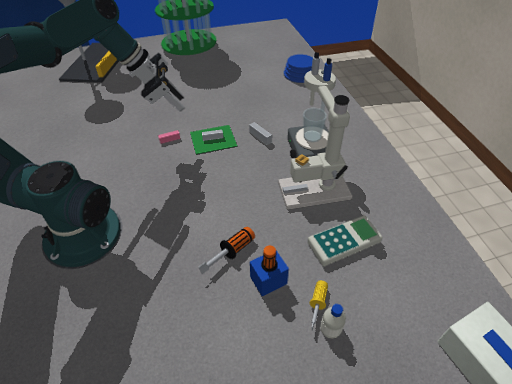

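View pics/t40.png

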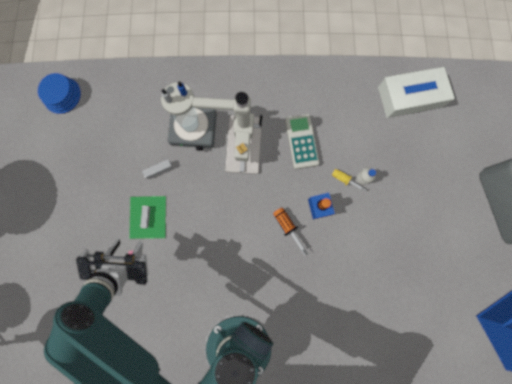

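Everything is in its place: block flat on the mat (wrist 262,167), driver upright in the rack (side 269,265), and meter, bottle and beaker at their starting pixels. The gripper is well clear. Handing in.

```bash
python3 -c "
from cell import manip
print(manip.hand_in())"
```

```text
the job is handed in; nothing more can be done
None
```

The stop is set so the block drags lightly under it. The driver is back in its rack, the block lies flat on its mat, and I handed the job in at about 41 s. No verdict was reported.

**What I did:**
- I laid the block on the pad and measured the gap to the foot by lifting the block against it: 1.25 ± 0.15 mm.
- I let go and turned the screw down with the driver in two strokes. Wrist pictures put the total at about 186°, or 1.55 mm.
- I returned the driver to the rack, drew the block out and put it back on the mat.

**Last checks:**
- **Drag:** the pull was about 3 N while the block was under the foot and about 1 N on the pad alone once clear. That is a light nip of roughly 2 N, or about 0.25 mm of rubber. I drew it out only once.
- **Final pictures:** the driver stands upright in the rack, and the beaker, meter and bottle are where they started.

**What went wrong or disagreed:**
- **Nose knock:** on the first approach the block apparently caught the nose and tipped 18° in the fingers. I backed out, set it level on the bare table, regripped it and went in flat. No force was read at that moment, so I don't know how hard it touched.
- **Rack:** the driver seated with a brief push of about 10 N.
- **Decoy drivers:** the large orange and the yellow one toppled by themselves early on. I did not touch either.
- **Cameras:** they disagreed by 2–5 mm on where the stand and mat are, so I relied on the wrist camera and on touch for the fits.

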